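# Hang the spanners in their rack and lock it

## Robot

A 6-joint arm with a two-finger parallel gripper is mounted at the origin on a cart in front of the work surface, level with it; the furniture and walls round the work are solid. World frame = base frame: x ahead of the robot, y to its left, z up, the work surface at z = 0. Lengths are in mm, angles in rad, forces in N, time in s.
With the tool pointing down it reaches from about 275 to 1000 mm from the base axis. Payload 8.4 kg.
Tool frame: the origin (TCP) lies at the very end of the fingers, on their centre line; the grasp point (between the pads) lies 19 mm behind it; z points along the fingers, y is the direction in which the jaws open and shut (so a half turn about z gives the same grasp; the last joint's range is limited). The gripper opens to 85 mm and grips with 20 to 120 N. Pads are 22 mm wide; open, the fingers measure 114 mm over their backs; the gripper's body (76 mm by 85 mm) begins 54 mm behind the grasp point. The pads swing forward as they close: fully open they stand 13 mm farther back than shut.
Start: joints at [-1.317, 0.353, 1.633, -0, 1.155, -0.002], TCP at [158.136, -604.666, 231.281] pointing down, gripper open.
Joint ranges: [-2.63, 2.63], [-0.92, 2.1], [0.06, 2.66], [-1.3, 4.44], [0, 2.69], [-3.02, 3.02]. Speed limits (rad/s): [2.22, 2.22, 2.79, 3.14, 3.14, 3.14].

## Interface

Orientations are given as [roll, pitch, yaw] about the fixed x, y, z axes, in that order (R = Rz(yaw) Ry(pitch) Rx(roll)).
In Python, from rig import sense, grab_frame, sign_off, masks_of gives the robot as it stands. The module is installed in compiled form; this text tells all that it offers.
- The arm moves only by the shell command python3 -m inch 'ROWS' [FORCE]. ROWS is JSON, a list of rows, each an object of numbers: "gripper": the finger opening in m, from 0 to 0.0854; "tx", "ty", "tz": the shift along the tool's x, y, z in m; "spin": the turn about the tool's z in degrees. In form: [{"gripper": .., "tx": .., "ty": .., "tz": .., "spin": ..}, ...]. A call has exactly 8 rows; each row shifts and turns the commanded pose from where the row before left it, along the tool's axes as they then stand; what a row does not reach is not made up. A row lasts 1/10 s, in which the tool goes at most 50 mm and 8.59 degrees, less where a joint would pass 70% of its speed; a pose out of reach is approached as far as the arm can. A call is refused whole if a number of a shift passes 0.05 or a number of a turn 8.59, either way. A call with a gripper value outside its range is refused whole. The fingers move at their own pace and stop on an object; FORCE is the grip in N (left out, the last holds). Time passes only in rows, so rows that do not move let the fingers close, or fill a call up. It gives the time, the measured TCP pose, the force and the opening at its end, in the units of the state.
- sense(): the state, without advancing time (a new reading comes with each control period).
- grab_frame(name): name is "side" or "top"; returns a dict with "pixels" (420x560x3 uint8, red, green, blue), "K" (3x3 intrinsics, pixels), "k1" (the pictures are not rectified: a ray, as slopes to the right and down, at radius r is drawn at 1 + k1 r^2 times it, then the intrinsics apply), "extrinsics" (4x4, takes a point from camera to world coordinates). Camera axes: x right, y down, z forward; pixel columns grow to the right and rows downward; lengths in mm; the calibration is good to about 2 mm. A picture is of the moment at which its call begins. There is no depth.
- sign_off(): hands the job in, once; it reports no verdict.
Trained networks look in the newest picture that a camera, given by its name, has taken for a name from the list of things; names that differ only in an ending like _2 or _b are one class to them, and where a whole thing is asked for, a point or a joint stands for the part that bears it (a point fixed in the world has none). Each returns a list of dicts, best first, with "conf" (0 to 1); they miss things now and then, are a little off and sometimes report something else, mostly with a low value. They report only what shows in the picture. A call takes as long as a camera call.
- masks_of(camera, target): "pixels" (420x560 bool, what is visible of it) and "centre" ([row, column] in pixels, amid what is visible of it).
The state is a dict: "clock": time; "qpos": joint angles; "qvel": joint speeds; "joint_efforts": joint torques, N m; "eef_pos": TCP position; "tcp_rot": TCP orientation; "contact_force": force on the tool from outside, world axes, zero at the start; "wrist_torque": the same for the moment, N m; "opening": opening from 0.0 (shut) to 1.0 (fully open).
Only numpy, scipy, OpenCV 4.12 (cv2) and the standard library are available. Lean on these libraries where they do the work, as an engineer would, in place of code of your own. Each camera call takes 0.05 s, during which the arm holds its last target.

## Task

Put the loose spanners away in the grey spanner rack: hang each one by its ring end, jaw down, in the slot made for its size (from the left: large, medium and the two places for the small ones). When every spanner that is out hangs home, press the lock lever at the right end of the rack down until its detent holds it. Leave the bearing, the tape and the calculator where they are.

Things in the scene. Friction and masses are not known exactly. Their poses are not given: they have to be found in the camera images.
- rack: fixed grey sheet-steel spanner rack; origin on the bench, z up, open front at its -x, y to the left as one faces it. Its comb (5 mm thick, top at z 232 mm, x -50 to +26, y -102 to +112) has four slots open to the front, x -50 to -8, mouth corners rounded 7 mm. Its front edge beside the slots (x -50 to -46) is turned up 10 mm above the comb. Back sheet x +24; foot 6 mm thick, 115 x 228 mm
- lock_lever (a joint): lock lever at the rack's right end (-y), rad: 0 up (its spring holds it there), 0.6 down on its stop. Pivot along the rack's x at y -131, z 196 mm; arm 72 mm towards -y, 0.45 rad above level when up, 0.15 below when down. Takes 4 to 8 N on the pad; past 0.56 a sprung plunger holds it, sooner it springs back. It slides a lock plate under the comb across the slot mouths
- lever_pad (a point): middle of the top face of the black pad (36 x 32 mm) at the end of the lock lever, z about 233 mm when up; it goes 42 mm down and 6 mm outward (rack -y) on the way down
- spanner_large: large combination spanner, 237 mm long, about 126 g, lying flat; None if not out. Origin mid-length on its underside, y along the shank to the open jaw (40 mm wide), ring end (33 mm across, round, 7 mm thick) at -y; shank 14 x 4 mm. Weight near the origin: pinched across the ring at 40 N it stays level, droops half way at about 20 N and hangs upright at 5 N; it drops if the grip is loosened too fast
- ring_large (a point): centre of the ring end of spanner_large: y -101.5 mm in its frame, mid thickness (3.5 mm up when lying flat); None if not out
- spanner_medium: medium combination spanner, 194 mm long, about 110 g, lying flat; None if not out. Origin mid-length on its underside, y along the shank to the open jaw (32 mm wide), ring end (27 mm across, round, 7 mm thick) at -y; shank 11 x 4 mm. Weight near the origin: pinched across the ring at 40 N it stays level, droops half way at about 20 N and hangs upright at 5 N; it drops if the grip is loosened too fast
- ring_medium (a point): centre of the ring end of spanner_medium: y -83.5 mm in its frame, mid thickness (3.5 mm up when lying flat); None if not out
- spanner_small_a: one of the two small, identical combination spanners, 175 mm long, about 102 g, lying flat; None if not out. Origin mid-length on its underside, y along the shank to the open jaw (28 mm wide), ring end (23 mm across, round, 7 mm thick) at -y; shank 9 x 4 mm. Weight near the origin: pinched across the ring at 40 N it stays level, droops half way at about 20 N and hangs upright at 5 N; it drops if the grip is loosened too fast
- ring_small_a (a point): centre of the ring end of spanner_small_a: y -76.5 mm in its frame, mid thickness (3.5 mm up when lying flat); None if not out
- spanner_small_b: one of the two small, identical combination spanners, 175 mm long, about 102 g, lying flat; None if not out. Origin mid-length on its underside, y along the shank to the open jaw (28 mm wide), ring end (23 mm across, round, 7 mm thick) at -y; shank 9 x 4 mm. Weight near the origin: pinched across the ring at 40 N it stays level, droops half way at about 20 N and hangs upright at 5 N; it drops if the grip is loosened too fast
- ring_small_b (a point): centre of the ring end of spanner_small_b: y -76.5 mm in its frame, mid thickness (3.5 mm up when lying flat); None if not out
- slot_large (a point): ring centre of the large spanner once it hangs home, ring resting on both edges of this slot (22 mm wide): x -19, z 244.3 mm in the rack's frame (x -35 to -11 will do), y +77, first slot from the left; axes as the rack's. The spanner's width then lies along the rack's y
- slot_medium (a point): ring centre of the medium spanner once it hangs home, ring resting on both edges of this slot (18 mm wide): x -19, z 242.1 mm in the rack's frame (x -35 to -11 will do), y +21, second slot; axes as the rack's. The spanner's width then lies along the rack's y
- slot_small_1 (a point): ring centre of a small spanner once it hangs home, ring resting on both edges of this slot (15.5 mm wide): x -19, z 240.5 mm in the rack's frame (x -35 to -11 will do), y -29, third slot; axes as the rack's. The spanner's width then lies along the rack's y
- slot_small_2 (a point): ring centre of a small spanner once it hangs home, ring resting on both edges of this slot (15.5 mm wide): x -19, z 240.5 mm in the rack's frame (x -35 to -11 will do), y -77, right slot; axes as the rack's. The spanner's width then lies along the rack's y
- bearing: ball bearing 52 x 52 x 16 mm lying flat, bystander; origin at the centre of its underside
- tape_e: roll of tape, 84 mm across, 24 mm high, bystander; origin at the centre of its underside
- calculator: calculator 125 x 78 x 17 mm, bystander; origin at the centre of its underside

How it is judged (in metres and radians):
On the way, in this order (a step that is already met when the one before it is completed fails the run):
1. every spanner that is out hangs by its ring end in the slot for its size, with the lock lever still up (horizontal distance between ring_large and slot_large below 0.025 m and z of ring_large in the frame of slot_large between -0.005 and 0.005 m and angle between the y axis of each of spanner_large, spanner_medium and the z axis of rack, either way round below 0.2 rad and horizontal distance between ring_medium and slot_medium below 0.025 m and z of ring_medium in the frame of slot_medium between -0.005 and 0.005 m and ((horizontal distance between ring_small_a and slot_small_1 below 0.025 m and z of ring_small_a in the frame of slot_small_1 between -0.005 and 0.005 m and angle between the y axis of spanner_small_a and the z axis of rack, either way round below 0.2 rad) or (horizontal distance between ring_small_a and slot_small_2 below 0.025 m and z of ring_small_a in the frame of slot_small_2 between -0.005 and 0.005 m and angle between the y axis of spanner_small_a and the z axis of rack, either way round below 0.2 rad)) and ((horizontal distance between ring_small_b and slot_small_1 below 0.025 m and z of ring_small_b in the frame of slot_small_1 between -0.005 and 0.005 m and angle between the y axis of spanner_small_b and the z axis of rack, either way round below 0.2 rad) or (horizontal distance between ring_small_b and slot_small_2 below 0.025 m and z of ring_small_b in the frame of slot_small_2 between -0.005 and 0.005 m and angle between the y axis of spanner_small_b and the z axis of rack, either way round below 0.2 rad)) and value of joint lock_lever below 0.1 rad), for 0.3 s.
2. the lock lever is pressed fully down (value of joint lock_lever above 0.56 rad), for 0.2 s.
At the end, for the whole second after the job is handed in: each spanner that is out hangs at rest by its ring in its own slot (ring centre within 25 mm sideways and 5 mm in height of the slot's point, shank within 0.2 rad of vertical), and the lock lever stays down (over 0.56 rad) on its detent with nothing touching it (horizontal distance between ring_large and slot_large below 0.025 m and z of ring_large in the frame of slot_large between -0.005 and 0.005 m and angle between the y axis of each of spanner_large, spanner_medium and the z axis of rack, either way round below 0.2 rad and horizontal distance between ring_medium and slot_medium below 0.025 m and z of ring_medium in the frame of slot_medium between -0.005 and 0.005 m and ((horizontal distance between ring_small_a and slot_small_1 below 0.025 m and z of ring_small_a in the frame of slot_small_1 between -0.005 and 0.005 m and angle between the y axis of spanner_small_a and the z axis of rack, either way round below 0.2 rad) or (horizontal distance between ring_small_a and slot_small_2 below 0.025 m and z of ring_small_a in the frame of slot_small_2 between -0.005 and 0.005 m and angle between the y axis of spanner_small_a and the z axis of rack, either way round below 0.2 rad)) and ((horizontal distance between ring_small_b and slot_small_1 below 0.025 m and z of ring_small_b in the frame of slot_small_1 between -0.005 and 0.005 m and angle between the y axis of spanner_small_b and the z axis of rack, either way round below 0.2 rad) or (horizontal distance between ring_small_b and slot_small_2 below 0.025 m and z of ring_small_b in the frame of slot_small_2 between -0.005 and 0.005 m and angle between the y axis of spanner_small_b and the z axis of rack, either way round below 0.2 rad)) and value of joint lock_lever above 0.56 rad and linear speed of each of spanner_large, spanner_medium, spanner_small_a, spanner_small_b below 0.1 m/s).
It fails at once if the bearing is knocked away (more than 4 cm) (distance of bearing from where it was at the start of the episode above 0.04 m).
It fails at once if the roll of tape is knocked away (more than 4 cm) (distance of tape_e from where it was at the start of the episode above 0.04 m).
It fails at once if the calculator is knocked away (more than 4 cm) (distance of calculator from where it was at the start of the episode above 0.04 m).
Of spanner_large, spanner_medium, spanner_small_a, spanner_small_b only 3 to 4 are there at a start; the rules pass over those that are not, and their reading is None.
At some moment in a run one of spanner_large, spanner_medium, spanner_small_a, spanner_small_b may be knocked a few centimetres aside while the robot is not near it.
It also fails if it takes over 210 s, if anything falls off the work surface, if the arm or the gripper's body presses on something with over 40 N, if the wrist force passes 120 N, or if a joint passes its speed limit or range.

## Working session

There is one attempt and no reset: what is moved stays moved. The work goes in short steps, Python scripts to look and compute and a shell command to move; the robot and the scene stay as the last step left them, time stands still between calls to the robot, and variables do not carry over. Pictures are saved under pics/ and viewed, and the job is handed in when it is done.

```bash
mkdir -p pics; ls; cat > h.py <<'E'
import numpy as np, cv2
from rig import sense, grab_frame, sign_off, masks_of
def grab(n,fn=None):
    f=grab_frame(n)
    if fn: cv2.imwrite(fn,f["pixels"][:,:,::-1])
    return f
def dist(f):
    return np.array([f["k1"],0,0,0,0],float)
def ray(f,uv):
    # undistort
    K=np.array(f["K"],float); k=f["k1"]
    uv=np.atleast_2d(np.array(uv,float))
    d=(uv-[K[0,2],K[1,2]])/[K[0,0],K[1,1]]
    s=d.copy()
    for _ in range(30):
        s=d/(1+k*(s**2).sum(1,keepdims=True))
    E=np.array(f["extrinsics"],float)
    r=np.c_[s,np.ones(len(s))]@E[:3,:3].T
    return E[:3,3],r
def onz(f,uv,z):
    o,r=ray(f,uv); t=(z-o[2])/r[:,2]
    return o+r*t[:,None]
def proj(f,P):
    P=np.atleast_2d(np.array(P,float)); E=np.array(f["extrinsics"],float)
    c=(P-E[:3,3])@E[:3,:3]
    s=c[:,:2]/c[:,2:]; s=s*(1+f["k1"]*(s**2).sum(1,keepdims=True))
    K=np.array(f["K"],float)
    return s*[K[0,0],K[1,1]]+[K[0,2],K[1,2]]
E
python3 - <<'E'
from h import *
for n in("top","side"):
    f=grab(n,f"pics/{n}0.png"); print(n,np.round(f["K"],1).tolist(),f["k1"],np.round(f["extrinsics"],3).tolist())
s=sense(); print(s)
E
```

```text
pics
top [[384.2, 0.0, 279.7], [0.0, 384.2, 211.5], [0.0, 0.0, 1.0]] -0.007567364722583592 [[-0.02, -0.985, 0.173, 266.412], [-1.0, 0.02, -0.001, -141.27], [-0.002, -0.173, -0.985, 1377.515], [0.0, 0.0, 0.0, 1.0]]
side [[412.8, 0.0, 285.1], [0.0, 412.8, 211.2], [0.0, 0.0, 1.0]] -0.05361949194262504 [[-0.875, -0.187, 0.447, -272.409], [-0.484, 0.333, -0.809, 1232.287], [0.002, -0.924, -0.382, 789.168], [0.0, 0.0, 0.0, 1.0]]
{'clock': 0.1, 'qpos': array([-1.31741856e+00,  3.53574276e-01,  1.63404639e+00,  2.96646812e-06,
        1.15521091e+00, -2.39688363e-03]), 'qvel': array([-0.00219089, -0.00143181, -0.0015557 ,  0.00028589, -0.00109882,
       -0.00040934]), 'joint_efforts': array([-3.06544152e-04, -6.06356549e+01, -3.42819929e+01,  9.49491323e-06,
        4.05320461e-03,  5.44492707e-06]), 'eef_pos': array([ 158.01860787, -604.2571126 ,  230.64536444]), 'tcp_rot': array([-3.14035375e+00, -5.68199815e-06,  2.55773452e-01]), 'contact_force': array([ 0.47530058, -0.34879771, -0.28885119]), 'wrist_torque': array([-0.01556223, -0.05366801,  0.05592171]), 'opening': 0.9981207790767014}
```

View pics/top0.png

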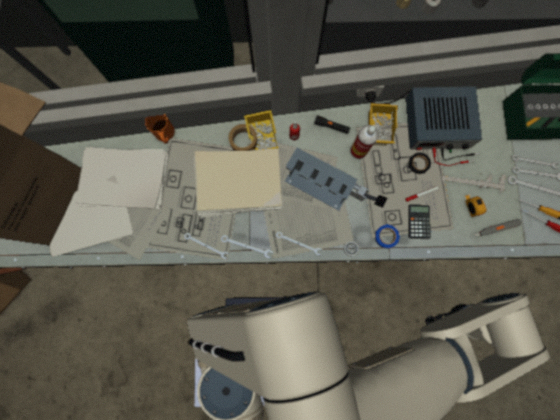

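View pics/side0.png

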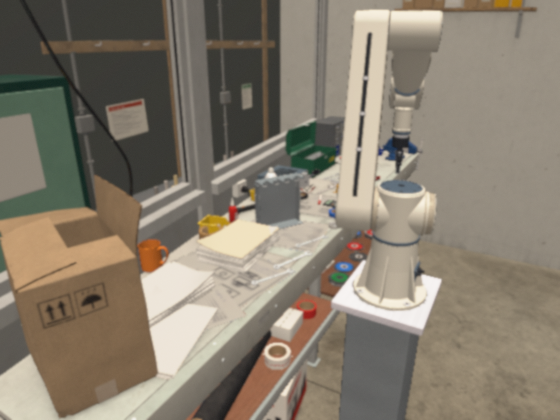

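```bash
python3 - <<'E'
from h import *
f=grab("top"); im=f["pixels"][:,:,::-1]
c=cv2.resize(im[135:265,160:430],None,fx=2.96,fy=2.96,interpolation=cv2.INTER_CUBIC)
cv2.imwrite("pics/top1.png",cv2.convertScaleAbs(c,alpha=1.4))
for t in ["rack","lock_lever","lever_pad","spanner_large","spanner_medium","spanner_small_a","ring_large","bearing","tape_e","calculator"]:
    for m in masks_of("top",t)[:4]:
        r,c=m["centre"]; ys,xs=np.where(m["pixels"])
        print(t,round(m["conf"],2),np.round((c,r),1),len(xs),np.round(onz(f,[(c,r)],4)[0]), (xs.min(),xs.max(),ys.min(),ys.max()))
g=grab("side"); im=g["pixels"][:,:,::-1]
c=cv2.resize(im[150:330,180:400],None,fx=3.3,fy=3.3,interpolation=cv2.INTER_CUBIC)
cv2.imwrite("pics/side1.png",cv2.convertScaleAbs(c,alpha=1.2))
for t in ["rack","lock_lever","lever_pad","spanner_large","spanner_medium","spanner_small_a"]:
    for m in masks_of("side",t)[:4]:
        r,c=m["centre"]; ys,xs=np.where(m["pixels"])
        print(t,round(m["conf"],2),np.round((c,r),1),len(xs),np.round(onz(g,[(c,r)],4)[0]))
E
```

```text
rack 0.58 [324.3 181.8] 2801 [ 616. -309.    4.] (np.int64(285), np.int64(386), np.int64(148), np.int64(209))
lock_lever 0.54 [376.7 198.9] 156 [ 548. -498.    4.] (np.int64(364), np.int64(385), np.int64(194), np.int64(206))
lever_pad 0.47 [380.1 198.8] 160 [ 548. -510.    4.] (np.int64(364), np.int64(385), np.int64(194), np.int64(207))
lever_pad 0.4 [322.9 183.9] 2928 [ 608. -304.    4.] (np.int64(285), np.int64(386), np.int64(147), np.int64(210))
spanner_medium 0.52 [418.6 221.4] 763 [ 462. -644.    4.] (np.int64(407), np.int64(430), np.int64(205), np.int64(239))
spanner_medium 0.5 [264.4 250.2] 82 [369. -86.   4.] (np.int64(228), np.int64(270), np.int64(239), np.int64(256))
spanner_small_a 0.61 [207.4 245. ] 145 [392. 118.   4.] (np.int64(185), np.int64(226), np.int64(234), np.int64(258))
spanner_small_a 0.51 [304.  246.5] 124 [ 379. -227.    4.] (np.int64(282), np.int64(320), np.int64(236), np.int64(254))
bearing 0.47 [348.6 246.1] 211 [ 378. -387.    4.] (np.int64(342), np.int64(358), np.int64(241), np.int64(256))
tape_e 0.64 [297.4 244.1] 102 [ 388. -204.    4.] (np.int64(277), np.int64(318), np.int64(233), np.int64(253))
tape_e 0.54 [379.6 235.3] 331 [ 414. -500.    4.] (np.int64(374), np.int64(399), np.int64(224), np.int64(247))
calculator 0.71 [417.8 222.2] 798 [ 459. -641.    4.] (np.int64(407), np.int64(431), np.int64(204), np.int64(238))
rack 0.84 [280.7 198.7] 2477 [ 753. -575.    4.]
lock_lever 0.48 [315.3 175.1] 43 [  770. -1050.     4.]
lock_lever 0.39 [279.8 198. ] 2556 [ 762. -582.    4.]
lever_pad 0.59 [313.4 169.6] 44 [  832. -1154.     4.]
spanner_medium 0.7 [291.7 261.7] 137 [378.   1.   4.]
spanner_small_a 0.59 [298.6 244.9] 30 [ 420. -138.    4.]
```

View pics/top1.png

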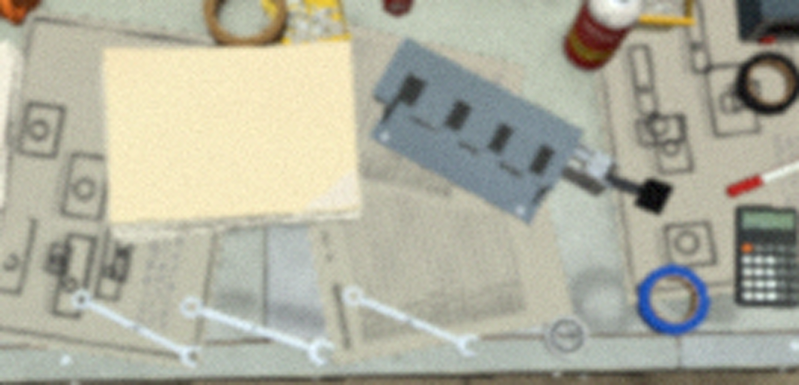

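View pics/side1.png

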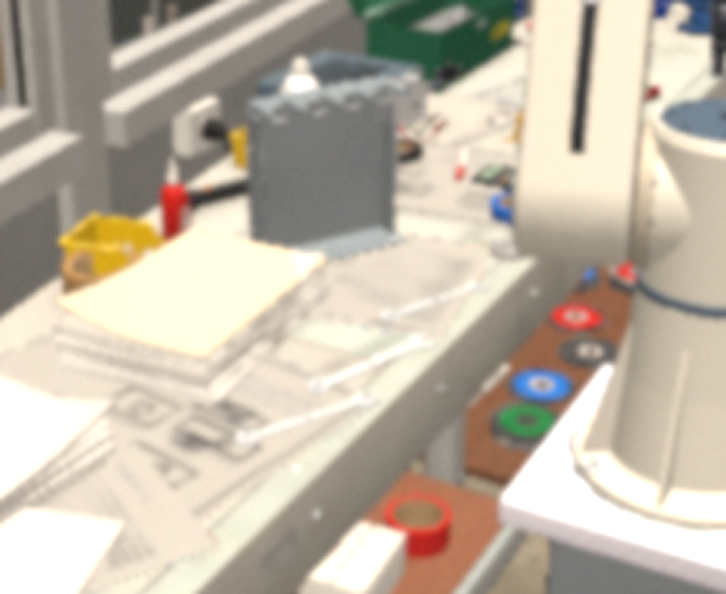

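```bash
cat > fit.py <<'E'
from h import *
from scipy.optimize import least_squares
f=grab("top"); g=grab("side")
z=lambda p:np.array(p)/2.96+[160,135]
for a,b in [((81,298),(190,355)),((190,306),(318,350)),((353,296),(468,344))]:
    P=onz(f,[z(a),z(b)],4); d=P[1]-P[0]; print("sp",np.round(P[:,:2]).tolist(),np.linalg.norm(d),np.degrees(np.arctan2(d[1],d[0])))
sl=np.array([z(p) for p in [(412,90),(460,113),(500,138),(543,160)]])
ys=[77,21,-29,-77]
def W(p,L):
    L=np.atleast_2d(np.array(L,float)); c,s=np.cos(p[2]),np.sin(p[2])
    return np.c_[p[0]+c*L[:,0]-s*L[:,1],p[1]+s*L[:,0]+c*L[:,1],L[:,2]]
L=[(-29,y,230) for y in ys]+[(-12,-131-65,225)]
obs=np.r_[sl,[z((653,194))]]
r=least_squares(lambda p:(proj(f,W(p,L))-obs).ravel(),[600,-300,-.45],x_scale=[10,10,.1])
p=r.x; print(p,np.round(r.fun,1))
if __name__=="__main__":
    np.save("rack.npy",p)
    lines=[[(-50,-102,232),(-50,112,232),(26,112,232),(26,-102,232),(-50,-102,232)],[(24,-102,0),(24,112,0)]]
    for y,w in zip(ys,(22,18,15.5,15.5)): lines.append([(-50,y-w/2,232),(-8,y-w/2,232),(-8,y+w/2,232),(-50,y+w/2,232)])
    lines.append([(0,-131,196),(0,-131-72*np.cos(.45),196+72*np.sin(.45))])
    for n,F,o,sc in(("top",f,(270,130),6),("side",g,(230,150),6)):
        im=F["pixels"][:,:,::-1]
        c=cv2.resize(im[o[1]:o[1]+95,o[0]:o[0]+130],None,fx=sc,fy=sc,interpolation=cv2.INTER_CUBIC)
        c=cv2.convertScaleAbs(c,alpha=1.4)
        for l in lines:
            q=((proj(F,W(p,l))-o+.5)*sc).astype(int); cv2.polylines(c,[q],False,(0,0,255),1)
        cv2.imwrite(f"pics/fit_{n}.png",c)
E
python3 fit.py
```

```text
sp [[426.0, 191.0], [355.0, 58.0]] 150.79766720375176 -118.30180915683762
sp [[414.0, 58.0], [358.0, -96.0]] 164.28437450510134 -109.99520726666111
sp [[422.0, -140.0], [362.0, -277.0]] 150.21505807242826 -113.88380563800689
[ 5.99676650e+02 -2.86256637e+02 -5.02756618e-01] [-0.3  0.2 -0.4  0.6  0.6 -0.6  0.1 -1.   0.1  0.7]
```

View pics/fit_top.png

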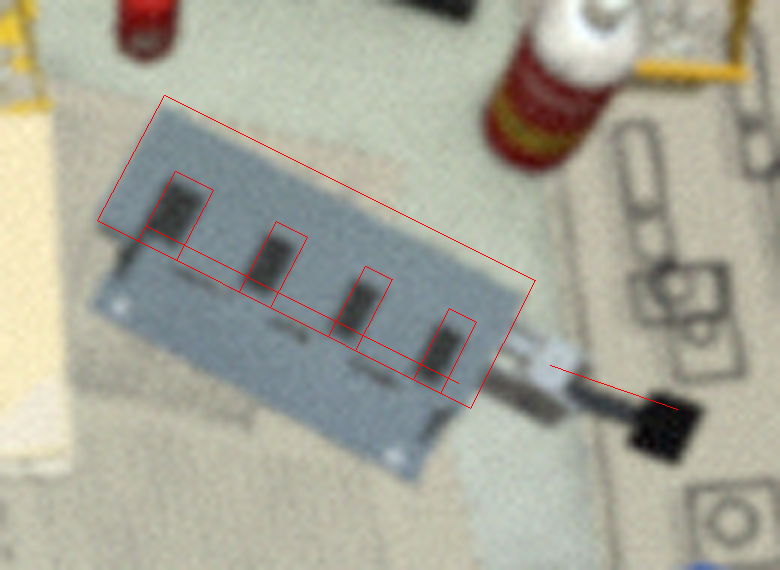

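View pics/fit_side.png

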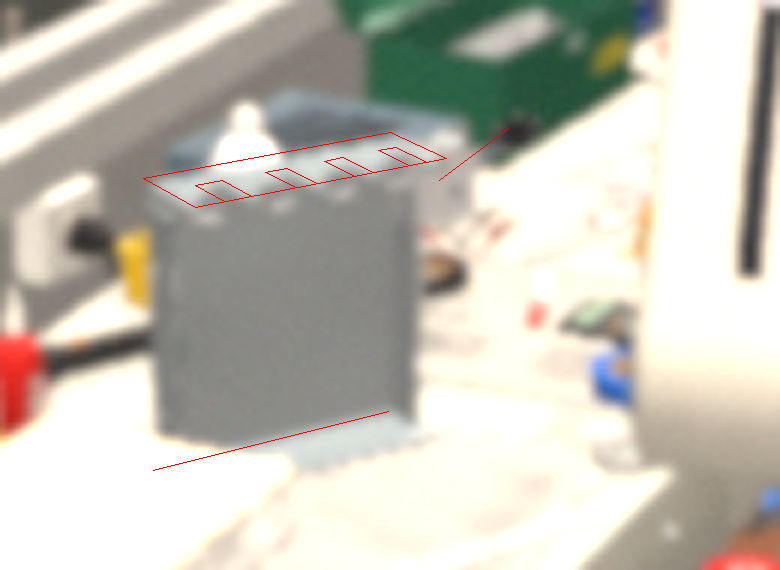

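```bash
python3 - <<'E'
from h import *
f=grab("top");g=grab("side")
q=np.array([(92,307),(416,483)])/6+[270,130]-.5
P=onz(f,q,6);d=P[1]-P[0];print(P,np.linalg.norm(d),np.arctan2(-d[0],d[1]) , np.arctan2(d[0],-d[1]))
q=np.array([(166,97),(541,290)])/6+[270,130]-.5
P=onz(f,q,232);d=P[1]-P[0];print(P,np.linalg.norm(d),np.arctan2(d[0],-d[1]))
for n,F,o,w,h,sc in(("top",f,(280,140),115,80,7),("side",g,(245,160),80,75,8)):
    im=F["pixels"][:,:,::-1]
    c=cv2.resize(im[o[1]:o[1]+h,o[0]:o[0]+w],None,fx=sc,fy=sc,interpolation=cv2.INTER_CUBIC)
    c=(255*(c/255.)**(1.6 if n=="side" else .8)).astype(np.uint8)
    cv2.imwrite(f"pics/z_{n}.png",c)
E
```

```text
[[ 622.37829697 -164.0776475     6.        ]
 [ 508.91353606 -357.4766273     6.        ]] 224.22626375568362 2.611019279475092 -0.530573374114701
[[ 675.47234648 -201.28102133  232.        ]
 [ 568.09016816 -390.55323293  232.        ]] 217.61181563181765 -0.5160604579325689
```

View pics/z_side.png

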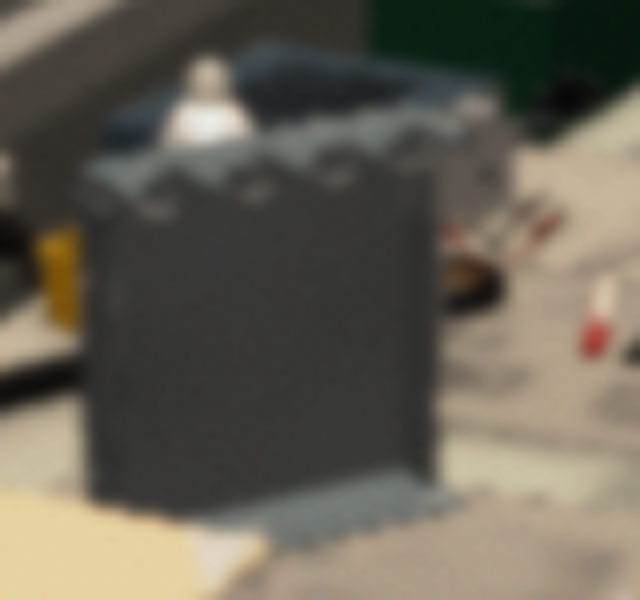

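View pics/z_top.png

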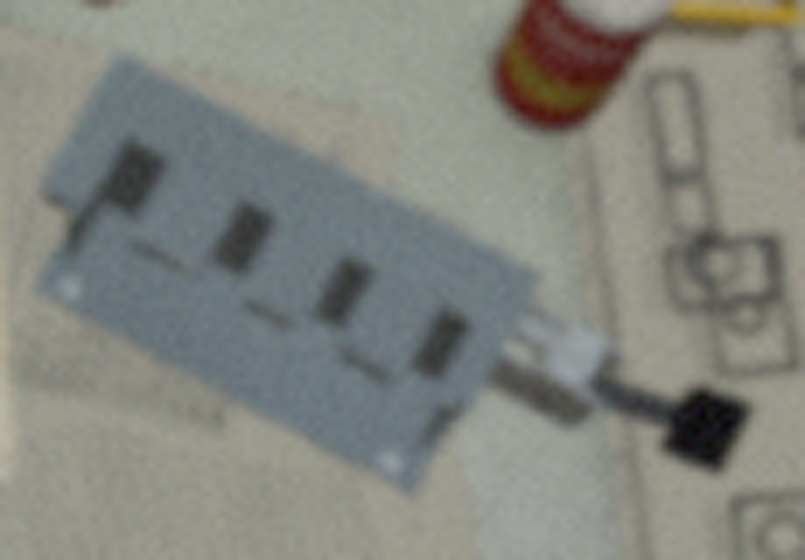

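```bash
cat > fit2.py <<'E'
from h import *
from scipy.optimize import least_squares
f=grab("top"); g=grab("side")
T=lambda p:(np.array(p)+.5)/7+[280,140]-.5
S=lambda p:(np.array(p)+.5)/8+[245,160]-.5
def W(p,L):
    L=np.atleast_2d(np.array(L,float)); c,s=np.cos(p[2]),np.sin(p[2])
    return np.c_[p[0]+c*L[:,0]-s*L[:,1],p[1]+s*L[:,0]+c*L[:,1],L[:,2]]
obs=[((26,112,232),(123,50)),((26,-102,232),(540,270)),((-50,112,232),(42,190)),((-21,77,230),(132,176)),((-21,21,230),(244,237)),((-21,-29,230),(345,290)),((-21,-77,230),(443,342)),
 (('f',119,6),(37,292)),(('f',-109,6),(413,492)),(('p',-197.5,230),(707,426))]
def res(q):
    L=[[q[3] if a[0]=='f' else q[4] if a[0]=='p' else a[0],a[1],a[2]] for a,_ in obs]
    return (proj(f,W(q,L))-np.array([T(b) for _,b in obs]))
r=least_squares(lambda q:res(q).ravel(),[600,-290,-.5,-89,-12],x_scale=[10,10,.1,10,10],loss='soft_l1')
p=r.x; print(p); print(np.round(res(p),1).tolist())
np.save("rack.npy",p)
ys=[77,21,-29,-77]
lines=[[(-50,-102,232),(-50,112,232),(26,112,232),(26,-102,232),(-50,-102,232)],[(24,-102,6),(24,112,6)],[(p[3],-109,6),(p[3],119,6)],[(-50,112,242),(-50,-102,242)]]
for y,w in zip(ys,(22,18,15.5,15.5)): lines.append([(-50,y-w/2,232),(-8,y-w/2,232),(-8,y+w/2,232),(-50,y+w/2,232)])
for n,F,o,w,h,sc in(("top",f,(280,140),115,80,7),("side",g,(245,160),80,75,8)):
    im=F["pixels"][:,:,::-1]
    c=cv2.resize(im[o[1]:o[1]+h,o[0]:o[0]+w],None,fx=sc,fy=sc,interpolation=cv2.INTER_CUBIC)
    c=(255*(c/255.)**(1.6 if n=="side" else .8)).astype(np.uint8)
    for l in lines:
        q=((proj(F,W(p,l))-o+.5)*sc).astype(int); cv2.polylines(c,[q],False,(0,0,255),1)
    cv2.imwrite(f"pics/fit2_{n}.png",c)
E
python3 fit2.py
```

```text
[ 5.93949456e+02 -2.81700188e+02 -5.27413218e-01 -3.59753617e+01
  9.48827675e-01]
[[-1.0, -0.2], [0.5, 0.7], [-1.2, 0.3], [0.3, -0.1], [0.3, -0.3], [0.2, -0.2], [0.0, -0.3], [-0.9, -0.7], [0.4, 0.4], [0.7, 0.3]]
```

View pics/fit2_top.png

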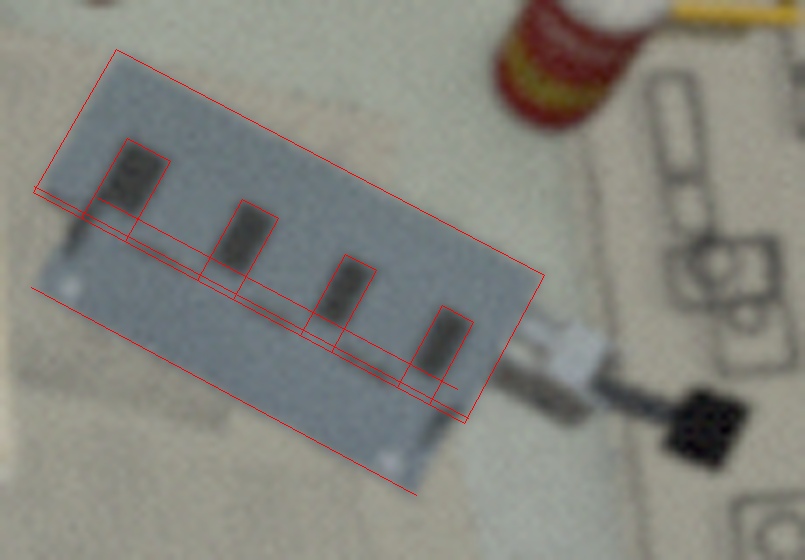

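View pics/fit2_side.png

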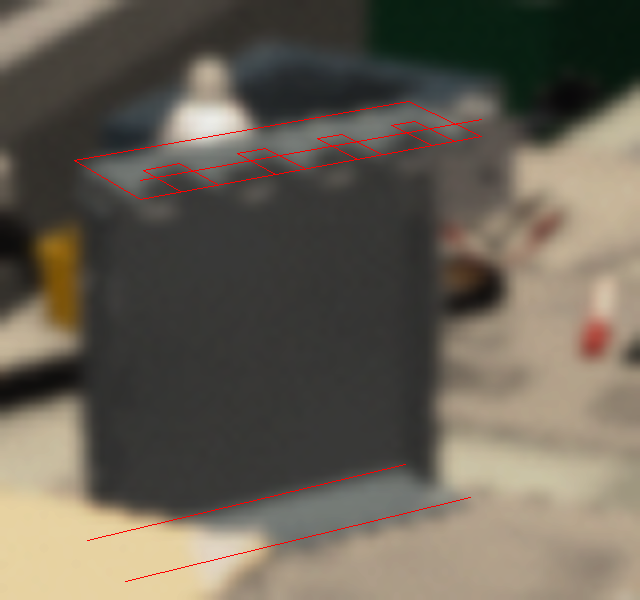

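```bash
python3 - <<'E'
from h import *
f=grab("top")
o=(180,228);im=f["pixels"][:,:,::-1]
c=cv2.resize(im[228:262,180:325],None,fx=5.5,fy=5.5,interpolation=cv2.INTER_CUBIC)
c2=cv2.resize(im[228:262,180:260],None,fx=10,fy=10,interpolation=cv2.INTER_CUBIC)
c3=cv2.resize(im[228:262,250:325],None,fx=10,fy=10,interpolation=cv2.INTER_CUBIC)
cv2.imwrite("pics/sp1.png",cv2.convertScaleAbs(c2,alpha=1.3));cv2.imwrite("pics/sp2.png",cv2.convertScaleAbs(c3,alpha=1.3))
E
```

```text
(no output)
```

View pics/sp1.png

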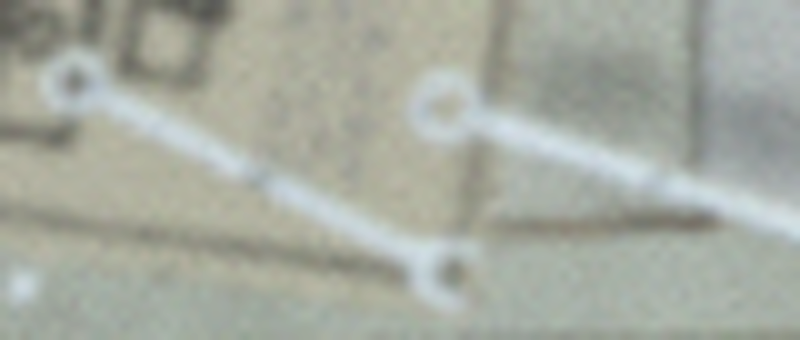

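View pics/sp2.png

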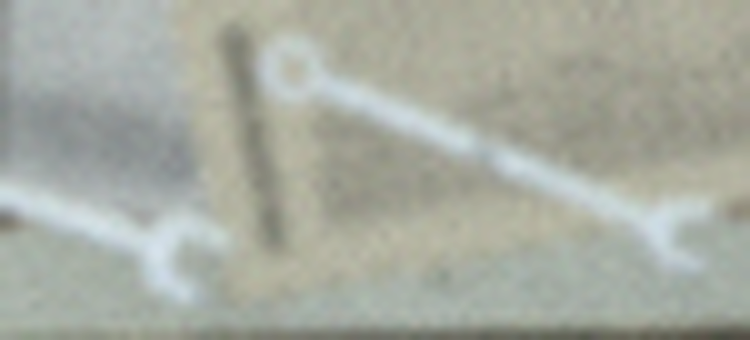

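```bash
cat > plan.py <<'E'
from h import *
def plan(x,y,z,yawdeg=None):
    s=sense(); p=s["eef_pos"]; yw=s["tcp_rot"][2]
    d=np.array([x,y,z])-p
    sp=0 if yawdeg is None else -((yawdeg-np.degrees(yw)+180)%360-180)
    # after spin:
    y2=yw-np.radians(sp)
    def ax(a): return np.round([np.cos(a)*d[0]+np.sin(a)*d[1],np.sin(a)*d[0]-np.cos(a)*d[1],-d[2]],1).tolist()
    print("t",round(s["clock"],2),"tcp",np.round(p,1),"yaw",round(np.degrees(yw),2),"rpy",np.round(s["tcp_rot"],3),"open",round(s["opening"],3),"F",np.round(s["contact_force"],1))
    print("spin",round(sp,2),"shift before spin",ax(yw),"after spin",ax(y2))
def slot(sy,sx=-19):
    r=np.load("rack.npy"); c,s=np.cos(r[2]),np.sin(r[2])
    return np.array([r[0]+c*sx-s*sy, r[1]+s*sx+c*sy]),np.degrees(r[2])
E
python3 - <<'E'
from plan import *
f=grab("top")
Z=lambda p,o:(np.array(p)+.5)/10+o-.5
for n,o,a,b in(("L",(180,228),(75,80),(435,268)),("M",(180,228),(446,104),(862,257)),("R",(250,228),(291,67),(662,233))):
    P=onz(f,[Z(a,o),Z(b,o)],5);d=P[0]-P[1]; ang=np.degrees(np.arctan2(d[1],d[0]))
    print(n,np.round(P[:,:2],1).tolist(),np.linalg.norm(d),"toolx yaw",ang)
    if n=="R": plan(P[0,0],P[0,1],120,ang)
for y in(21,-29,-77): print(slot(y))
E
```

```text
L [[426.8, 191.4], [357.0, 61.7]] 147.32115991868466 toolx yaw 61.73000610204091
M [[415.5, 58.1], [358.0, -90.4]] 159.20783356637233 toolx yaw 68.79558661934243
R [[425.0, -137.6], [363.0, -268.6]] 144.9776554081288 toolx yaw 64.65726895219423
t 1.4 tcp [ 158.1 -604.7  231.3] yaw 14.65 rpy [-3.142  0.     0.256] open 1.001 F [ 0.2  0.2 -0.4]
spin -50.0 shift before spin [376.4, -384.4, 111.3] after spin [536.4, 41.3, 111.3]
(array([ 588.10062477, -253.99114323]), np.float64(-30.218551474002197))
(array([ 562.93563682, -297.19673757]), np.float64(-30.218551474002197))
(array([ 538.7772484 , -338.67410813]), np.float64(-30.218551474002197))
```

```bash
python3 -m inch '[{"gripper":0.05,"spin":-7.15},{"gripper":0.05,"spin":-7.15},{"gripper":0.05,"spin":-7.15},{"gripper":0.05,"spin":-7.15},{"gripper":0.05,"spin":-7.15},{"gripper":0.05,"spin":-7.15},{"gripper":0.05,"spin":-7.1},{"gripper":0.05}]' 40
python3 -m inch '[{"gripper":0.05,"tx":0.04,"ty":0.003},{"gripper":0.05,"tx":0.04,"ty":0.003},{"gripper":0.05,"tx":0.04,"ty":0.003},{"gripper":0.05,"tx":0.04,"ty":0.003},{"gripper":0.05,"tx":0.04,"ty":0.003},{"gripper":0.05,"tx":0.04,"ty":0.003},{"gripper":0.05,"tx":0.04,"ty":0.003},{"gripper":0.05,"tx":0.04,"ty":0.003}]'
python3 -m inch '[{"gripper":0.05,"tx":0.04,"ty":0.003},{"gripper":0.05,"tx":0.04,"ty":0.003},{"gripper":0.05,"tx":0.04,"ty":0.003},{"gripper":0.05,"tx":0.04,"ty":0.003},{"gripper":0.05,"tx":0.03,"ty":0.003,"tz":0.02},{"gripper":0.05,"tx":0.026,"ty":0.003,"tz":0.03},{"gripper":0.05,"tz":0.03},{"gripper":0.05,"tz":0.03}]'
python3 - <<'E'
from plan import *
plan(425,-137.6,60,64.66)
E
```

```text
t 1.4 tcp [ 158.1 -604.7  231.3] yaw 14.65 rpy [-3.142  0.     0.256] open 1.001 F [ 0.2  0.2 -0.4]
spin -50.01 shift before spin [376.4, -384.4, 171.3] after spin [536.4, 41.3, 171.3]$[0]: bad value
$[0]: bad value
$[0]: bad value
```

```bash
python3 -m inch '[{"gripper":0.05,"tx":0,"ty":0,"tz":0,"spin":-7.15},{"gripper":0.05,"tx":0,"ty":0,"tz":0,"spin":-7.15},{"gripper":0.05,"tx":0,"ty":0,"tz":0,"spin":-7.15},{"gripper":0.05,"tx":0,"ty":0,"tz":0,"spin":-7.15},{"gripper":0.05,"tx":0,"ty":0,"tz":0,"spin":-7.15},{"gripper":0.05,"tx":0,"ty":0,"tz":0,"spin":-7.15},{"gripper":0.05,"tx":0,"ty":0,"tz":0,"spin":-7.1},{"gripper":0.05,"tx":0,"ty":0,"tz":0,"spin":0}]' 40
```

```text
clock: 2.2
eef_pos: [158.2, -604.7, 231.3]
tcp_rot: [3.142, -0.0, 1.13]
contact_force: [0.5, -0.4, 0.5]
opening: 0.589
```

```bash

python3 -m inch '[{"gripper":0.05,"tx":0.04,"ty":0.003,"tz":0,"spin":0},{"gripper":0.05,"tx":0.04,"ty":0.003,"tz":0,"spin":0},{"gripper":0.05,"tx":0.04,"ty":0.003,"tz":0,"spin":0},{"gripper":0.05,"tx":0.04,"ty":0.003,"tz":0,"spin":0},{"gripper":0.05,"tx":0.04,"ty":0.003,"tz":0,"spin":0},{"gripper":0.05,"tx":0.04,"ty":0.003,"tz":0,"spin":0},{"gripper":0.05,"tx":0.04,"ty":0.003,"tz":0,"spin":0},{"gripper":0.05,"tx":0.04,"ty":0.003,"tz":0,"spin":0}]'
python3 -m inch '[{"gripper":0.05,"tx":0.04,"ty":0.003,"tz":0,"spin":0},{"gripper":0.05,"tx":0.04,"ty":0.003,"tz":0,"spin":0},{"gripper":0.05,"tx":0.04,"ty":0.003,"tz":0,"spin":0},{"gripper":0.05,"tx":0.04,"ty":0.003,"tz":0,"spin":0},{"gripper":0.05,"tx":0.03,"ty":0.003,"tz":0.02,"spin":0},{"gripper":0.05,"tx":0.026,"ty":0.003,"tz":0.03,"spin":0},{"gripper":0.05,"tx":0,"ty":0,"tz":0.03,"spin":0},{"gripper":0.05,"tx":0,"ty":0,"tz":0.03,"spin":0}]'
python3 - <<'E'
from plan import *
plan(425,-137.6,60,64.66)
f=grab("top","pics/a.png")
im=f["pixels"][:,:,::-1]
c=cv2.resize(im[200:270,180:340],None,fx=5,fy=5,interpolation=cv2.INTER_CUBIC)
cv2.imwrite("pics/a1.png",cv2.convertScaleAbs(c,alpha=1.3))
E
```

```text
clock: 3.0
eef_pos: [317.4, -324.4, 231.5]
tcp_rot: [3.141, 0.0, 1.124]
contact_force: [1.2, -0.6, 0.1]
opening: 0.586
clock: 3.8
eef_pos: [426.2, -137.5, 120.5]
tcp_rot: [3.14, -0.0, 1.126]
contact_force: [0.1, -0.4, -0.1]
opening: 0.583
t 3.8 tcp [ 426.2 -137.5  120.5] yaw 64.53 rpy [ 3.14  -0.     1.126] open 0.583 F [ 0.1 -0.4 -0.1]
spin -0.13 shift before spin [-0.6, -1.0, 60.5] after spin [-0.6, -1.0, 60.5]
```

View pics/a1.png

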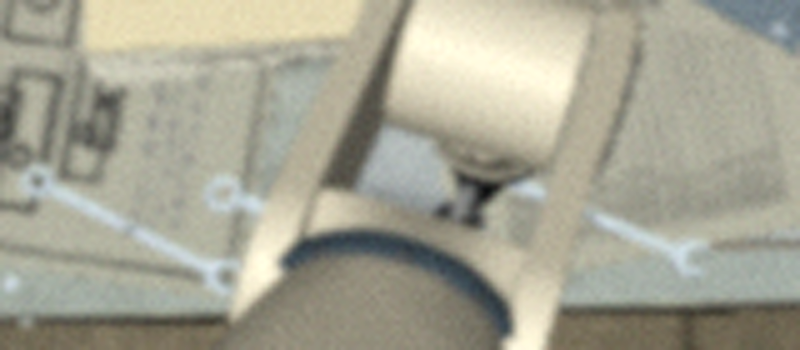

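```bash

python3 -m inch '[{"gripper":0.05,"tx":0,"ty":-0.001,"tz":0.03,"spin":0},{"gripper":0.05,"tx":0,"ty":0,"tz":0.03,"spin":0},{"gripper":0.05,"tx":0,"ty":0,"tz":0.025,"spin":0},{"gripper":0.05,"tx":0,"ty":0,"tz":0.015,"spin":0},{"gripper":0.05,"tx":0,"ty":0,"tz":0.008,"spin":0},{"gripper":0.05,"tx":0,"ty":0,"tz":0,"spin":0},{"gripper":0.05,"tx":0,"ty":0,"tz":0,"spin":0},{"gripper":0.05,"tx":0,"ty":0,"tz":0,"spin":0}]'
python3 - <<'E'
from plan import *
f=grab("side","pics/b.png")
print(proj(f,[425,-137.6,4]))
im=f["pixels"][:,:,::-1]
c=cv2.resize(im[200:270,250:350],None,fx=8,fy=8,interpolation=cv2.INTER_CUBIC)
cv2.imwrite("pics/b1.png",(255*(c/255.)**1.6).astype(np.uint8))
E
```

```text
clock: 4.65
eef_pos: [425.3, -138.1, 14.2]
tcp_rot: [3.14, -0.0, 1.128]
contact_force: [-0.4, -0.5, -0.3]
opening: 0.584
[[297.4289218  244.68782901]]
```

View pics/b1.png

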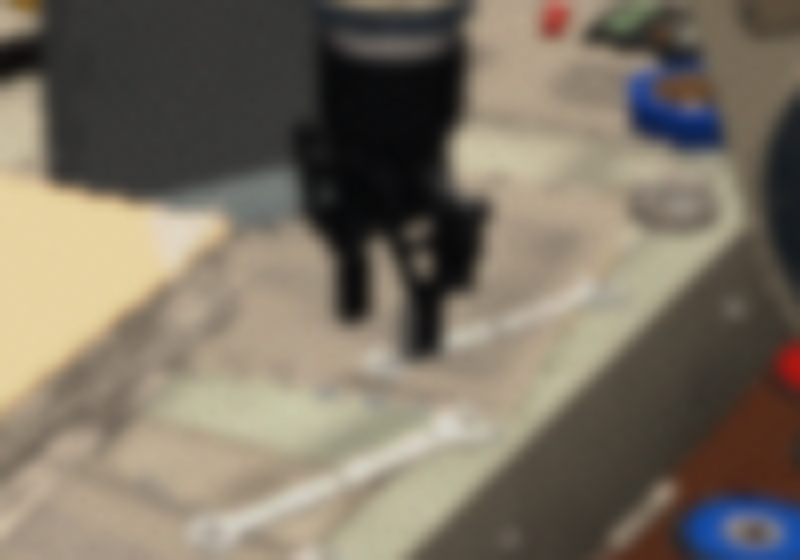

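```bash

python3 -m inch '[{"gripper":0.04,"tx":0,"ty":0,"tz":0.005,"spin":0},{"gripper":0.035,"tx":0,"ty":0,"tz":0.003,"spin":0},{"gripper":0.03,"tx":0,"ty":0,"tz":0.001,"spin":0},{"gripper":0.026,"tx":0,"ty":0,"tz":0,"spin":0},{"gripper":0.026,"tx":0,"ty":0,"tz":0,"spin":0},{"gripper":0.026,"tx":0,"ty":0,"tz":0,"spin":0},{"gripper":0.026,"tx":0,"ty":0,"tz":0,"spin":0},{"gripper":0.026,"tx":0,"ty":0,"tz":0,"spin":0}]'
python3 - <<'E'
from plan import *
f=grab("side","pics/c.png")
im=f["pixels"][:,:,::-1]
c=cv2.resize(im[215:260,270:330],None,fx=12,fy=12,interpolation=cv2.INTER_CUBIC)
cv2.imwrite("pics/c1.png",(255*(c/255.)**1.0).astype(np.uint8))
E
```

```text
clock: 5.5
eef_pos: [424.7, -137.8, 4.3]
tcp_rot: [3.142, -0.0, 1.128]
contact_force: [0.3, -0.8, -0.6]
opening: 0.303
```

View pics/c1.png

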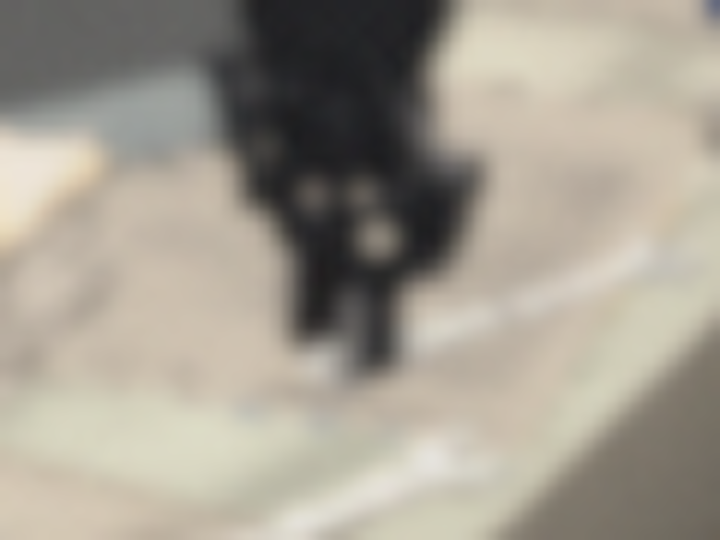

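```bash

python3 -m inch '[{"gripper":0.026,"tx":0.001,"ty":0,"tz":0.002,"spin":0},{"gripper":0.026,"tx":0,"ty":0,"tz":0.001,"spin":0},{"gripper":0.026,"tx":0,"ty":0,"tz":0,"spin":0},{"gripper":0.02,"tx":0,"ty":0,"tz":0,"spin":0},{"gripper":0.01,"tx":0,"ty":0,"tz":0,"spin":0},{"gripper":0.0,"tx":0,"ty":0,"tz":0,"spin":0},{"gripper":0.0,"tx":0,"ty":0,"tz":0,"spin":0},{"gripper":0.0,"tx":0,"ty":0,"tz":0,"spin":0}]' 40
```

```text
clock: 6.35
eef_pos: [424.9, -136.8, 1.3]
tcp_rot: [-3.141, -0.0, 1.128]
contact_force: [-1.1, 0.9, 4.4]
opening: 0.229
```

```bash

python3 -m inch '[{"gripper":0.0,"tx":0,"ty":0,"tz":0,"spin":0},{"gripper":0.0,"tx":0,"ty":0,"tz":0,"spin":0},{"gripper":0.0,"tx":0,"ty":0,"tz":0,"spin":0},{"gripper":0,"tx":0,"ty":0,"tz":0,"spin":0},{"gripper":0,"tx":0,"ty":0,"tz":0,"spin":0},{"gripper":0.0,"tx":0,"ty":0,"tz":-0.002,"spin":0},{"gripper":0.0,"tx":0,"ty":0,"tz":-0.002,"spin":0},{"gripper":0.0,"tx":0,"ty":0,"tz":-0.002,"spin":0}]' 40
python3 - <<'E'
from plan import *
f=grab("side","pics/c.png")
im=f["pixels"][:,:,::-1]
c=cv2.resize(im[215:260,270:330],None,fx=12,fy=12,interpolation=cv2.INTER_CUBIC)
cv2.imwrite("pics/d1.png",(255*(c/255.)**1.0).astype(np.uint8))
E
```

```text
clock: 7.15
eef_pos: [425.1, -137.0, 7.4]
tcp_rot: [3.142, 0.0, 1.128]
contact_force: [-0.1, 0.1, -0.9]
opening: 0.232
```

View pics/d1.png

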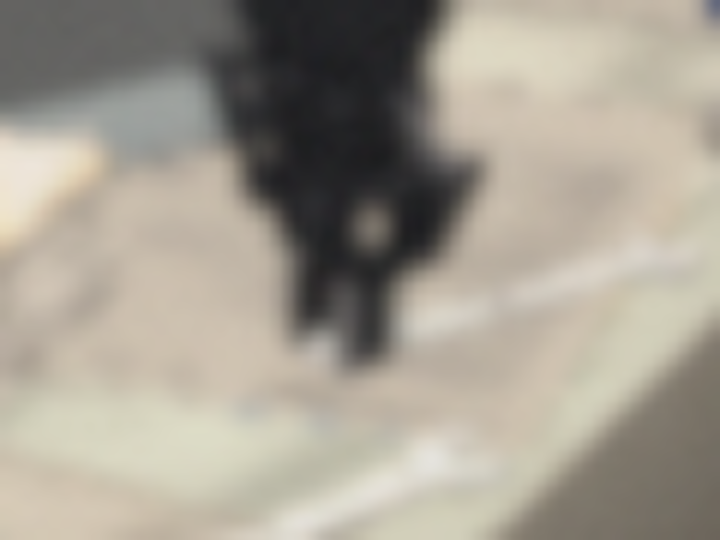

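```bash

python3 -m inch '[{"gripper":0.0,"tx":0,"ty":0,"tz":-0.02,"spin":0},{"gripper":0.0,"tx":0,"ty":0,"tz":-0.03,"spin":0},{"gripper":0.0,"tx":0,"ty":0,"tz":-0.04,"spin":0},{"gripper":0,"tx":0,"ty":0,"tz":-0.04,"spin":0},{"gripper":0,"tx":0,"ty":0,"tz":-0.04,"spin":0},{"gripper":0.0,"tx":0,"ty":0,"tz":-0.04,"spin":0},{"gripper":0.0,"tx":0,"ty":0,"tz":-0.04,"spin":0},{"gripper":0.0,"tx":0,"ty":0,"tz":-0.03,"spin":0}]' 40
python3 -m inch '[{"gripper":0.0,"tx":0,"ty":0,"tz":0,"spin":7},{"gripper":0.0,"tx":0,"ty":0,"tz":0,"spin":7},{"gripper":0.0,"tx":0,"ty":0,"tz":0,"spin":7},{"gripper":0,"tx":0,"ty":0,"tz":0,"spin":7},{"gripper":0,"tx":0,"ty":0,"tz":0,"spin":7},{"gripper":0.0,"tx":0,"ty":0,"tz":0,"spin":7},{"gripper":0.0,"tx":0,"ty":0,"tz":0,"spin":7},{"gripper":0.0,"tx":0,"ty":0,"tz":0,"spin":7}]' 40
python3 -m inch '[{"gripper":0.0,"tx":0,"ty":0,"tz":0,"spin":7},{"gripper":0.0,"tx":0,"ty":0,"tz":0,"spin":7},{"gripper":0.0,"tx":0,"ty":0,"tz":0,"spin":7},{"gripper":0,"tx":0,"ty":0,"tz":0,"spin":7},{"gripper":0,"tx":0,"ty":0,"tz":0,"spin":7},{"gripper":0.0,"tx":0,"ty":0,"tz":0,"spin":3.8},{"gripper":0.0,"tx":0,"ty":0,"tz":0,"spin":0},{"gripper":0.0,"tx":0,"ty":0,"tz":0,"spin":0}]' 40
python3 - <<'E'
from plan import *
t,y=slot(-77,-90); print(t); plan(t[0],t[1],285,y)
f=grab("side"); im=f["pixels"][:,:,::-1]
c=cv2.resize(im[140:260,240:380],None,fx=5,fy=5,interpolation=cv2.INTER_CUBIC)
cv2.imwrite("pics/e1.png",(255*(c/255.)**1.0).astype(np.uint8))
E
```

```text
clock: 8.0
eef_pos: [425.4, -137.0, 290.0]
tcp_rot: [3.139, -0.0, 1.128]
contact_force: [0.1, -1.3, -1.3]
opening: 0.228
clock: 8.8
eef_pos: [424.9, -136.9, 287.2]
tcp_rot: [3.142, 0.0, 0.146]
contact_force: [0.2, -0.5, -1.1]
opening: 0.231
clock: 9.6
eef_pos: [424.9, -136.9, 287.2]
tcp_rot: [3.142, -0.0, -0.524]
contact_force: [0.2, 0.1, -0.5]
opening: 0.232
[ 477.42530444 -302.93982525]
t 9.6 tcp [ 424.9 -136.9  287.2] yaw -30.02 rpy [ 3.142 -0.    -0.524] open 0.232 F [ 0.2  0.1 -0.5]
spin 0.2 shift before spin [128.5, 117.5, 2.2] after spin [128.9, 117.1, 2.2]
```

View pics/e1.png

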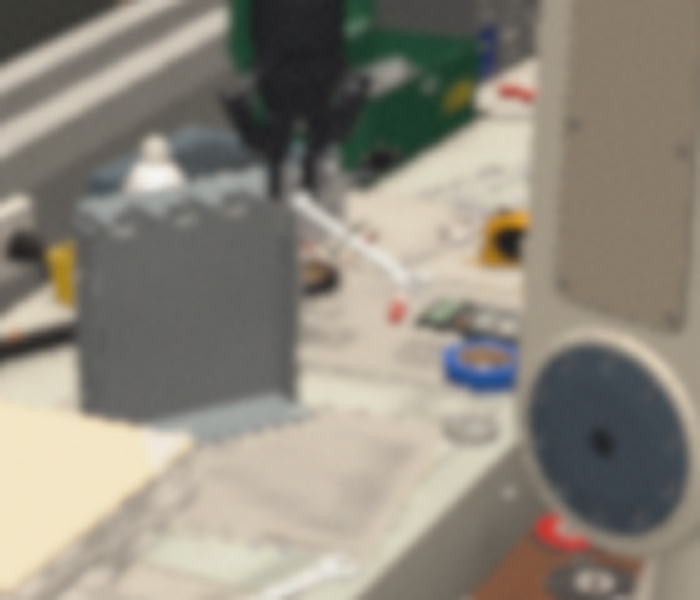

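```bash

python3 -m inch '[{"gripper":0.0,"tx":0.02,"ty":0.02,"tz":0,"spin":0.2},{"gripper":0.0,"tx":0.03,"ty":0.028,"tz":0,"spin":0},{"gripper":0.0,"tx":0.03,"ty":0.028,"tz":0.002,"spin":0},{"gripper":0,"tx":0.03,"ty":0.026,"tz":0,"spin":0},{"gripper":0,"tx":0.019,"ty":0.015,"tz":0,"spin":0},{"gripper":0.0,"tx":0,"ty":0,"tz":0,"spin":0},{"gripper":0.0,"tx":0,"ty":0,"tz":0,"spin":0},{"gripper":0.0,"tx":0,"ty":0,"tz":0,"spin":0}]' 40
cat > look.py <<'E'
from plan import *
import sys
from rig import *
r=np.load("rack.npy")
def W(p,L):
    L=np.atleast_2d(np.array(L,float)); c,s=np.cos(p[2]),np.sin(p[2])
    return np.c_[p[0]+c*L[:,0]-s*L[:,1],p[1]+s*L[:,0]+c*L[:,1],L[:,2]]
def look(tag,draw=True):
    for n,o,w,h,sc in(("top",(280,130),120,90,6),("side",(240,140),120,110,6)):
        F=grab(n); im=F["pixels"][:,:,::-1]
        c=cv2.resize(im[o[1]:o[1]+h,o[0]:o[0]+w],None,fx=sc,fy=sc,interpolation=cv2.INTER_CUBIC)
        c=(255*(c/255.)**(1.2 if n=="side" else .7)).astype(np.uint8)
        cv2.imwrite(f"pics/{tag}_{n}.png",c)
def inrack():
    s=sense();p=s["eef_pos"]; c,q=np.cos(r[2]),np.sin(r[2]); d=p[:2]-r[:2]
    print("t",round(s["clock"],2),"rack xy",np.round([c*d[0]+q*d[1],-q*d[0]+c*d[1]],1),"z",round(p[2],1),"yaw err deg",round(np.degrees(s["tcp_rot"][2]-r[2]),2),"open",round(s["opening"],3),"F",np.round(s["contact_force"],1))
if __name__=="__main__":
    look(sys.argv[1]); inrack()
E
python3 look.py f
```

```text
clock: 10.45
eef_pos: [477.0, -302.2, 285.1]
tcp_rot: [-3.141, 0.001, -0.529]
contact_force: [-0.2, 0.3, -0.3]
opening: 0.236
t 10.55 rack xy [-90.7 -76.4] z 285.4 yaw err deg -0.06 open 0.233 F [ 0.2 -0.2 -1.2]
```

View pics/f_side.png

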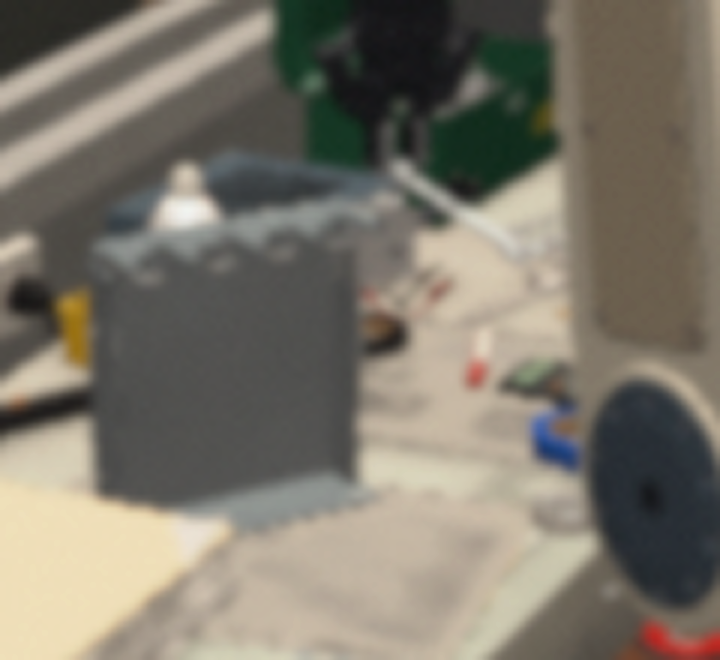

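View pics/f_top.png

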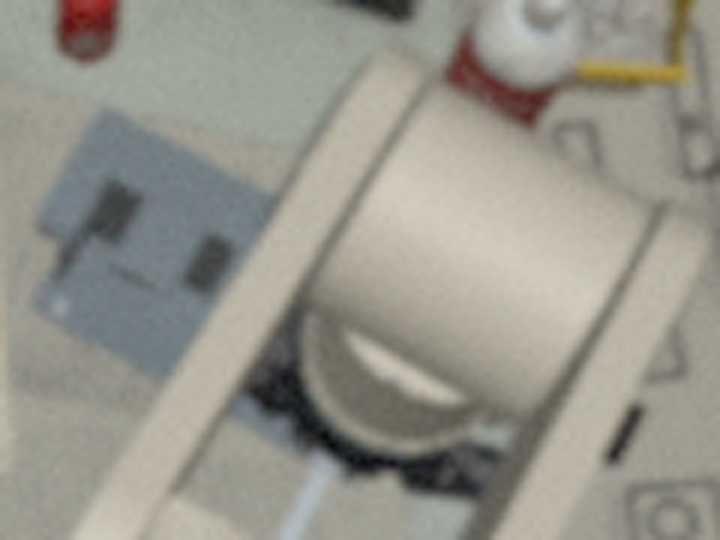

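```bash

python3 -m inch '[{"gripper":0.0,"tx":0,"ty":0,"tz":0,"spin":0},{"gripper":0.0,"tx":0,"ty":0,"tz":0,"spin":0},{"gripper":0.0,"tx":0,"ty":0,"tz":0,"spin":0},{"gripper":0,"tx":0,"ty":0,"tz":0,"spin":0},{"gripper":0,"tx":0,"ty":0,"tz":0,"spin":0},{"gripper":0.0,"tx":0,"ty":0,"tz":0,"spin":0},{"gripper":0.0,"tx":0,"ty":0,"tz":0,"spin":0},{"gripper":0.0,"tx":0,"ty":0,"tz":0,"spin":0}]' 20
python3 look.py g
```

```text
clock: 11.35
eef_pos: [477.4, -303.1, 285.3]
tcp_rot: [3.142, 0.0, -0.53]
contact_force: [-0.5, 0.3, -0.6]
opening: 0.234
t 11.45 rack xy [-90.  -77.1] z 285.3 yaw err deg -0.13 open 0.232 F [-0.2 -0.  -1.3]
```

View pics/g_side.png

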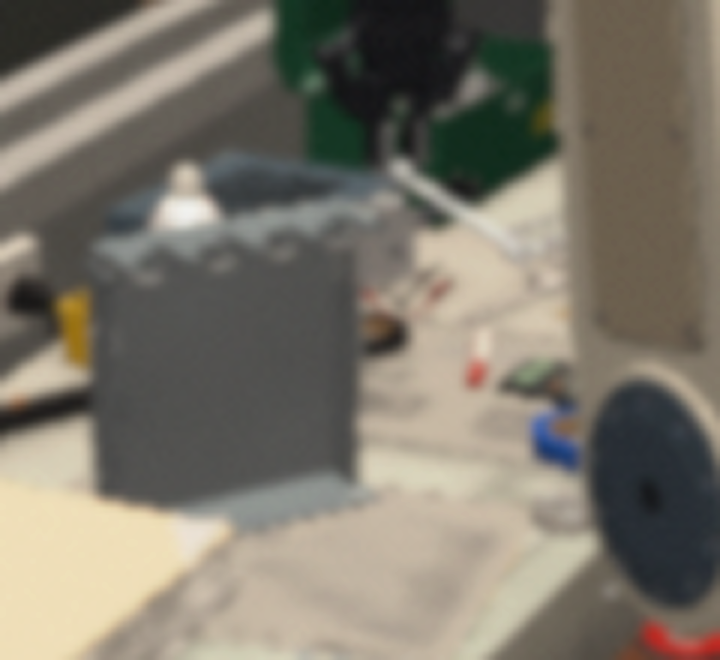

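```bash
python3 - <<'E'
from look import *
F=grab("side")
for a in (0,.2,.4,.6,.8,1.2,1.57):
    L=[(-90,-77,288),(-90-150*np.cos(a),-77,288-150*np.sin(a))]
    print(a,np.round((proj(F,W(r,L))-[240,140]+.5)*6).tolist())
E
```

```text
0 [[394.0, 167.0], [518.0, 222.0]]
0.2 [[394.0, 167.0], [514.0, 264.0]]
0.4 [[394.0, 167.0], [505.0, 300.0]]
0.6 [[394.0, 167.0], [491.0, 330.0]]
0.8 [[394.0, 167.0], [474.0, 353.0]]
1.2 [[394.0, 167.0], [432.0, 374.0]]
1.57 [[394.0, 167.0], [390.0, 364.0]]
```

```bash

python3 -m inch '[{"gripper":0.012,"tx":0,"ty":0,"tz":0,"spin":0},{"gripper":0.014,"tx":0,"ty":0,"tz":0,"spin":0},{"gripper":0.016,"tx":0,"ty":0,"tz":0,"spin":0},{"gripper":0.017,"tx":0,"ty":0,"tz":0,"spin":0},{"gripper":0.018,"tx":0,"ty":0,"tz":0,"spin":0},{"gripper":0.0185,"tx":0,"ty":0,"tz":0,"spin":0},{"gripper":0.019,"tx":0,"ty":0,"tz":0,"spin":0},{"gripper":0.019,"tx":0,"ty":0,"tz":0,"spin":0}]' 20
python3 look.py g2
```

```text
clock: 12.3
eef_pos: [477.4, -303.0, 285.3]
tcp_rot: [-3.142, -0.0, -0.53]
contact_force: [-0.9, -0.6, -1.7]
opening: 0.235
t 12.4 rack xy [-90.  -77.1] z 285.3 yaw err deg -0.12 open 0.233 F [ 0.1  0.4 -1. ]
```

View pics/g2_side.png

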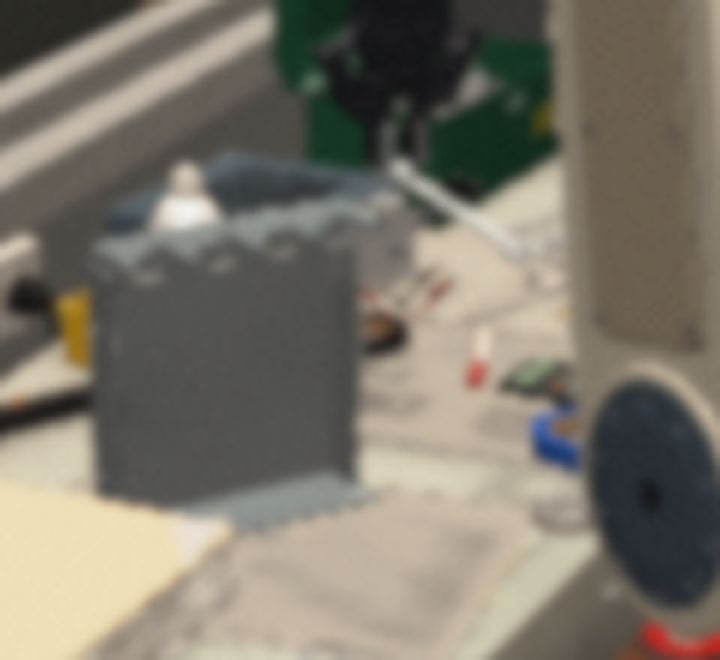

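```bash

python3 -m inch '[{"gripper":0.0191,"tx":0,"ty":0,"tz":0,"spin":0},{"gripper":0.0192,"tx":0,"ty":0,"tz":0,"spin":0},{"gripper":0.0193,"tx":0,"ty":0,"tz":0,"spin":0},{"gripper":0.0194,"tx":0,"ty":0,"tz":0,"spin":0},{"gripper":0.0195,"tx":0,"ty":0,"tz":0,"spin":0},{"gripper":0.0196,"tx":0,"ty":0,"tz":0,"spin":0},{"gripper":0.0197,"tx":0,"ty":0,"tz":0,"spin":0},{"gripper":0.0197,"tx":0,"ty":0,"tz":0,"spin":0}]' 20
python3 look.py g3
```

```text
clock: 13.2
eef_pos: [477.4, -303.0, 285.3]
tcp_rot: [-3.142, -0.0, -0.53]
contact_force: [0.1, 0.0, -0.7]
opening: 0.23
t 13.3 rack xy [-90.  -77.1] z 285.3 yaw err deg -0.12 open 0.234 F [-0.6  0.8 -1.6]
```

View pics/g3_side.png

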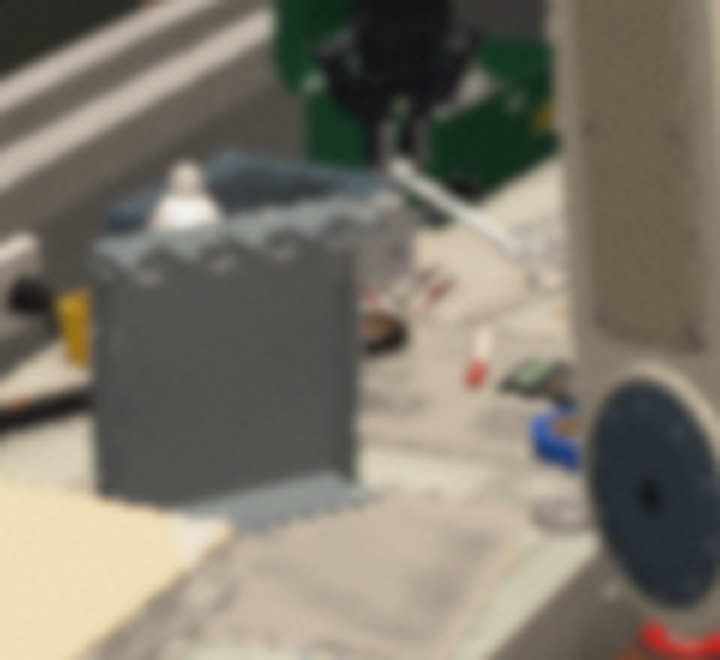

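```bash

python3 -m inch '[{"gripper":0.0198,"tx":0,"ty":0,"tz":0,"spin":0},{"gripper":0.0199,"tx":0,"ty":0,"tz":0,"spin":0},{"gripper":0.02,"tx":0,"ty":0,"tz":0,"spin":0},{"gripper":0.0201,"tx":0,"ty":0,"tz":0,"spin":0},{"gripper":0.0202,"tx":0,"ty":0,"tz":0,"spin":0},{"gripper":0.0203,"tx":0,"ty":0,"tz":0,"spin":0},{"gripper":0.0204,"tx":0,"ty":0,"tz":0,"spin":0},{"gripper":0.0204,"tx":0,"ty":0,"tz":0,"spin":0}]' 20
python3 look.py g4
```

```text
clock: 14.1
eef_pos: [477.4, -303.0, 285.3]
tcp_rot: [3.142, 0.0, -0.53]
contact_force: [-0.4, 0.6, -0.6]
opening: 0.236
t 14.2 rack xy [-90.  -77.1] z 285.3 yaw err deg -0.12 open 0.238 F [-0.5 -0.6 -1.3]
```

View pics/g4_side.png

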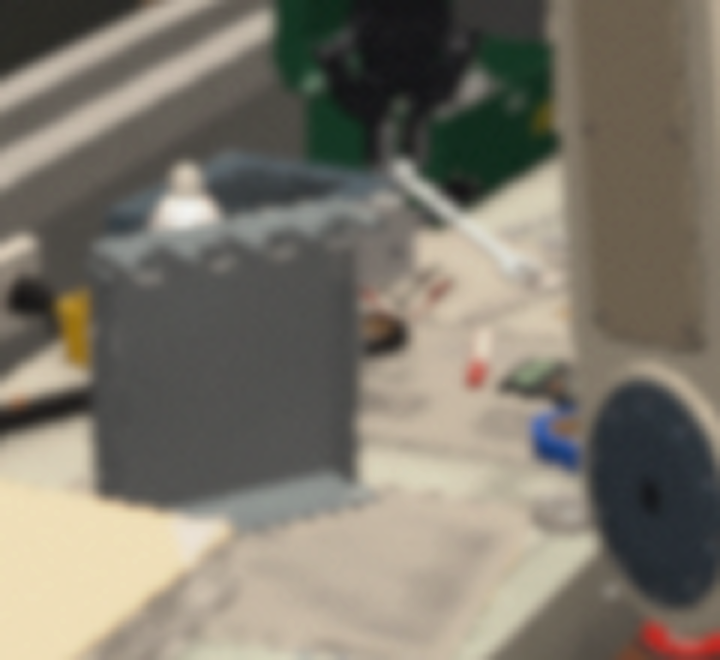

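```bash

python3 -m inch '[{"gripper":0.0205,"tx":0,"ty":0,"tz":0,"spin":0},{"gripper":0.0205,"tx":0,"ty":0,"tz":0,"spin":0},{"gripper":0.0206,"tx":0,"ty":0,"tz":0,"spin":0},{"gripper":0.0206,"tx":0,"ty":0,"tz":0,"spin":0},{"gripper":0.0207,"tx":0,"ty":0,"tz":0,"spin":0},{"gripper":0.0207,"tx":0,"ty":0,"tz":0,"spin":0},{"gripper":0.0207,"tx":0,"ty":0,"tz":0,"spin":0},{"gripper":0.0207,"tx":0,"ty":0,"tz":0,"spin":0}]' 20
python3 look.py g5
```

```text
clock: 15.0
eef_pos: [477.4, -303.0, 285.3]
tcp_rot: [-3.142, 0.0, -0.53]
contact_force: [-0.1, 1.4, -0.4]
opening: 0.244
t 15.1 rack xy [-90.  -77.1] z 285.3 yaw err deg -0.13 open 0.248 F [ 0.7  1.  -0.2]
```

View pics/g5_side.png

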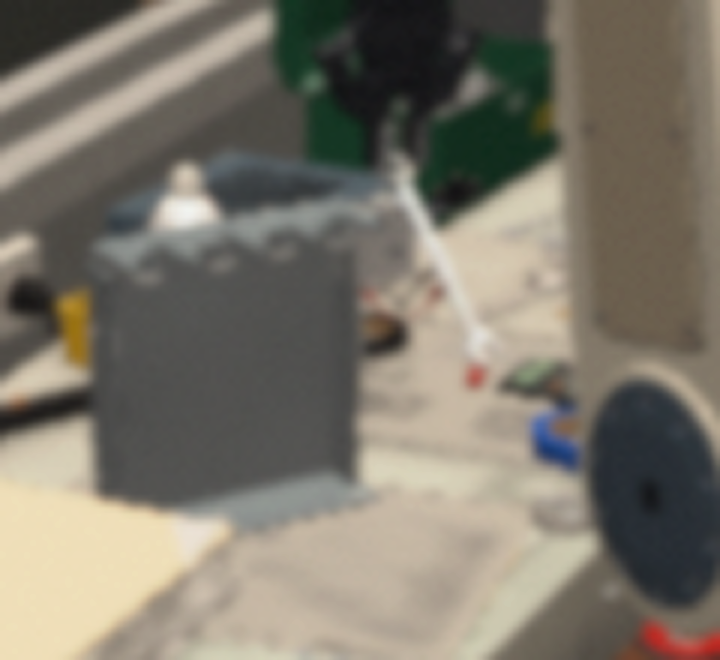

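```bash

python3 -m inch '[{"gripper":0.0203,"tx":0,"ty":0,"tz":0,"spin":0},{"gripper":0.02,"tx":0,"ty":0,"tz":0.008,"spin":0},{"gripper":0.0195,"tx":0.01,"ty":0,"tz":0.01,"spin":0},{"gripper":0.019,"tx":0.01,"ty":0,"tz":0.008,"spin":0},{"gripper":0.019,"tx":0.01,"ty":0,"tz":0,"spin":0},{"gripper":0.019,"tx":0.01,"ty":0,"tz":0,"spin":0},{"gripper":0.019,"tx":0.008,"ty":0,"tz":0,"spin":0},{"gripper":0.019,"tx":0,"ty":0,"tz":0,"spin":0}]' 20
python3 look.py h1
```

```text
clock: 15.9
eef_pos: [520.0, -328.0, 259.4]
tcp_rot: [-3.142, -0.001, -0.53]
contact_force: [-0.3, -0.2, -2.1]
opening: 0.238
t 16.0 rack xy [-41.9 -77.2] z 259.3 yaw err deg -0.12 open 0.242 F [ 0.4  0.5 -1.7]
```

View pics/h1_side.png

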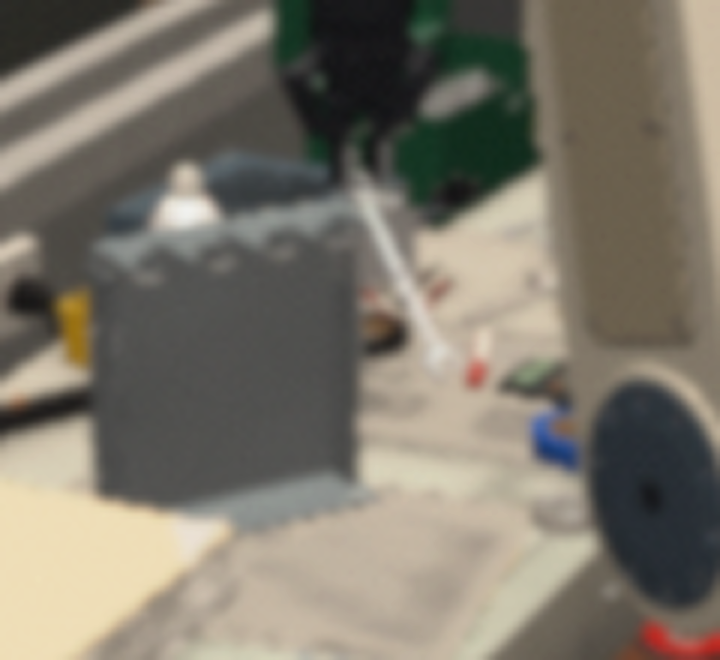

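View pics/h1_top.png

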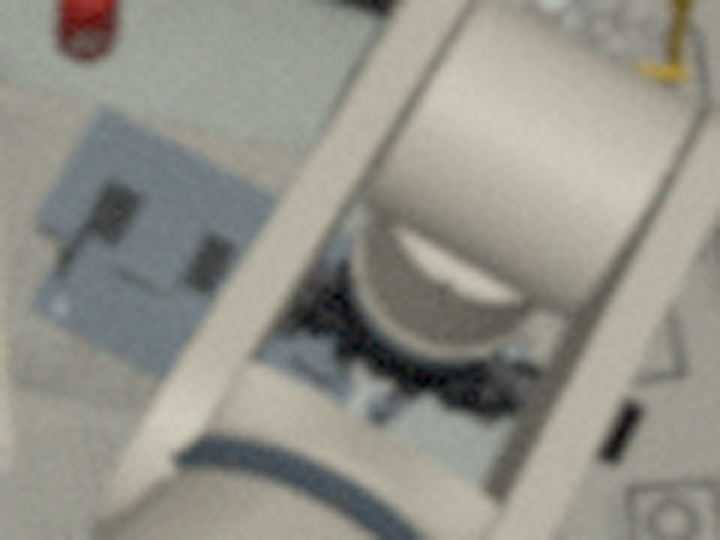

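```bash
cat > ov.py <<'E'
from look import *
def ov(tag,sy,ring,droop,w=15.5,ln=150):
    L=[[(-50,sy-w/2,232),(-8,sy-w/2,232),(-8,sy+w/2,232),(-50,sy+w/2,232)],
       [(ring[0],sy,ring[1]),(ring[0]-ln*np.cos(droop),sy,ring[1]-ln*np.sin(droop))]]
    for n,o,ww,h,sc in(("top",(310,165),70,50,10),("side",(275,150),60,60,10)):
        F=grab(n); im=F["pixels"][:,:,::-1]
        c=cv2.resize(im[o[1]:o[1]+h,o[0]:o[0]+ww],None,fx=sc,fy=sc,interpolation=cv2.INTER_CUBIC)
        c=(255*(c/255.)**(1.0 if n=="side" else .6)).astype(np.uint8)
        for l in L:
            q=((proj(F,W(r,l))-o+.5)*sc).astype(int); cv2.polylines(c,[q],False,(0,0,255),1)
        cv2.imwrite(f"pics/{tag}_{n}.png",c)
    inrack()
E
python3 -c "
from ov import *
ov('i1',-77,(-42,262),.8)"
```

```text
t 16.1 rack xy [-42.3 -77.2] z 259.4 yaw err deg -0.12 open 0.241 F [-0.9 -0.2 -0.3]
```

View pics/i1_side.png

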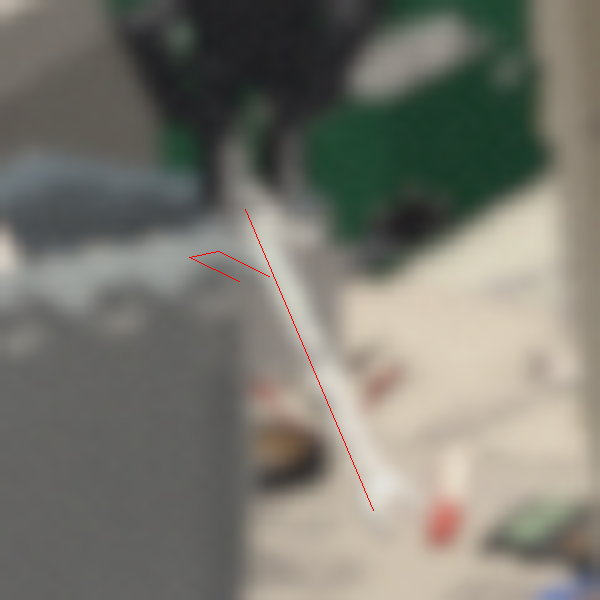

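View pics/i1_top.png

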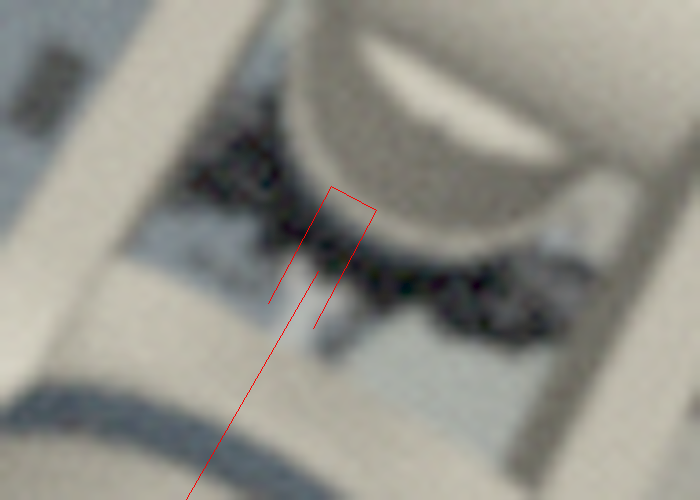

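```bash
python3 - <<'E'
from look import *
im=cv2.imread("pics/side0.png"); F=grab("side")
o=(252,165);sc=13
c=cv2.resize(im[165:200,252:312],None,fx=sc,fy=sc,interpolation=cv2.INTER_CUBIC)
c=cv2.convertScaleAbs(c,alpha=1.3)
d=c.copy()
for y,w in zip((77,21,-29,-77),(22,18,15.5,15.5)):
    l=[(-50,y-w/2-7,232),(-43,y-w/2,232),(-8,y-w/2,232),(-8,y+w/2,232),(-43,y+w/2,232),(-50,y+w/2+7,232)]
    cv2.polylines(d,[((proj(F,W(r,l))-o+.5)*sc).astype(int)],False,(0,0,255),1)
l=[(-50,112,232),(-50,112,242),(-50,-102,242),(-50,-102,232),(26,-102,232),(26,112,232),(-50,112,232)]
cv2.polylines(d,[((proj(F,W(r,l))-o+.5)*sc).astype(int)],False,(0,255,255),1)
cv2.imwrite("pics/j.png",np.vstack([c,d])[:, :780])
print(c.shape)
E
```

```text
(455, 780, 3)
```

View pics/j.png

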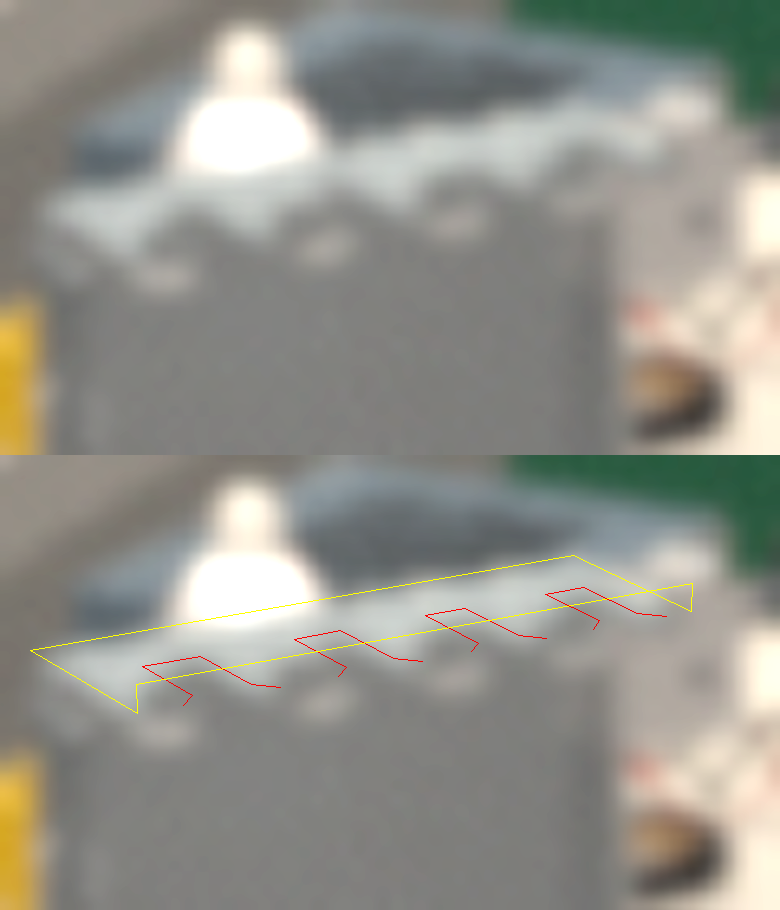

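```bash

python3 -m inch '[{"gripper":0.019,"tx":0.004,"ty":0,"tz":0,"spin":0},{"gripper":0.019,"tx":0.004,"ty":0,"tz":0,"spin":0},{"gripper":0.019,"tx":0.004,"ty":0,"tz":0,"spin":0},{"gripper":0.019,"tx":0.004,"ty":0,"tz":0,"spin":0},{"gripper":0.019,"tx":0.004,"ty":0,"tz":0,"spin":0},{"gripper":0.019,"tx":0.002,"ty":0,"tz":0,"spin":0},{"gripper":0.019,"tx":0,"ty":0,"tz":0,"spin":0},{"gripper":0.019,"tx":0,"ty":0,"tz":0,"spin":0}]' 20
python3 -c "
from ov import *
ov('i2',-77,(-20,262),.8)"
```

```text
clock: 16.95
eef_pos: [537.7, -338.3, 259.2]
tcp_rot: [3.142, 0.0, -0.53]
contact_force: [-0.6, 0.1, -2.0]
opening: 0.237
t 17.05 rack xy [-20.2 -77.3] z 259.2 yaw err deg -0.12 open 0.24 F [-0.2  0.2 -1.1]
```

View pics/i2_side.png

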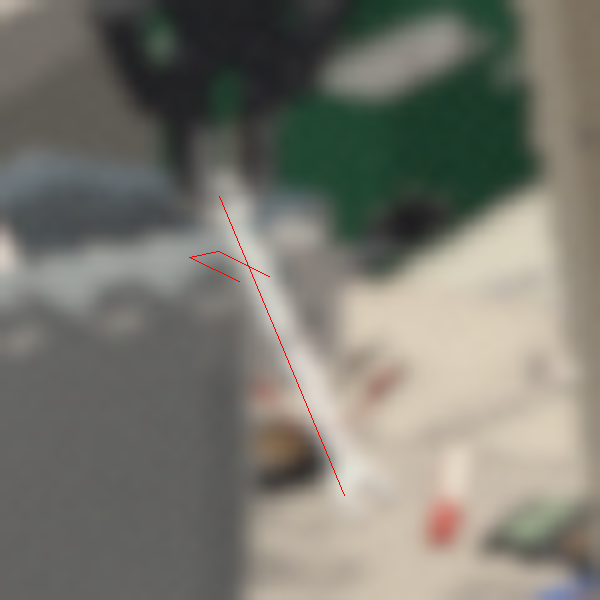

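View pics/i2_top.png

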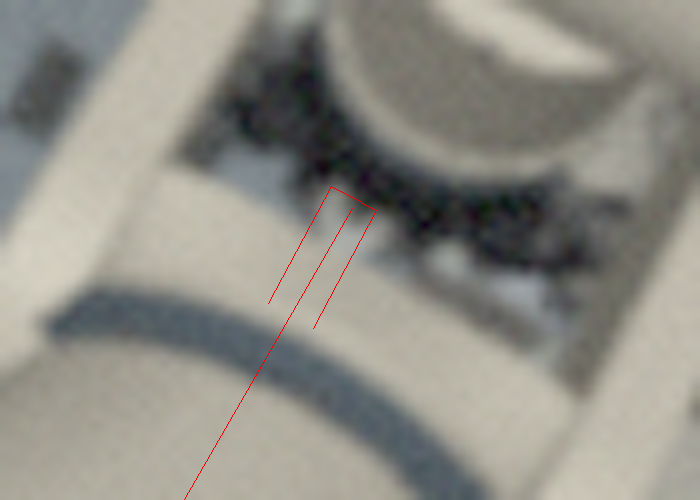

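```bash

python3 -m inch '[{"gripper":0.019,"tx":0,"ty":0,"tz":0.003,"spin":0},{"gripper":0.019,"tx":0,"ty":0,"tz":0.003,"spin":0},{"gripper":0.019,"tx":0,"ty":0,"tz":0.003,"spin":0},{"gripper":0.019,"tx":0,"ty":0,"tz":0.002,"spin":0},{"gripper":0.019,"tx":0,"ty":0,"tz":0.002,"spin":0},{"gripper":0.019,"tx":0,"ty":0,"tz":0,"spin":0},{"gripper":0.019,"tx":0,"ty":0,"tz":0,"spin":0},{"gripper":0.019,"tx":0,"ty":0,"tz":0,"spin":0}]' 20
python3 -c "
from ov import *
ov('i3',-77,(-20,249),.8)"
```

```text
clock: 17.85
eef_pos: [537.8, -338.4, 246.4]
tcp_rot: [3.142, -0.0, -0.53]
contact_force: [-0.1, 0.1, -2.6]
opening: 0.24
t 17.95 rack xy [-19.9 -77.3] z 246.4 yaw err deg -0.13 open 0.244 F [ 0.6  1.1 -1.2]
```

View pics/i3_side.png

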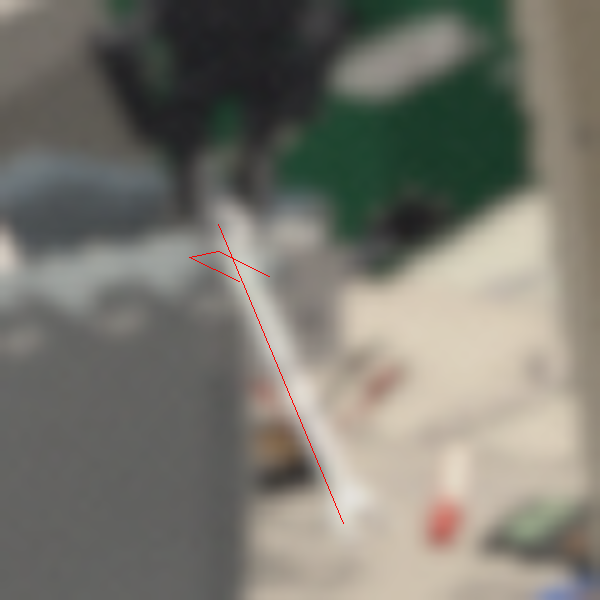

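```bash

python3 -m inch '[{"gripper":0.019,"tx":0,"ty":0,"tz":0.002,"spin":0},{"gripper":0.019,"tx":0,"ty":0,"tz":0.002,"spin":0},{"gripper":0.019,"tx":0,"ty":0,"tz":0.001,"spin":0},{"gripper":0.019,"tx":0,"ty":0,"tz":0.001,"spin":0},{"gripper":0.019,"tx":0,"ty":0,"tz":0,"spin":0},{"gripper":0.019,"tx":0,"ty":0,"tz":0,"spin":0},{"gripper":0.019,"tx":0,"ty":0,"tz":0,"spin":0},{"gripper":0.019,"tx":0,"ty":0,"tz":0,"spin":0}]' 20
python3 -c "
from look import *
inrack();inrack()"
```

```text
clock: 18.75
eef_pos: [537.8, -338.4, 240.4]
tcp_rot: [-3.142, -0.0, -0.53]
contact_force: [-0.1, 0.6, -1.7]
opening: 0.246
t 18.75 rack xy [-20.  -77.2] z 240.4 yaw err deg -0.13 open 0.246 F [-0.1  0.6 -1.7]
t 18.75 rack xy [-20.  -77.2] z 240.4 yaw err deg -0.13 open 0.246 F [-0.1  0.6 -1.7]
```

```bash

python3 -m inch '[{"gripper":0.0203,"tx":0,"ty":0,"tz":0.0,"spin":0},{"gripper":0.0206,"tx":0,"ty":0,"tz":0.0,"spin":0},{"gripper":0.0207,"tx":0,"ty":0,"tz":0,"spin":0},{"gripper":0.0208,"tx":0,"ty":0,"tz":0,"spin":0},{"gripper":0.0209,"tx":0,"ty":0,"tz":0,"spin":0},{"gripper":0.021,"tx":0,"ty":0,"tz":0,"spin":0},{"gripper":0.0211,"tx":0,"ty":0,"tz":0,"spin":0},{"gripper":0.0212,"tx":0,"ty":0,"tz":0,"spin":0}]' 20
python3 -c "
from ov import *
ov('i4',-77,(-20,243),1.2)"
```

```text
clock: 19.55
eef_pos: [537.7, -338.3, 240.3]
tcp_rot: [-3.142, 0.0, -0.53]
contact_force: [-0.0, 1.0, -1.2]
opening: 0.255
t 19.65 rack xy [-20.  -77.2] z 240.3 yaw err deg -0.12 open 0.247 F [ 0.4  1.  -0.4]
```

View pics/i4_side.png

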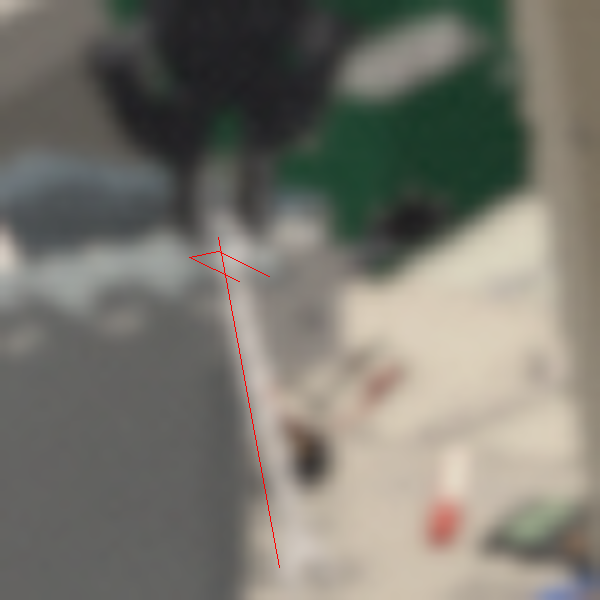

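```bash

python3 -m inch '[{"gripper":0.0213,"tx":0,"ty":0,"tz":0.0,"spin":0},{"gripper":0.0213,"tx":0,"ty":0,"tz":0.0,"spin":0},{"gripper":0.0214,"tx":0,"ty":0,"tz":0,"spin":0},{"gripper":0.0214,"tx":0,"ty":0,"tz":0,"spin":0},{"gripper":0.0215,"tx":0,"ty":0,"tz":0,"spin":0},{"gripper":0.0215,"tx":0,"ty":0,"tz":0,"spin":0},{"gripper":0.0216,"tx":0,"ty":0,"tz":0,"spin":0},{"gripper":0.0216,"tx":0,"ty":0,"tz":0,"spin":0}]' 20
python3 -c "
from ov import *
ov('i5',-77,(-20,241),1.57)"
```

```text
clock: 20.45
eef_pos: [537.7, -338.3, 240.3]
tcp_rot: [-3.142, 0.0, -0.53]
contact_force: [-0.6, 0.6, -0.1]
opening: 0.253
t 20.55 rack xy [-20.  -77.2] z 240.3 yaw err deg -0.13 open 0.256 F [-0.6  1.1  1.2]
```

View pics/i5_side.png

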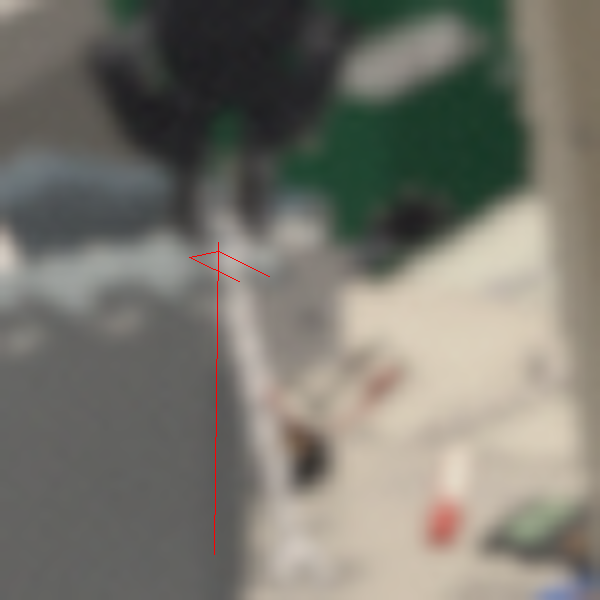

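```bash

python3 -m inch '[{"gripper":0.0217,"tx":0,"ty":0,"tz":0.0,"spin":0},{"gripper":0.0218,"tx":0,"ty":0,"tz":0.0,"spin":0},{"gripper":0.0219,"tx":0,"ty":0,"tz":0,"spin":0},{"gripper":0.022,"tx":0,"ty":0,"tz":0,"spin":0},{"gripper":0.0222,"tx":0,"ty":0,"tz":0,"spin":0},{"gripper":0.0224,"tx":0,"ty":0,"tz":0,"spin":0},{"gripper":0.0226,"tx":0,"ty":0,"tz":0,"spin":0},{"gripper":0.0228,"tx":0,"ty":0,"tz":0,"spin":0}]' 20
python3 -c "
from ov import *
ov('i6',-77,(-20,241),1.57)"
```

```text
clock: 21.35
eef_pos: [537.9, -338.5, 240.3]
tcp_rot: [3.142, -0.0, -0.53]
contact_force: [-0.0, 0.6, 0.6]
opening: 0.268
t 21.45 rack xy [-19.9 -77.3] z 240.3 yaw err deg -0.13 open 0.266 F [-0.8  0.8 -0.8]
```

View pics/i6_side.png

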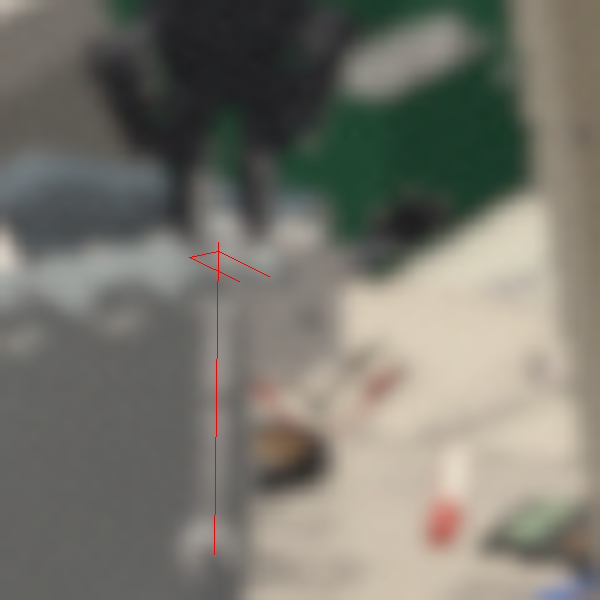

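```bash

python3 -m inch '[{"gripper":0.024,"tx":0,"ty":0,"tz":0.0,"spin":0},{"gripper":0.026,"tx":0,"ty":0,"tz":0.0,"spin":0},{"gripper":0.029,"tx":0,"ty":0,"tz":0,"spin":0},{"gripper":0.032,"tx":0,"ty":0,"tz":0,"spin":0},{"gripper":0.035,"tx":0,"ty":0,"tz":0,"spin":0},{"gripper":0.035,"tx":0,"ty":0,"tz":-0.01,"spin":0},{"gripper":0.035,"tx":0,"ty":0,"tz":-0.02,"spin":0},{"gripper":0.035,"tx":0,"ty":0,"tz":-0.03,"spin":0}]' 20
python3 -m inch '[{"gripper":0.035,"tx":0,"ty":0,"tz":-0.02,"spin":0},{"gripper":0.05,"tx":-0.04,"ty":0,"tz":0.0,"spin":0},{"gripper":0.05,"tx":-0.05,"ty":0,"tz":0,"spin":0},{"gripper":0.05,"tx":-0.05,"ty":-0.03,"tz":0,"spin":0},{"gripper":0.05,"tx":-0.05,"ty":-0.05,"tz":0,"spin":0},{"gripper":0.05,"tx":-0.02,"ty":-0.05,"tz":0,"spin":0},{"gripper":0.05,"tx":0,"ty":-0.05,"tz":0,"spin":0},{"gripper":0.05,"tx":0,"ty":-0.05,"tz":0,"spin":0}]' 40
python3 - <<'E'
from ov import *
ov('k',-77,(-20,241),1.57)
f=grab("top","pics/k0.png"); im=f["pixels"][:,:,::-1]
c=cv2.resize(im[228:268,165:320],None,fx=5,fy=5,interpolation=cv2.INTER_CUBIC)
cv2.imwrite("pics/k1.png",cv2.convertScaleAbs(c,alpha=1.3))
E
```

```text
clock: 22.25
eef_pos: [537.1, -338.0, 300.1]
tcp_rot: [-3.141, 0.003, -0.53]
contact_force: [0.2, 0.3, -0.4]
opening: 0.406
clock: 23.05
eef_pos: [481.7, -63.2, 321.9]
tcp_rot: [-3.141, -0.002, -0.53]
contact_force: [0.9, -0.3, -0.2]
opening: 0.583
t 23.15 rack xy [-206.6  135.8] z 321.4 yaw err deg 0.15 open 0.585 F [ 0.3 -0.1  0.6]
```

View pics/k_side.png

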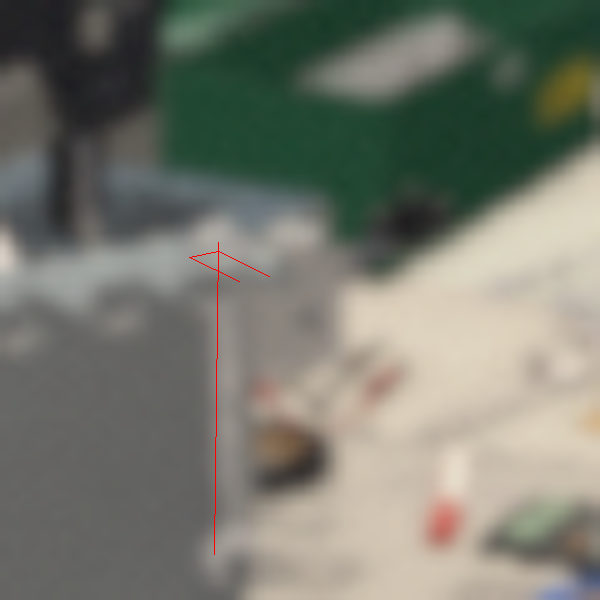

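View pics/k0.png

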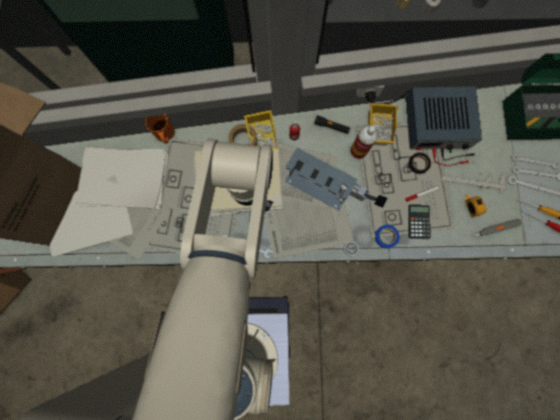

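View pics/k_top.png

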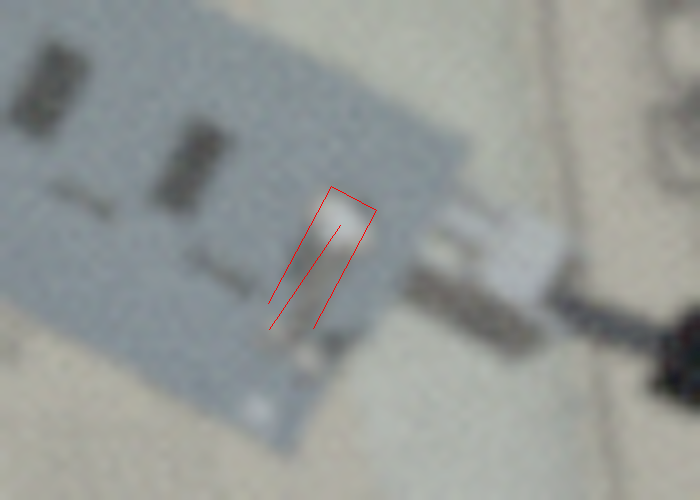

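```bash
python3 - <<'E'
from ov import *
f=grab("side"); im=f["pixels"][:,:,::-1]
o=(230,215)
c=cv2.resize(im[215:300,230:340],None,fx=7,fy=7,interpolation=cv2.INTER_CUBIC)
d=(255*(c/255.)**1.6).astype(np.uint8)
for a,b in(((426.8,191.4),(357,61.7)),((415.5,58.1),(358,-90.4))):
    cv2.polylines(d,[((proj(f,[(*a,4),(*b,4)])-o+.5)*7).astype(int)],False,(0,0,255),1)
cv2.imwrite("pics/l.png",d)
E
```

```text
(no output)
```

View pics/l.png

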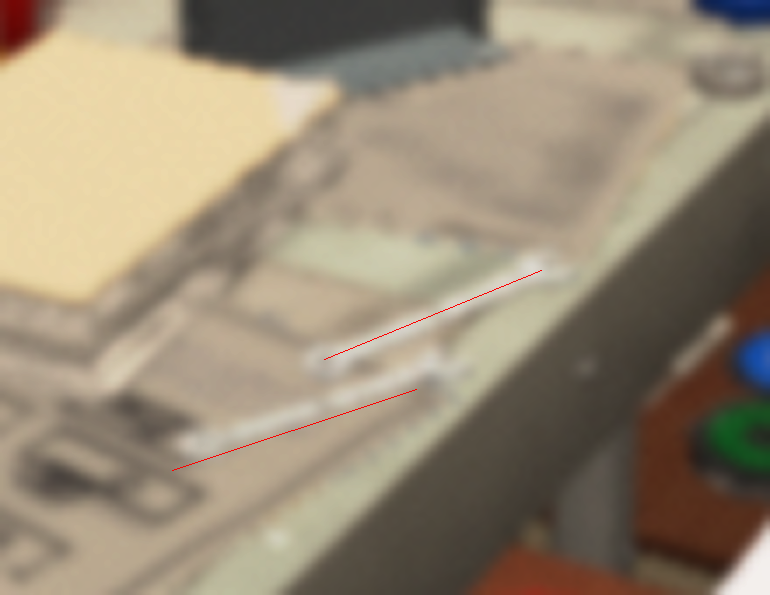

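```bash
python3 - <<'E'
from ov import *
f=grab("side")
q=np.array([(190,443),(435,366),(322,357),(545,266)])/7+[230,215]-.5
P=onz(f,q,4);print(np.round(P))
plan(415.5,58.1,60,68.8)
E
```

```text
[[433. 165.   4.]
 [360.  35.   4.]
 [418.  56.   4.]
 [359. -96.   4.]]
t 23.3 tcp [481.3 -64.8 320.7] yaw -30.27 rpy [ 3.141 -0.    -0.528] open 0.584 F [-0.1 -0.3  0. ]
spin -99.07 shift before spin [-118.8, -73.0, 260.7] after spin [90.8, -105.8, 260.7]
```

```bash
python3 - <<'E'
from ov import *
f=grab("side"); im=f["pixels"][:,:,::-1]
o=(250,260)
c=cv2.resize(im[260:285,250:305],None,fx=14,fy=14,interpolation=cv2.INTER_CUBIC)
d=(255*(c/255.)**1.6).astype(np.uint8)
P=np.array([[430.5+2.5,165,4]])
t=np.linspace(0,6.3,40)
for R in (11.5,):
    cv2.polylines(d,[((proj(f,np.c_[433+R*np.cos(t),165+R*np.sin(t),0*t+5])-o+.5)*14).astype(int)],False,(0,0,255),1)
cv2.polylines(d,[((proj(f,[(433,165,4),(433-73,165-130,4)])-o+.5)*14).astype(int)],False,(0,0,255),1)
cv2.imwrite("pics/m.png",d)
plan(430.5,166.5,60,60.7)
E
```

```text
t 23.35 tcp [481.1 -65.5 320.6] yaw -30.35 rpy [ 3.141 -0.    -0.53 ] open 0.58 F [ 0.  -0.7  0.1]
spin -91.05 shift before spin [-160.9, -174.6, 260.6] after spin [177.5, -157.7, 260.6]
```

View pics/m.png

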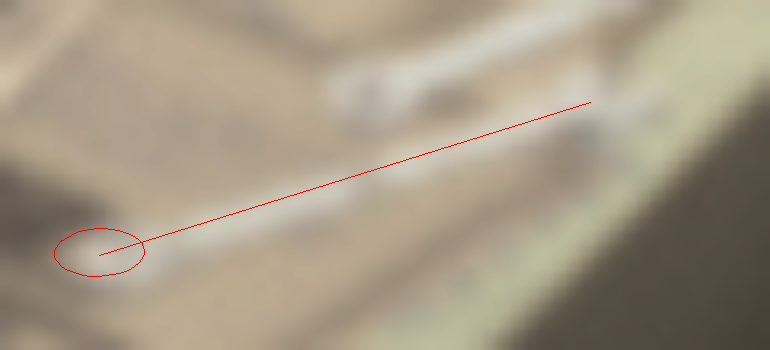

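```bash

python3 -m inch '[{"gripper":0.05,"tx":0.0,"ty":0.04,"tz":0.0,"spin":-7.6},{"gripper":0.05,"tx":0.0,"ty":0.04,"tz":0.0,"spin":-7.6},{"gripper":0.05,"tx":0.0,"ty":0.04,"tz":0.0,"spin":-7.6},{"gripper":0.05,"tx":-0.02,"ty":0.03,"tz":0.02,"spin":-7.6},{"gripper":0.05,"tx":-0.02,"ty":0.03,"tz":0.02,"spin":-7.6},{"gripper":0.05,"tx":0.0,"ty":0,"tz":0.0,"spin":-7.6},{"gripper":0.05,"tx":0.0,"ty":0,"tz":0.0,"spin":-7.6},{"gripper":0.05,"tx":0.0,"ty":0,"tz":0,"spin":-7.6}]'
python3 - <<'E'
from ov import *
f=grab("top"); im=f["pixels"][:,:,::-1]
c=cv2.resize(im[225:262,180:260],None,fx=10,fy=10,interpolation=cv2.INTER_CUBIC)
cv2.imwrite("pics/n.png",cv2.convertScaleAbs(c,alpha=1.3))
print(sense()["eef_pos"])
E
```

```text
clock: 24.15
eef_pos: [390.1, -233.6, 280.4]
tcp_rot: [-3.141, 0.0, 0.533]
contact_force: [-1.0, 0.7, -0.3]
opening: 0.581
[ 390.30866286 -233.47206208  280.44588252]
```

View pics/n.png

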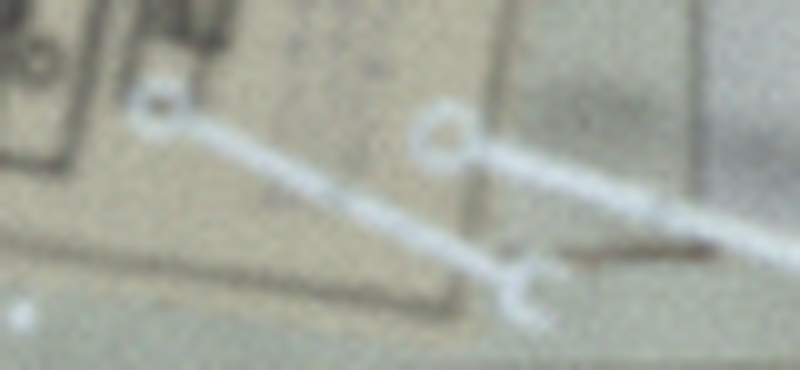

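Small spanner now has its ring at zoom (159,104) and jaw throat at about (517,288). The medium one hasn't moved, with its ring at (446,134).

```bash
python3 - <<'E'
from plan import *
f=grab("top")
P=onz(f,(np.array([(159,105),(515,286),(446,134)])+.5)/10+[180,225]-.5,5);d=P[0]-P[1];a=np.degrees(np.arctan2(d[1],d[0]))
print(P,a); plan(P[0,0],P[0,1],100,a)
E
```

```text
[[428.02127153 161.26953431   5.        ]
 [360.73548269  33.20877994   5.        ]
 [415.54372825  58.07808387   5.        ]] 62.281628181495954
t 24.25 tcp [ 390.5 -233.2  280.5] yaw 30.41 rpy [3.141 0.    0.531] open 0.586 F [ 0.6 -0.2  0.1]
spin -31.87 shift before spin [232.1, -321.2, 180.5] after spin [366.7, -150.3, 180.5]
```

```bash

python3 -m inch '[{"gripper":0.05,"tx":0.0,"ty":0,"tz":0.0,"spin":-8},{"gripper":0.05,"tx":0.0,"ty":0,"tz":0.0,"spin":-8},{"gripper":0.05,"tx":0.0,"ty":0,"tz":0.0,"spin":-8},{"gripper":0.05,"tx":0,"ty":0,"tz":0,"spin":-7.9},{"gripper":0.05,"tx":0.04,"ty":-0.016,"tz":0,"spin":0},{"gripper":0.05,"tx":0.04,"ty":-0.016,"tz":0.0,"spin":0},{"gripper":0.05,"tx":0.04,"ty":-0.016,"tz":0.0,"spin":0},{"gripper":0.05,"tx":0.04,"ty":-0.016,"tz":0,"spin":0}]'
python3 -m inch '[{"gripper":0.05,"tx":0.04,"ty":-0.016,"tz":0.0,"spin":0},{"gripper":0.05,"tx":0.04,"ty":-0.016,"tz":0.0,"spin":0},{"gripper":0.05,"tx":0.04,"ty":-0.016,"tz":0.02,"spin":0},{"gripper":0.05,"tx":0.04,"ty":-0.016,"tz":0.04,"spin":0},{"gripper":0.05,"tx":0.03,"ty":-0.016,"tz":0.04,"spin":0},{"gripper":0.05,"tx":0.017,"ty":-0.006,"tz":0.04,"spin":0},{"gripper":0.05,"tx":0.0,"ty":0,"tz":0.04,"spin":0},{"gripper":0.05,"tx":0.0,"ty":0,"tz":0,"spin":0}]'
python3 -c "
from plan import *
plan(428,161.3,14,62.3)"
```

```text
clock: 25.05
eef_pos: [408.7, -59.9, 280.6]
tcp_rot: [3.141, -0.0, 1.082]
contact_force: [1.4, 0.2, -0.1]
opening: 0.588
clock: 25.85
eef_pos: [425.0, 153.3, 104.4]
tcp_rot: [-3.136, 0.006, 1.085]
contact_force: [-0.2, -0.6, -0.5]
opening: 0.587
t 25.85 tcp [425.  153.3 104.4] yaw 62.16 rpy [-3.136  0.006  1.085] open 0.587 F [-0.2 -0.6 -0.5]
spin -0.14 shift before spin [8.5, -1.1, 90.4] after spin [8.5, -1.1, 90.4]
```

```bash

python3 -m inch '[{"gripper":0.045,"tx":0.0,"ty":0,"tz":0.0,"spin":0},{"gripper":0.045,"tx":0.0,"ty":0,"tz":0.03,"spin":0},{"gripper":0.045,"tx":0.0,"ty":0,"tz":0.03,"spin":0},{"gripper":0.045,"tx":0,"ty":0,"tz":0.02,"spin":0},{"gripper":0.045,"tx":0,"ty":0,"tz":0.005,"spin":0},{"gripper":0.045,"tx":0,"ty":0,"tz":0.0,"spin":0},{"gripper":0.045,"tx":0,"ty":0,"tz":0.0,"spin":0},{"gripper":0.045,"tx":0.0,"ty":0,"tz":0,"spin":0}]'
python3 -c "
from plan import *
plan(428,161.3,3,62.3)"
```

```text
clock: 26.65
eef_pos: [429.5, 154.9, 24.7]
tcp_rot: [3.14, -0.002, 1.088]
contact_force: [0.5, -0.2, 0.3]
opening: 0.527
t 26.65 tcp [429.5 154.9  24.7] yaw 62.32 rpy [ 3.140e+00 -2.000e-03  1.088e+00] open 0.527 F [ 0.5 -0.2  0.3]
spin 0.02 shift before spin [5.0, -4.3, 21.7] after spin [5.0, -4.3, 21.7]
```

```bash

python3 -m inch '[{"gripper":0.045,"tx":0.005,"ty":-0.0043,"tz":0.0,"spin":0},{"gripper":0.04,"tx":0.0,"ty":0,"tz":0.01,"spin":0},{"gripper":0.035,"tx":0.0,"ty":0,"tz":0.008,"spin":0},{"gripper":0.03,"tx":0,"ty":0,"tz":0.003,"spin":0},{"gripper":0.026,"tx":0,"ty":0,"tz":0.0,"spin":0},{"gripper":0.026,"tx":0,"ty":0,"tz":0.0,"spin":0},{"gripper":0.026,"tx":0,"ty":0,"tz":0.0,"spin":0},{"gripper":0.026,"tx":0.0,"ty":0,"tz":0,"spin":0}]'
python3 - <<'E'
from plan import *
plan(428,161.3,1.3,62.3)
f=grab("side"); im=f["pixels"][:,:,::-1]
c=cv2.resize(im[230:290,230:310],None,fx=9,fy=9,interpolation=cv2.INTER_CUBIC)
cv2.imwrite("pics/o.png",(255*(c/255.)**1.3).astype(np.uint8))
E
```

```text
clock: 27.45
eef_pos: [427.0, 161.0, 2.3]
tcp_rot: [3.141, -0.0, 1.088]
contact_force: [0.3, -0.5, -0.4]
opening: 0.303
t 27.45 tcp [427.  161.    2.3] yaw 62.35 rpy [ 3.141 -0.     1.088] open 0.303 F [ 0.3 -0.5 -0.4]
spin 0.05 shift before spin [0.7, 0.8, 1.0] after spin [0.7, 0.8, 1.0]
```

View pics/o.png

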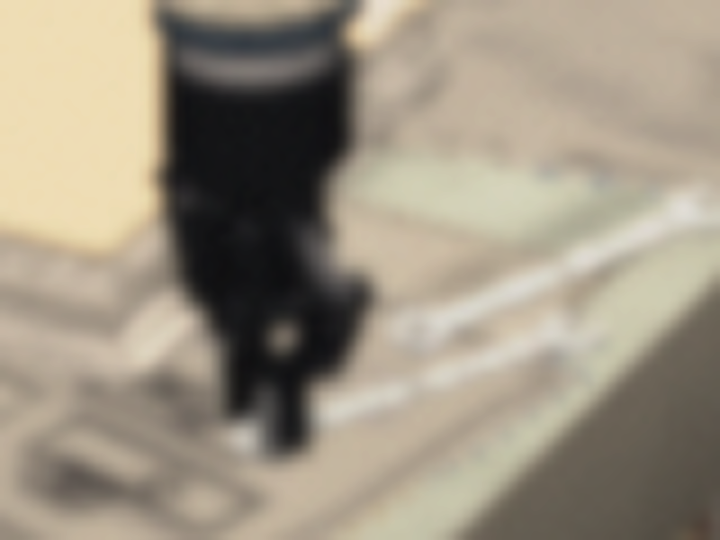

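Ring between the fingers. Close, lift.

```bash

python3 -m inch '[{"gripper":0.026,"tx":0.001,"ty":0.0005,"tz":0.001,"spin":0},{"gripper":0.02,"tx":0.0,"ty":0,"tz":0.0,"spin":0},{"gripper":0.01,"tx":0.0,"ty":0,"tz":0.0,"spin":0},{"gripper":0.0,"tx":0,"ty":0,"tz":0.0,"spin":0},{"gripper":0.0,"tx":0,"ty":0,"tz":0.0,"spin":0},{"gripper":0.0,"tx":0,"ty":0,"tz":0.0,"spin":0},{"gripper":0,"tx":0,"ty":0,"tz":0.0,"spin":0},{"gripper":0,"tx":0.0,"ty":0,"tz":0,"spin":0}]' 40
python3 -m inch '[{"gripper":0.0,"tx":0,"ty":0,"tz":-0.01,"spin":0},{"gripper":0.0,"tx":0,"ty":0,"tz":-0.03,"spin":0},{"gripper":0.0,"tx":0,"ty":0,"tz":-0.04,"spin":0},{"gripper":0,"tx":0,"ty":0,"tz":-0.04,"spin":0},{"gripper":0,"tx":0,"ty":0,"tz":-0.04,"spin":0},{"gripper":0.0,"tx":0,"ty":0,"tz":-0.04,"spin":0},{"gripper":0.0,"tx":0,"ty":0,"tz":-0.04,"spin":0},{"gripper":0.0,"tx":0,"ty":0,"tz":-0.04,"spin":0}]' 40
python3 - <<'E'
from plan import *
t,y=slot(-29,-90); print(t); plan(t[0],t[1],285,y)
f=grab("side"); im=f["pixels"][:,:,::-1]
c=cv2.resize(im[150:290,200:340],None,fx=4.2,fy=4.2,interpolation=cv2.INTER_CUBIC)
cv2.imwrite("pics/p.png",(255*(c/255.)**1.3).astype(np.uint8))
E
```

```text
clock: 28.3
eef_pos: [428.0, 161.8, 1.4]
tcp_rot: [3.141, -0.0, 1.088]
contact_force: [0.2, -1.3, 6.1]
opening: 0.23
clock: 29.1
eef_pos: [426.9, 161.4, 283.3]
tcp_rot: [3.141, -0.0, 1.088]
contact_force: [1.1, -0.1, -1.5]
opening: 0.236
[ 501.58369287 -261.46245469]
t 29.1 tcp [426.9 161.4 283.3] yaw 62.36 rpy [ 3.141 -0.     1.088] open 0.236 F [ 1.1 -0.1 -1.5]
spin 92.57 shift before spin [-339.9, 262.3, -1.7] after spin [277.3, 327.8, -1.7]
```

View pics/p.png

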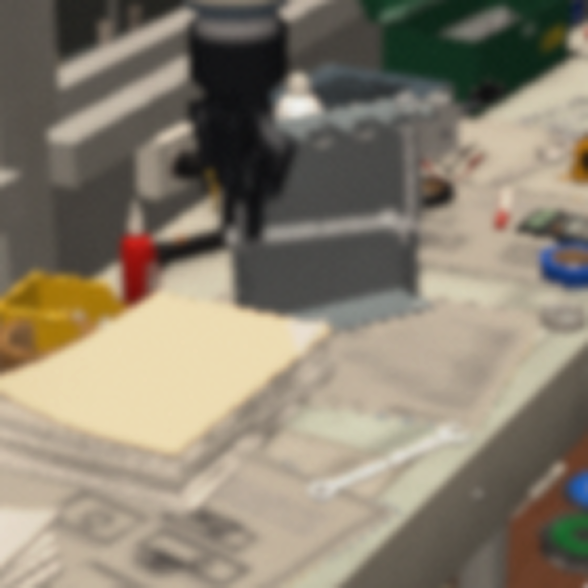

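```bash

python3 -m inch '[{"gripper":0.0,"tx":0,"ty":0,"tz":0,"spin":7.1},{"gripper":0.0,"tx":0,"ty":0,"tz":0,"spin":7.1},{"gripper":0.0,"tx":0,"ty":0,"tz":0,"spin":7.1},{"gripper":0,"tx":0,"ty":0,"tz":0,"spin":7.1},{"gripper":0,"tx":0,"ty":0,"tz":0,"spin":7.1},{"gripper":0.0,"tx":0,"ty":0,"tz":0,"spin":7.1},{"gripper":0.0,"tx":0,"ty":0,"tz":0,"spin":7.1},{"gripper":0.0,"tx":0,"ty":0,"tz":0,"spin":7.1}]' 40
python3 -m inch '[{"gripper":0.0,"tx":0,"ty":0,"tz":0,"spin":7.1},{"gripper":0.0,"tx":0,"ty":0,"tz":0,"spin":7.1},{"gripper":0.0,"tx":0,"ty":0,"tz":0,"spin":7.1},{"gripper":0,"tx":0,"ty":0,"tz":0,"spin":7.1},{"gripper":0,"tx":0,"ty":0,"tz":0,"spin":7.4},{"gripper":0.0,"tx":0,"ty":0.02,"tz":0,"spin":0},{"gripper":0.0,"tx":0.01,"ty":0.03,"tz":0,"spin":0},{"gripper":0.0,"tx":0.01,"ty":0.03,"tz":0,"spin":0}]' 40
python3 -m inch '[{"gripper":0.0,"tx":0.027,"ty":0.03,"tz":0,"spin":0},{"gripper":0.0,"tx":0.03,"ty":0.03,"tz":0,"spin":0},{"gripper":0.0,"tx":0.03,"ty":0.03,"tz":0,"spin":0},{"gripper":0,"tx":0.03,"ty":0.03,"tz":0,"spin":0},{"gripper":0,"tx":0.03,"ty":0.03,"tz":0,"spin":0},{"gripper":0.0,"tx":0.03,"ty":0.03,"tz":0,"spin":0},{"gripper":0.0,"tx":0.03,"ty":0.03,"tz":0,"spin":0},{"gripper":0.0,"tx":0.02,"ty":0.015,"tz":0,"spin":0}]' 40
python3 -m inch '[{"gripper":0.0,"tx":0.02,"ty":0.015,"tz":0,"spin":0},{"gripper":0.0,"tx":0.01,"ty":0.008,"tz":0,"spin":0},{"gripper":0.0,"tx":0.0,"ty":0,"tz":0,"spin":0},{"gripper":0.01,"tx":0,"ty":0,"tz":0,"spin":0},{"gripper":0.015,"tx":0,"ty":0,"tz":0,"spin":0},{"gripper":0.017,"tx":0,"ty":0,"tz":0,"spin":0},{"gripper":0.018,"tx":0,"ty":0,"tz":0,"spin":0},{"gripper":0.019,"tx":0,"ty":0,"tz":0,"spin":0}]' 20
python3 look.py q
python3 -c "
from plan import *
t,y=slot(-29,-90); print(t); plan(t[0],t[1],285,y)"
```

```text
clock: 29.95
eef_pos: [427.2, 161.4, 281.2]
tcp_rot: [3.141, 0.0, 0.092]
contact_force: [0.0, 0.1, -1.6]
opening: 0.235
clock: 30.75
eef_pos: [403.3, 81.2, 281.0]
tcp_rot: [3.141, 0.0, -0.524]
contact_force: [0.3, -0.7, -1.4]
opening: 0.236
clock: 31.55
eef_pos: [486.4, -229.3, 281.2]
tcp_rot: [3.141, 0.0, -0.527]
contact_force: [0.8, 1.2, -1.7]
opening: 0.232
clock: 32.35
eef_pos: [501.8, -260.8, 281.3]
tcp_rot: [-3.142, -0.0, -0.527]
contact_force: [0.6, -0.7, -1.7]
opening: 0.236
t 32.45 rack xy [-90.  -28.5] z 281.2 yaw err deg -0.01 open 0.232 F [-0.1  0.  -0.8]
[ 501.58369287 -261.46245469]
t 32.45 tcp [ 501.8 -261.   281.2] yaw -30.22 rpy [-3.142 -0.    -0.528] open 0.232 F [-0.1  0.  -0.8]
spin -0.01 shift before spin [0.0, 0.5, -3.8] after spin [0.0, 0.5, -3.8]
```

View pics/q_side.png

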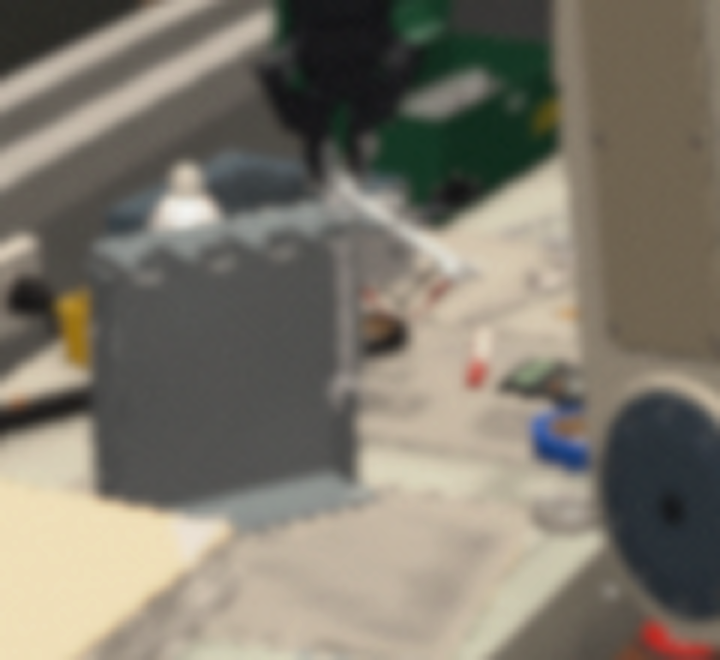

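```bash

python3 -m inch '[{"gripper":0.0195,"tx":0,"ty":0,"tz":0,"spin":0},{"gripper":0.0198,"tx":0,"ty":0,"tz":0,"spin":0},{"gripper":0.02,"tx":0,"ty":0,"tz":0,"spin":0},{"gripper":0.0202,"tx":0,"ty":0,"tz":0,"spin":0},{"gripper":0.0203,"tx":0,"ty":0,"tz":0,"spin":0},{"gripper":0.0204,"tx":0,"ty":0,"tz":0,"spin":0},{"gripper":0.0205,"tx":0,"ty":0,"tz":0,"spin":0},{"gripper":0.0205,"tx":0,"ty":0,"tz":0,"spin":0}]' 20
python3 look.py q2
```

```text
clock: 33.25
eef_pos: [501.8, -261.2, 281.1]
tcp_rot: [-3.142, 0.0, -0.528]
contact_force: [-0.1, 0.1, -2.6]
opening: 0.238
t 33.35 rack xy [-89.9 -28.7] z 281.2 yaw err deg -0.03 open 0.244 F [-0.7 -0.5 -0.2]
```

View pics/q2_side.png

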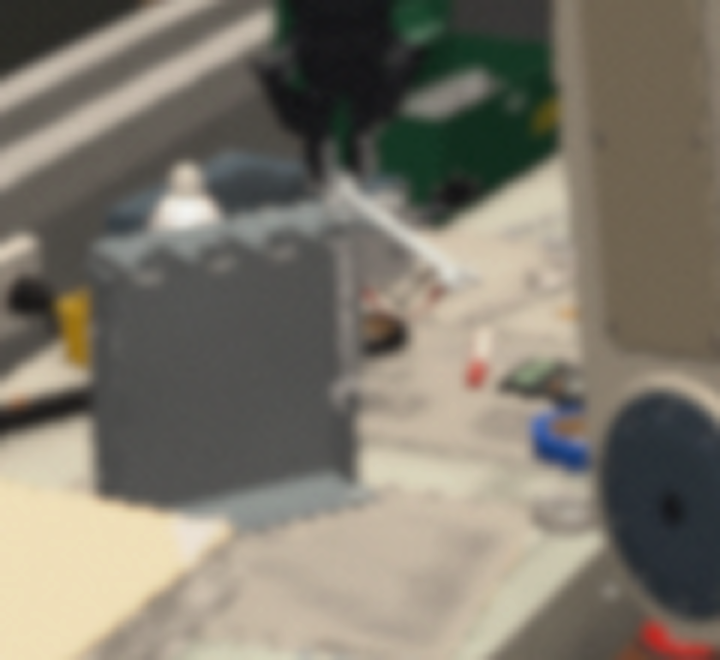

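```bash

python3 -m inch '[{"gripper":0.0206,"tx":0,"ty":0,"tz":0,"spin":0},{"gripper":0.0206,"tx":0,"ty":0,"tz":0,"spin":0},{"gripper":0.0207,"tx":0,"ty":0,"tz":0,"spin":0},{"gripper":0.0207,"tx":0,"ty":0,"tz":0,"spin":0},{"gripper":0.0208,"tx":0,"ty":0,"tz":0,"spin":0},{"gripper":0.0208,"tx":0,"ty":0,"tz":0,"spin":0},{"gripper":0.0205,"tx":0,"ty":0,"tz":0,"spin":0},{"gripper":0.0203,"tx":0,"ty":0,"tz":0,"spin":0}]' 20
python3 look.py q3
```

```text
clock: 34.15
eef_pos: [501.8, -261.2, 281.2]
tcp_rot: [3.142, 0.0, -0.528]
contact_force: [0.2, -0.4, -1.7]
opening: 0.244
t 34.25 rack xy [-90.  -28.6] z 281.1 yaw err deg -0.03 open 0.243 F [-0.2 -0.3 -0.7]
```

View pics/q3_side.png

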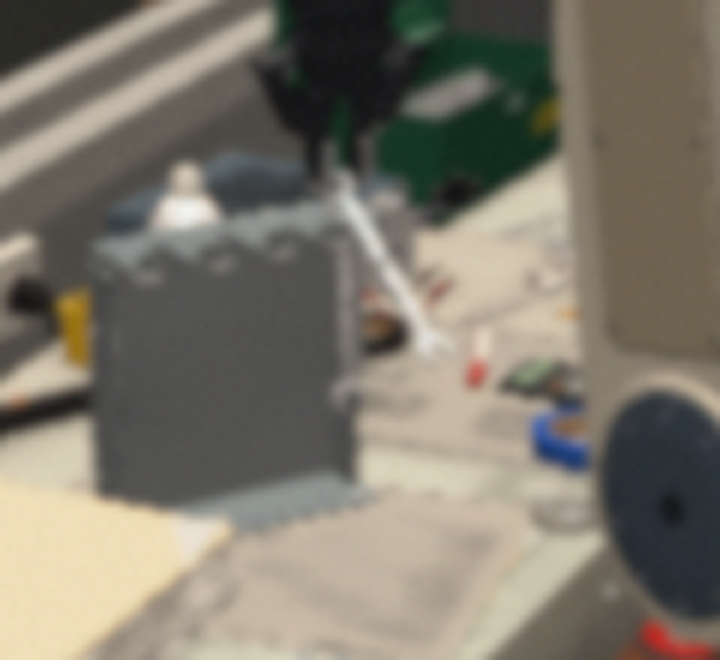

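```bash

python3 -m inch '[{"gripper":0.0207,"tx":0,"ty":0,"tz":0,"spin":0},{"gripper":0.0208,"tx":0,"ty":0,"tz":0,"spin":0},{"gripper":0.0208,"tx":0,"ty":0,"tz":0,"spin":0},{"gripper":0.0205,"tx":0,"ty":0.0005,"tz":0,"spin":0},{"gripper":0.02,"tx":0,"ty":0,"tz":0.01,"spin":0},{"gripper":0.0195,"tx":0,"ty":0,"tz":0.012,"spin":0},{"gripper":0.019,"tx":0.01,"ty":0,"tz":0,"spin":0},{"gripper":0.019,"tx":0.01,"ty":0,"tz":0,"spin":0}]' 20
python3 -m inch '[{"gripper":0.019,"tx":0.01,"ty":0,"tz":0,"spin":0},{"gripper":0.019,"tx":0.01,"ty":0,"tz":0,"spin":0},{"gripper":0.019,"tx":0.007,"ty":0,"tz":0,"spin":0},{"gripper":0.019,"tx":0.005,"ty":0,"tz":0,"spin":0},{"gripper":0.019,"tx":0.005,"ty":0,"tz":0,"spin":0},{"gripper":0.019,"tx":0.005,"ty":0,"tz":0,"spin":0},{"gripper":0.019,"tx":0.005,"ty":0,"tz":0,"spin":0},{"gripper":0.019,"tx":0.003,"ty":0,"tz":0,"spin":0}]' 20
python3 -c "
from ov import *
ov('r1',-29,(-20,262),.9)"
```

```text
clock: 35.05
eef_pos: [519.3, -272.0, 258.6]
tcp_rot: [3.142, 0.001, -0.528]
contact_force: [1.0, -0.2, -0.7]
opening: 0.25
clock: 35.85
eef_pos: [562.4, -297.1, 259.2]
tcp_rot: [-3.142, -0.0, -0.528]
contact_force: [-0.8, 1.0, -2.2]
opening: 0.243
t 35.95 rack xy [-19.6 -29.2] z 259.1 yaw err deg -0.03 open 0.249 F [-0.2 -0.2 -0.7]
```

View pics/r1_side.png

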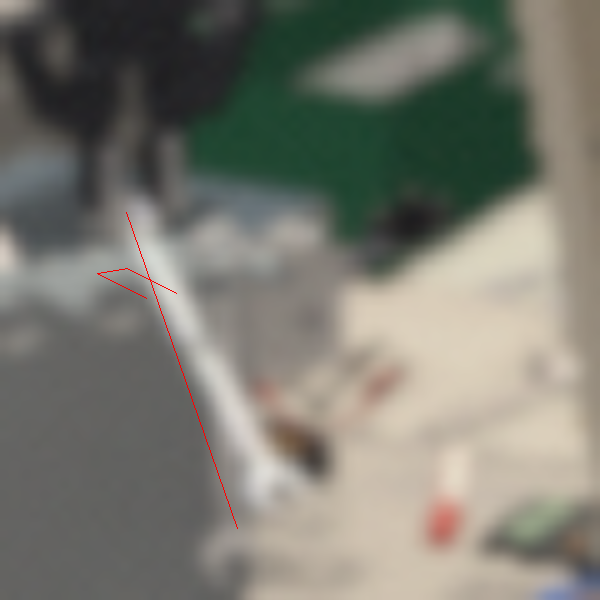

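View pics/r1_top.png

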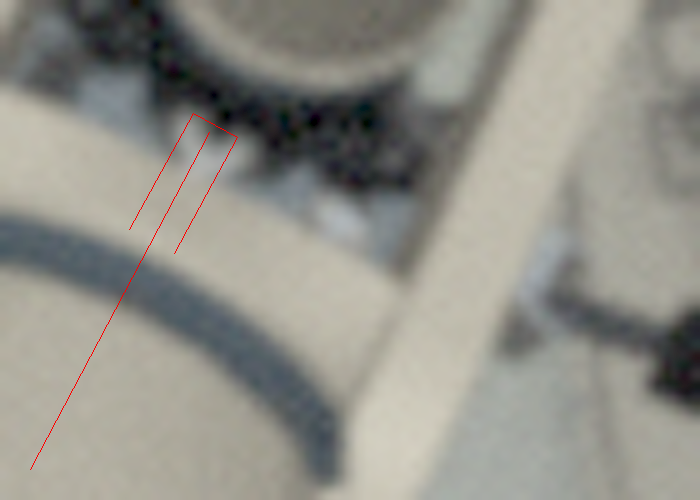

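```bash

python3 -m inch '[{"gripper":0.019,"tx":0,"ty":0,"tz":0.004,"spin":0},{"gripper":0.019,"tx":0,"ty":0,"tz":0.004,"spin":0},{"gripper":0.019,"tx":0,"ty":0,"tz":0.004,"spin":0},{"gripper":0.019,"tx":0,"ty":0,"tz":0.003,"spin":0},{"gripper":0.019,"tx":0,"ty":0,"tz":0.002,"spin":0},{"gripper":0.019,"tx":0,"ty":0,"tz":0.002,"spin":0},{"gripper":0.0195,"tx":0,"ty":0,"tz":0,"spin":0},{"gripper":0.02,"tx":0,"ty":0,"tz":0,"spin":0}]' 20
python3 -m inch '[{"gripper":0.0204,"tx":0,"ty":0,"tz":0.0,"spin":0},{"gripper":0.0206,"tx":0,"ty":0,"tz":0.0,"spin":0},{"gripper":0.0207,"tx":0,"ty":0,"tz":0,"spin":0},{"gripper":0.0208,"tx":0,"ty":0,"tz":0,"spin":0},{"gripper":0.0209,"tx":0,"ty":0,"tz":0,"spin":0},{"gripper":0.021,"tx":0,"ty":0,"tz":0,"spin":0},{"gripper":0.0211,"tx":0,"ty":0,"tz":0,"spin":0},{"gripper":0.0212,"tx":0,"ty":0,"tz":0,"spin":0}]' 20
python3 -m inch '[{"gripper":0.0213,"tx":0,"ty":0,"tz":0.0,"spin":0},{"gripper":0.0214,"tx":0,"ty":0,"tz":0.0,"spin":0},{"gripper":0.0215,"tx":0,"ty":0,"tz":0,"spin":0},{"gripper":0.0216,"tx":0,"ty":0,"tz":0,"spin":0},{"gripper":0.0217,"tx":0,"ty":0,"tz":0,"spin":0},{"gripper":0.0218,"tx":0,"ty":0,"tz":0,"spin":0},{"gripper":0.0219,"tx":0,"ty":0,"tz":0,"spin":0},{"gripper":0.022,"tx":0,"ty":0,"tz":0,"spin":0}]' 20
python3 -c "
from ov import *
ov('r2',-29,(-20,241),1.57)"
```

```text
clock: 36.75
eef_pos: [562.0, -296.9, 240.2]
tcp_rot: [3.142, -0.0, -0.528]
contact_force: [-1.0, -0.0, -0.3]
opening: 0.246
clock: 37.55
eef_pos: [562.0, -296.9, 240.1]
tcp_rot: [3.142, 0.0, -0.528]
contact_force: [-0.6, 0.5, -2.0]
opening: 0.248
clock: 38.35
eef_pos: [562.0, -296.8, 240.2]
tcp_rot: [-3.142, 0.0, -0.528]
contact_force: [-0.2, 0.7, 1.4]
opening: 0.256
t 38.45 rack xy [-20.  -29.2] z 240.2 yaw err deg -0.02 open 0.26 F [ 0.   1.3 -0.1]
```

View pics/r2_side.png

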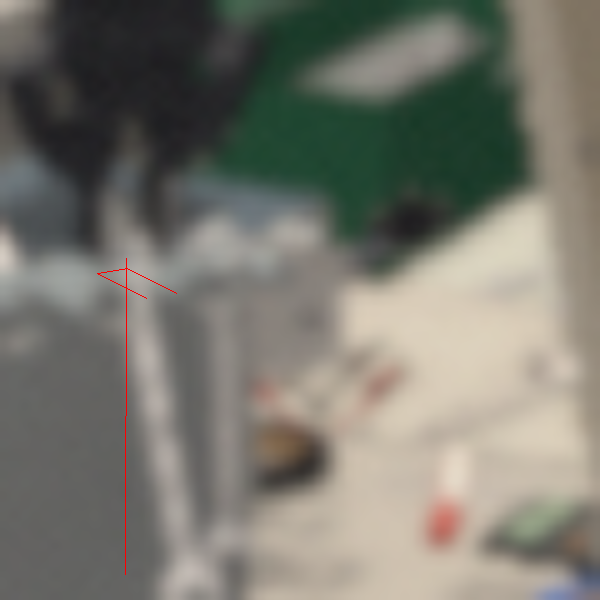

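```bash

python3 -m inch '[{"gripper":0.0221,"tx":0,"ty":0,"tz":0.0,"spin":0},{"gripper":0.0222,"tx":0,"ty":0,"tz":0.0,"spin":0},{"gripper":0.0223,"tx":0,"ty":0,"tz":0,"spin":0},{"gripper":0.0224,"tx":0,"ty":0,"tz":0,"spin":0},{"gripper":0.0226,"tx":0,"ty":0,"tz":0,"spin":0},{"gripper":0.0228,"tx":0,"ty":0,"tz":0,"spin":0},{"gripper":0.023,"tx":0,"ty":0,"tz":0,"spin":0},{"gripper":0.0232,"tx":0,"ty":0,"tz":0,"spin":0}]' 20
python3 -c "
from ov import *
ov('r3',-29,(-20,241),1.57)"
```

```text
clock: 39.25
eef_pos: [562.1, -297.0, 240.1]
tcp_rot: [3.141, -0.0, -0.528]
contact_force: [0.0, 0.2, 0.2]
opening: 0.269
t 39.35 rack xy [-19.9 -29.2] z 240.2 yaw err deg -0.02 open 0.275 F [0.8 0.3 0.4]
```

View pics/r3_side.png

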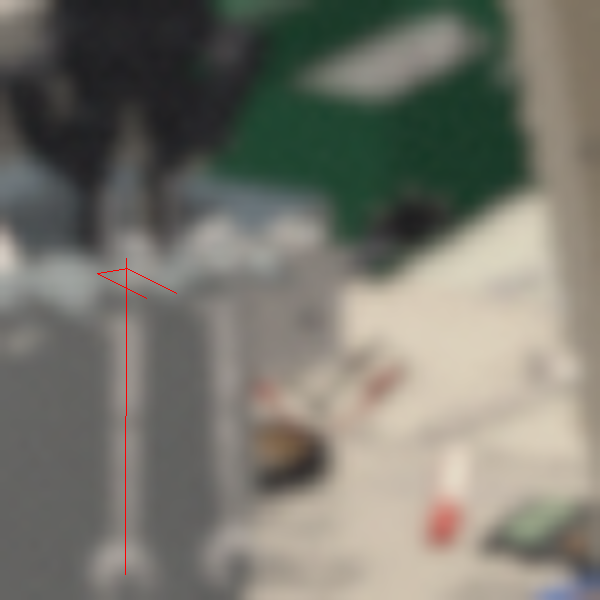

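```bash

python3 -m inch '[{"gripper":0.024,"tx":0,"ty":0,"tz":0.0,"spin":0},{"gripper":0.026,"tx":0,"ty":0,"tz":0.0,"spin":0},{"gripper":0.029,"tx":0,"ty":0,"tz":0,"spin":0},{"gripper":0.032,"tx":0,"ty":0,"tz":0,"spin":0},{"gripper":0.034,"tx":0,"ty":0,"tz":0,"spin":0},{"gripper":0.034,"tx":0,"ty":0,"tz":-0.01,"spin":0},{"gripper":0.034,"tx":0,"ty":0,"tz":-0.02,"spin":0},{"gripper":0.034,"tx":0,"ty":0,"tz":-0.03,"spin":0}]' 20
python3 -m inch '[{"gripper":0.035,"tx":0,"ty":0,"tz":-0.01,"spin":0},{"gripper":0.05,"tx":-0.04,"ty":0,"tz":0.0,"spin":0},{"gripper":0.05,"tx":-0.05,"ty":0,"tz":0,"spin":0},{"gripper":0.05,"tx":-0.05,"ty":0,"tz":0,"spin":0},{"gripper":0.05,"tx":-0.02,"ty":0,"tz":0,"spin":-8},{"gripper":0.05,"tx":0,"ty":0,"tz":0,"spin":-8},{"gripper":0.05,"tx":0,"ty":0,"tz":0,"spin":-8},{"gripper":0.05,"tx":0,"ty":0,"tz":0,"spin":-8}]' 40
python3 - <<'E'
from ov import *
look('s')
f=grab("top"); im=f["pixels"][:,:,::-1]
c=cv2.resize(im[225:262,205:285],None,fx=10,fy=10,interpolation=cv2.INTER_CUBIC)
cv2.imwrite("pics/s1.png",cv2.convertScaleAbs(c,alpha=1.3))
plan(415.5,58.1,100,68.8)
E
```

```text
clock: 40.15
eef_pos: [561.3, -296.5, 300.0]
tcp_rot: [3.142, 0.003, -0.528]
contact_force: [0.2, -0.2, 0.5]
opening: 0.394
clock: 40.95
eef_pos: [423.6, -216.2, 310.5]
tcp_rot: [3.141, -0.001, 0.036]
contact_force: [0.2, -0.4, -0.5]
opening: 0.588
t 41.1 tcp [ 423.7 -216.3  310.3] yaw 1.59 rpy [ 3.141 -0.     0.028] open 0.587 F [-0.2 -0.2  1.1]
spin -67.21 shift before spin [-0.6, -274.5, 210.3] after spin [252.8, -106.9, 210.3]
```

View pics/s1.png

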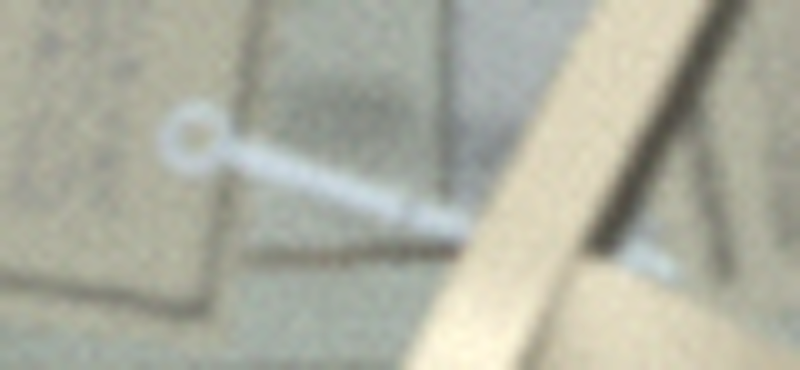

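View pics/s_top.png

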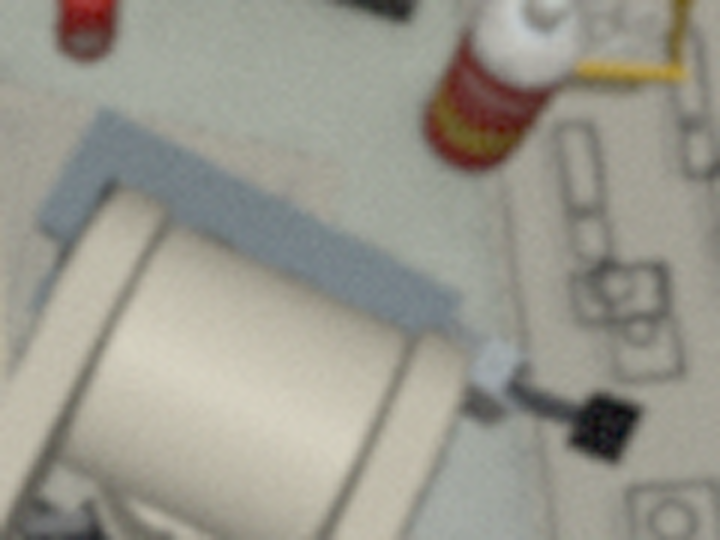

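```bash

python3 -m inch '[{"gripper":0.05,"tx":0.0,"ty":0,"tz":0.0,"spin":-8.4},{"gripper":0.05,"tx":0.0,"ty":0,"tz":0.0,"spin":-8.4},{"gripper":0.05,"tx":0.0,"ty":0,"tz":0.0,"spin":-8.4},{"gripper":0.05,"tx":0,"ty":0,"tz":0,"spin":-8.4},{"gripper":0.05,"tx":0,"ty":0,"tz":0,"spin":-8.4},{"gripper":0.05,"tx":0,"ty":0,"tz":0.0,"spin":-8.4},{"gripper":0.05,"tx":0,"ty":0,"tz":0.0,"spin":-8.4},{"gripper":0.05,"tx":0,"ty":0,"tz":0,"spin":-8.4}]'
python3 -m inch '[{"gripper":0.05,"tx":0.035,"ty":-0.015,"tz":0.02,"spin":0},{"gripper":0.05,"tx":0.04,"ty":-0.017,"tz":0.02,"spin":0},{"gripper":0.05,"tx":0.04,"ty":-0.017,"tz":0.02,"spin":0},{"gripper":0.05,"tx":0.04,"ty":-0.017,"tz":0.02,"spin":0},{"gripper":0.05,"tx":0.04,"ty":-0.017,"tz":0.02,"spin":0},{"gripper":0.05,"tx":0.035,"ty":-0.015,"tz":0.03,"spin":0},{"gripper":0.05,"tx":0.022,"ty":-0.009,"tz":0.03,"spin":0},{"gripper":0.05,"tx":0.0,"ty":0,"tz":0.03,"spin":0}]'
python3 -m inch '[{"gripper":0.05,"tx":0.0,"ty":0,"tz":0.03,"spin":0},{"gripper":0.05,"tx":0,"ty":0,"tz":0.03,"spin":0},{"gripper":0.05,"tx":0,"ty":0,"tz":0.02,"spin":0},{"gripper":0.05,"tx":0,"ty":0,"tz":0.01,"spin":0},{"gripper":0.05,"tx":0,"ty":0,"tz":0,"spin":0},{"gripper":0.05,"tx":0,"ty":0,"tz":0,"spin":0},{"gripper":0.05,"tx":0,"ty":0,"tz":0,"spin":0},{"gripper":0.05,"tx":0.0,"ty":0,"tz":0,"spin":0}]'
python3 -c "
from plan import *
plan(415.5,58.1,3,68.8)"
```

```text
clock: 41.9
eef_pos: [423.8, -216.3, 310.1]
tcp_rot: [-3.141, 0.0, 1.205]
contact_force: [0.1, -0.4, -0.6]
opening: 0.585
clock: 42.7
eef_pos: [414.6, 59.8, 119.4]
tcp_rot: [3.141, -0.001, 1.202]
contact_force: [0.0, -0.2, -0.4]
opening: 0.586
clock: 43.5
eef_pos: [415.2, 57.4, 31.1]
tcp_rot: [3.14, -0.001, 1.203]
contact_force: [-0.5, 0.3, 0.3]
opening: 0.587
t 43.5 tcp [415.2  57.4  31.1] yaw 68.93 rpy [ 3.140e+00 -1.000e-03  1.203e+00] open 0.587 F [-0.5  0.3  0.3]
spin 0.13 shift before spin [0.8, 0.0, 28.1] after spin [0.8, 0.0, 28.1]
```

```bash

python3 -m inch '[{"gripper":0.05,"tx":0.0015,"ty":0,"tz":0.015,"spin":0},{"gripper":0.045,"tx":0,"ty":0,"tz":0.01,"spin":0},{"gripper":0.04,"tx":0,"ty":0,"tz":0.003,"spin":0},{"gripper":0.035,"tx":0,"ty":0,"tz":0.001,"spin":0},{"gripper":0.032,"tx":0,"ty":0,"tz":0,"spin":0},{"gripper":0.03,"tx":0,"ty":0,"tz":0,"spin":0},{"gripper":0.03,"tx":0,"ty":0,"tz":0,"spin":0},{"gripper":0.03,"tx":0.0,"ty":0,"tz":0,"spin":0}]'
python3 - <<'E'
from plan import *
plan(415.5,58.1,1.3,68.8)
f=grab("side"); im=f["pixels"][:,:,::-1]
c=cv2.resize(im[220:280,240:320],None,fx=9,fy=9,interpolation=cv2.INTER_CUBIC)
cv2.imwrite("pics/t.png",(255*(c/255.)**1.3).astype(np.uint8))
E
```

```text
clock: 44.3
eef_pos: [415.1, 58.7, 1.4]
tcp_rot: [3.141, -0.0, 1.204]
contact_force: [-0.3, -0.4, 0.6]
opening: 0.36
t 44.3 tcp [415.1  58.7   1.4] yaw 68.96 rpy [ 3.141 -0.     1.204] open 0.36 F [-0.3 -0.4  0.6]
spin 0.16 shift before spin [-0.4, 0.6, 0.1] after spin [-0.4, 0.6, 0.1]
```

View pics/t.png

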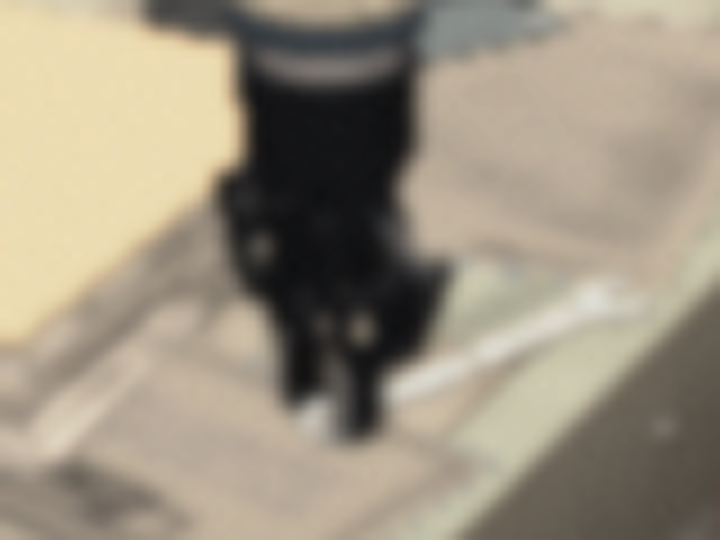

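```bash

python3 -m inch '[{"gripper":0.028,"tx":0.0,"ty":0.0005,"tz":0,"spin":0},{"gripper":0.02,"tx":0.0,"ty":0,"tz":0.0,"spin":0},{"gripper":0.01,"tx":0.0,"ty":0,"tz":0.0,"spin":0},{"gripper":0.0,"tx":0,"ty":0,"tz":0.0,"spin":0},{"gripper":0.0,"tx":0,"ty":0,"tz":0.0,"spin":0},{"gripper":0.0,"tx":0,"ty":0,"tz":0.0,"spin":0},{"gripper":0,"tx":0,"ty":0,"tz":0.0,"spin":0},{"gripper":0,"tx":0.0,"ty":0,"tz":0,"spin":0}]' 40
python3 -m inch '[{"gripper":0.0,"tx":0,"ty":0,"tz":-0.01,"spin":0},{"gripper":0.0,"tx":0,"ty":0,"tz":-0.03,"spin":0},{"gripper":0.0,"tx":0,"ty":0,"tz":-0.04,"spin":0},{"gripper":0,"tx":0,"ty":0,"tz":-0.04,"spin":0},{"gripper":0,"tx":0,"ty":0,"tz":-0.04,"spin":0},{"gripper":0.0,"tx":0,"ty":0,"tz":-0.04,"spin":0},{"gripper":0.0,"tx":0,"ty":0,"tz":-0.04,"spin":0},{"gripper":0.0,"tx":0,"ty":0,"tz":-0.04,"spin":0}]' 40
python3 - <<'E'
from plan import *
t,y=slot(21,-90); print(t); plan(t[0],t[1],285,y)
f=grab("side"); im=f["pixels"][:,:,::-1]
c=cv2.resize(im[150:290,200:340],None,fx=4.2,fy=4.2,interpolation=cv2.INTER_CUBIC)
cv2.imwrite("pics/u.png",(255*(c/255.)**1.3).astype(np.uint8))
E
```

```text
clock: 45.15
eef_pos: [415.5, 58.5, 1.5]
tcp_rot: [3.141, -0.0, 1.203]
contact_force: [-1.9, 0.2, 7.3]
opening: 0.27
clock: 45.95
eef_pos: [414.6, 58.5, 283.5]
tcp_rot: [3.141, -0.0, 1.203]
contact_force: [1.9, 0.2, -2.1]
opening: 0.274
[ 526.74868081 -218.25686035]
t 45.95 tcp [414.6  58.5 283.5] yaw 68.95 rpy [ 3.141 -0.     1.203] open 0.274 F [ 1.9  0.2 -2.1]
spin 99.17 shift before spin [-218.0, 204.0, -1.5] after spin [236.1, 182.7, -1.5]
```

View pics/u.png

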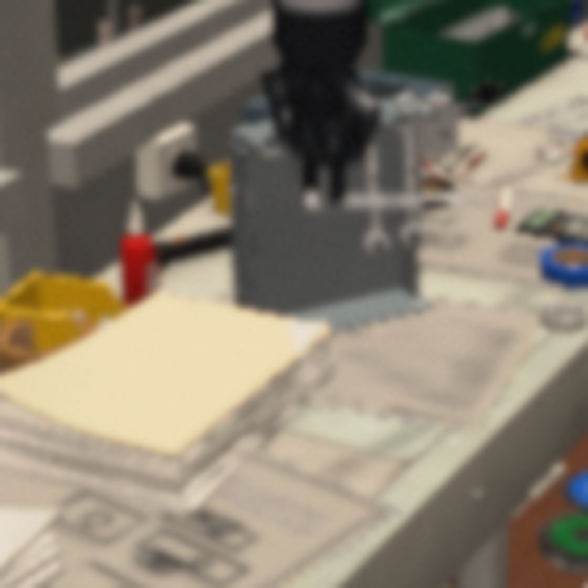

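```bash

python3 -m inch '[{"gripper":0.0,"tx":0,"ty":0,"tz":0,"spin":7.1},{"gripper":0.0,"tx":0,"ty":0,"tz":0,"spin":7.1},{"gripper":0.0,"tx":0,"ty":0,"tz":0,"spin":7.1},{"gripper":0,"tx":0,"ty":0,"tz":0,"spin":7.1},{"gripper":0,"tx":0,"ty":0,"tz":0,"spin":7.1},{"gripper":0.0,"tx":0,"ty":0,"tz":0,"spin":7.1},{"gripper":0.0,"tx":0,"ty":0,"tz":0,"spin":7.1},{"gripper":0.0,"tx":0,"ty":0,"tz":0,"spin":7.1}]' 40
python3 -m inch '[{"gripper":0.0,"tx":0,"ty":0,"tz":0,"spin":7.1},{"gripper":0.0,"tx":0,"ty":0,"tz":0,"spin":7.1},{"gripper":0.0,"tx":0,"ty":0,"tz":0,"spin":7.1},{"gripper":0,"tx":0,"ty":0,"tz":0,"spin":7.1},{"gripper":0,"tx":0,"ty":0,"tz":0,"spin":7.1},{"gripper":0.0,"tx":0,"ty":0,"tz":0,"spin":6.9},{"gripper":0.0,"tx":0.01,"ty":0.01,"tz":0,"spin":0},{"gripper":0.0,"tx":0.02,"ty":0.016,"tz":0,"spin":0}]' 40
python3 -m inch '[{"gripper":0.0,"tx":0.03,"ty":0.023,"tz":0,"spin":0},{"gripper":0.0,"tx":0.03,"ty":0.023,"tz":0,"spin":0},{"gripper":0.0,"tx":0.03,"ty":0.023,"tz":0,"spin":0},{"gripper":0,"tx":0.03,"ty":0.023,"tz":0,"spin":0},{"gripper":0,"tx":0.03,"ty":0.023,"tz":0,"spin":0},{"gripper":0.0,"tx":0.03,"ty":0.023,"tz":0,"spin":0},{"gripper":0.0,"tx":0.02,"ty":0.015,"tz":0,"spin":0},{"gripper":0.0,"tx":0.006,"ty":0.003,"tz":0,"spin":0}]' 40
python3 -m inch '[{"gripper":0.005,"tx":0,"ty":0,"tz":0,"spin":0},{"gripper":0.01,"tx":0,"ty":0,"tz":0,"spin":0},{"gripper":0.014,"tx":0.0,"ty":0,"tz":0,"spin":0},{"gripper":0.017,"tx":0,"ty":0,"tz":0,"spin":0},{"gripper":0.019,"tx":0,"ty":0,"tz":0,"spin":0},{"gripper":0.021,"tx":0,"ty":0,"tz":0,"spin":0},{"gripper":0.022,"tx":0,"ty":0,"tz":0,"spin":0},{"gripper":0.0225,"tx":0,"ty":0,"tz":0,"spin":0}]' 20
python3 look.py v
python3 -c "
from plan import *
t,y=slot(21,-90); print(t); plan(t[0],t[1],285,y)"
```

```text
clock: 46.8
eef_pos: [414.9, 58.5, 281.3]
tcp_rot: [-3.142, 0.0, 0.207]
contact_force: [0.4, 0.7, -0.9]
opening: 0.272
clock: 47.6
eef_pos: [427.5, 21.3, 281.3]
tcp_rot: [-3.141, 0.0, -0.526]
contact_force: [0.4, 0.1, -1.0]
opening: 0.271
clock: 48.4
eef_pos: [527.9, -219.8, 281.0]
tcp_rot: [3.141, -0.0, -0.53]
contact_force: [0.2, 0.4, -1.9]
opening: 0.273
clock: 49.2
eef_pos: [527.6, -217.5, 281.2]
tcp_rot: [-3.142, 0.0, -0.528]
contact_force: [-0.7, -0.2, -1.3]
opening: 0.269
t 49.3 rack xy [-89.6  22.1] z 281.2 yaw err deg -0.03 open 0.269 F [ 0.7 -0.3 -1.3]
[ 526.74868081 -218.25686035]
t 49.3 tcp [ 527.7 -217.6  281.2] yaw -30.25 rpy [-3.142  0.    -0.528] open 0.269 F [ 0.7 -0.3 -1.3]
spin -0.03 shift before spin [-0.4, 1.1, -3.8] after spin [-0.4, 1.1, -3.8]
```

View pics/v_side.png

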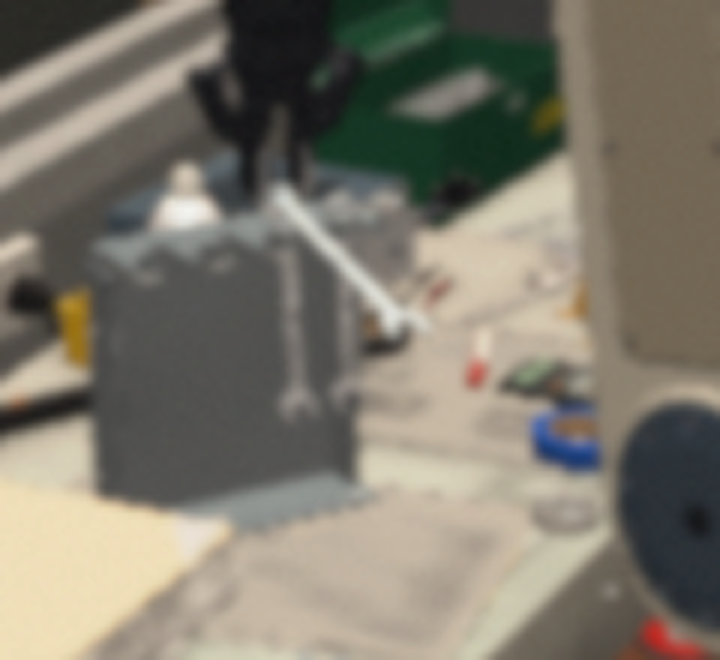

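```bash

python3 -m inch '[{"gripper":0.0227,"tx":0,"ty":0.001,"tz":0,"spin":0},{"gripper":0.0229,"tx":0,"ty":0,"tz":0,"spin":0},{"gripper":0.0231,"tx":0,"ty":0,"tz":0,"spin":0},{"gripper":0.0232,"tx":0,"ty":0,"tz":0,"spin":0},{"gripper":0.0233,"tx":0,"ty":0,"tz":0,"spin":0},{"gripper":0.0234,"tx":0,"ty":0,"tz":0,"spin":0},{"gripper":0.0235,"tx":0,"ty":0,"tz":0,"spin":0},{"gripper":0.0236,"tx":0,"ty":0,"tz":0,"spin":0}]' 20
python3 look.py v2
```

```text
clock: 50.1
eef_pos: [527.2, -218.4, 281.2]
tcp_rot: [-3.142, 0.0, -0.528]
contact_force: [-0.6, -0.5, -1.1]
opening: 0.278
t 50.2 rack xy [-89.6  21.1] z 281.2 yaw err deg -0.03 open 0.273 F [-0.1 -0.3 -0.6]
```

View pics/v2_side.png

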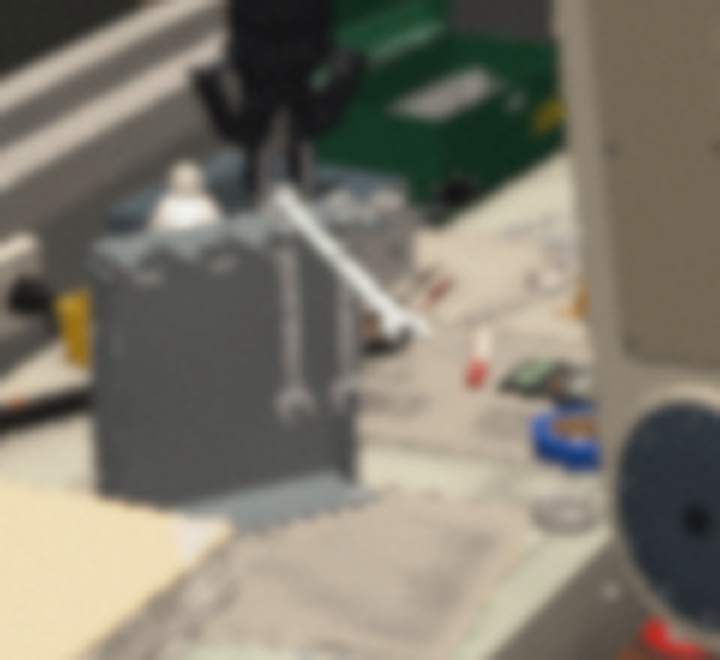

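```bash

python3 -m inch '[{"gripper":0.0237,"tx":0,"ty":0,"tz":0,"spin":0},{"gripper":0.0238,"tx":0,"ty":0,"tz":0,"spin":0},{"gripper":0.0239,"tx":0,"ty":0,"tz":0,"spin":0},{"gripper":0.0239,"tx":0,"ty":0,"tz":0,"spin":0},{"gripper":0.024,"tx":0,"ty":0,"tz":0,"spin":0},{"gripper":0.024,"tx":0,"ty":0,"tz":0,"spin":0},{"gripper":0.0238,"tx":0,"ty":0,"tz":0,"spin":0},{"gripper":0.0236,"tx":0,"ty":0,"tz":0,"spin":0}]' 20
python3 look.py v3
```

```text
clock: 51.0
eef_pos: [527.1, -218.4, 281.2]
tcp_rot: [-3.142, 0.0, -0.528]
contact_force: [-0.6, 1.0, -1.9]
opening: 0.28
t 51.1 rack xy [-89.6  21. ] z 281.2 yaw err deg -0.03 open 0.279 F [ 0.1 -0.2 -0.8]
```

View pics/v3_side.png

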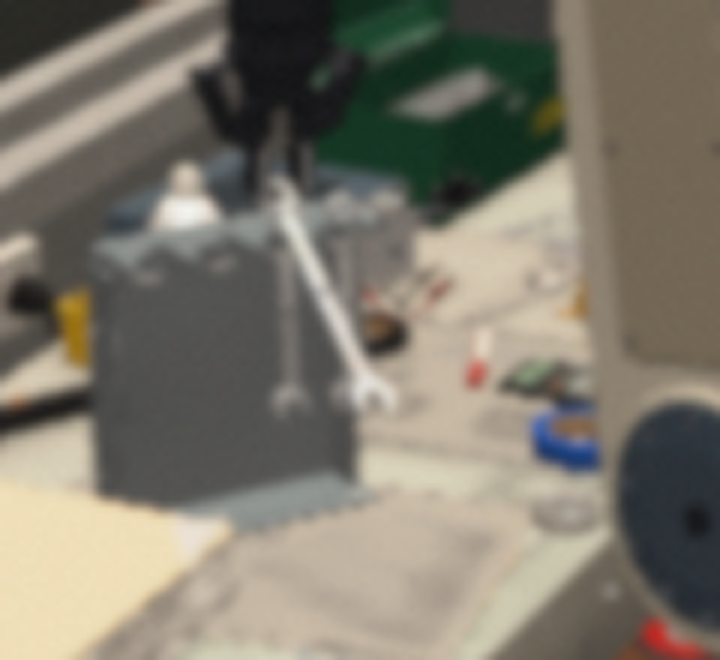

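```bash

python3 -m inch '[{"gripper":0.0233,"tx":0,"ty":0,"tz":0,"spin":0},{"gripper":0.023,"tx":0,"ty":0,"tz":0.01,"spin":0},{"gripper":0.0228,"tx":0,"ty":0,"tz":0.01,"spin":0},{"gripper":0.0225,"tx":0.01,"ty":0,"tz":0,"spin":0},{"gripper":0.0222,"tx":0.01,"ty":0,"tz":0,"spin":0},{"gripper":0.0222,"tx":0.01,"ty":0,"tz":0,"spin":0},{"gripper":0.0222,"tx":0.01,"ty":0,"tz":0,"spin":0},{"gripper":0.0222,"tx":0.007,"ty":0,"tz":0,"spin":0}]' 20
python3 -m inch '[{"gripper":0.0222,"tx":0.005,"ty":0,"tz":0,"spin":0},{"gripper":0.0222,"tx":0.005,"ty":0,"tz":0,"spin":0},{"gripper":0.0222,"tx":0.005,"ty":0,"tz":0,"spin":0},{"gripper":0.0222,"tx":0.005,"ty":0,"tz":0,"spin":0},{"gripper":0.0222,"tx":0.002,"ty":0,"tz":0,"spin":0},{"gripper":0.0222,"tx":0,"ty":0,"tz":0,"spin":0},{"gripper":0.0222,"tx":0,"ty":0,"tz":0,"spin":0},{"gripper":0.0222,"tx":0,"ty":0,"tz":0,"spin":0}]' 20
python3 - <<'E'
import ov
from ov import *
look('w1'); inrack()
E
```

```text
clock: 51.9
eef_pos: [568.9, -242.8, 261.3]
tcp_rot: [-3.142, -0.001, -0.528]
contact_force: [0.2, 0.1, -1.1]
opening: 0.281
clock: 52.7
eef_pos: [586.6, -253.1, 261.2]
tcp_rot: [3.142, 0.0, -0.528]
contact_force: [-0.6, -0.1, -1.1]
opening: 0.283
t 52.8 rack xy [-20.7  21. ] z 261.2 yaw err deg -0.02 open 0.283 F [-1.2 -0.  -1.3]
```

View pics/w1_side.png

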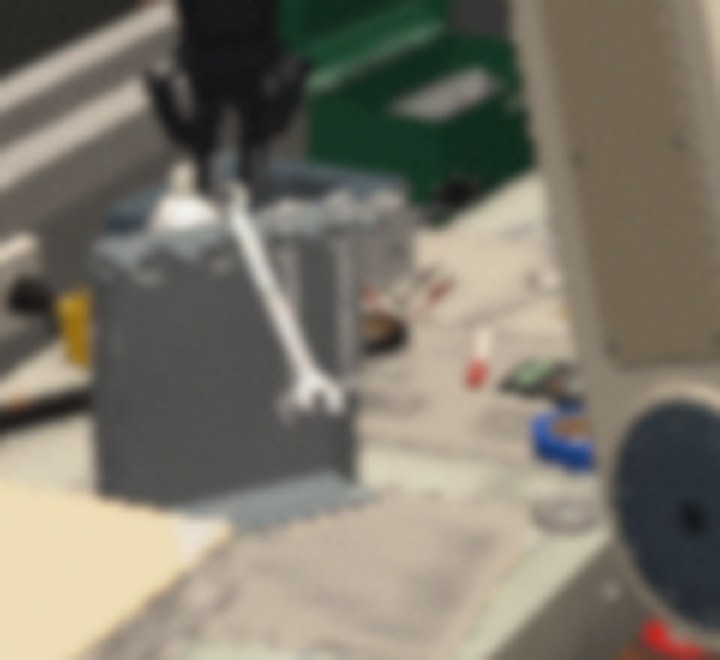

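View pics/w1_top.png

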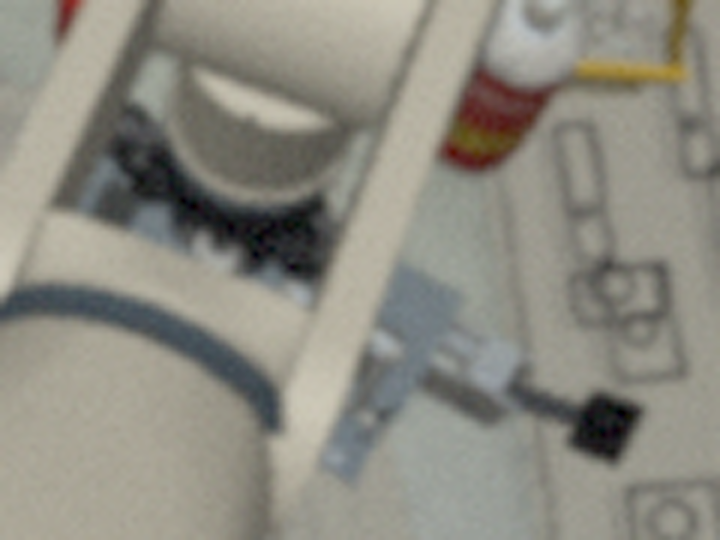

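```bash

python3 -m inch '[{"gripper":0.0222,"tx":0,"ty":0,"tz":0.004,"spin":0},{"gripper":0.0222,"tx":0,"ty":0,"tz":0.004,"spin":0},{"gripper":0.0222,"tx":0,"ty":0,"tz":0.004,"spin":0},{"gripper":0.0222,"tx":0,"ty":0,"tz":0.003,"spin":0},{"gripper":0.0222,"tx":0,"ty":0,"tz":0.002,"spin":0},{"gripper":0.0222,"tx":0,"ty":0,"tz":0.0025,"spin":0},{"gripper":0.0227,"tx":0,"ty":0,"tz":0,"spin":0},{"gripper":0.0232,"tx":0,"ty":0,"tz":0,"spin":0}]' 20
python3 -m inch '[{"gripper":0.0235,"tx":0,"ty":0,"tz":0.0,"spin":0},{"gripper":0.0238,"tx":0,"ty":0,"tz":0.0,"spin":0},{"gripper":0.024,"tx":0,"ty":0,"tz":0,"spin":0},{"gripper":0.0241,"tx":0,"ty":0,"tz":0,"spin":0},{"gripper":0.0242,"tx":0,"ty":0,"tz":0,"spin":0},{"gripper":0.0243,"tx":0,"ty":0,"tz":0,"spin":0},{"gripper":0.0244,"tx":0,"ty":0,"tz":0,"spin":0},{"gripper":0.0245,"tx":0,"ty":0,"tz":0,"spin":0}]' 20
python3 -m inch '[{"gripper":0.0246,"tx":0,"ty":0,"tz":0.0,"spin":0},{"gripper":0.0247,"tx":0,"ty":0,"tz":0.0,"spin":0},{"gripper":0.0248,"tx":0,"ty":0,"tz":0,"spin":0},{"gripper":0.0249,"tx":0,"ty":0,"tz":0,"spin":0},{"gripper":0.025,"tx":0,"ty":0,"tz":0,"spin":0},{"gripper":0.0251,"tx":0,"ty":0,"tz":0,"spin":0},{"gripper":0.0252,"tx":0,"ty":0,"tz":0,"spin":0},{"gripper":0.0253,"tx":0,"ty":0,"tz":0,"spin":0}]' 20
python3 look.py w2
```

```text
clock: 53.6
eef_pos: [586.8, -253.2, 241.7]
tcp_rot: [3.142, 0.0, -0.528]
contact_force: [1.4, 0.4, -1.2]
opening: 0.285
clock: 54.4
eef_pos: [586.7, -253.2, 241.6]
tcp_rot: [-3.142, 0.0, -0.528]
contact_force: [0.6, 0.7, -1.9]
opening: 0.288
clock: 55.2
eef_pos: [586.7, -253.2, 241.7]
tcp_rot: [-3.142, 0.0, -0.528]
contact_force: [-1.0, 1.7, -1.0]
opening: 0.296
t 55.3 rack xy [-20.6  21.1] z 241.7 yaw err deg -0.03 open 0.294 F [ 0.2  1.1 -0.1]
```

View pics/w2_side.png

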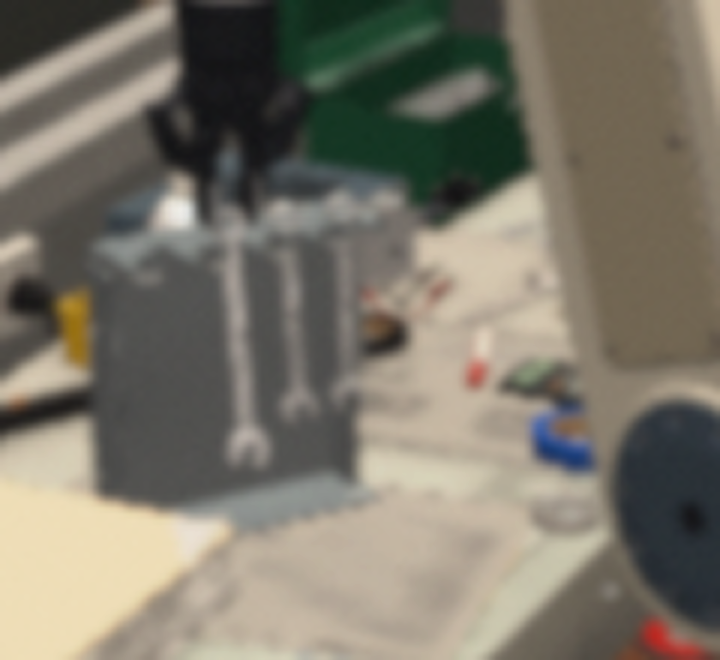

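Almost vertical. Loosen on, open, lift away.

```bash

python3 -m inch '[{"gripper":0.0254,"tx":0,"ty":0,"tz":0.0,"spin":0},{"gripper":0.0255,"tx":0,"ty":0,"tz":0.0,"spin":0},{"gripper":0.0256,"tx":0,"ty":0,"tz":0,"spin":0},{"gripper":0.0258,"tx":0,"ty":0,"tz":0,"spin":0},{"gripper":0.026,"tx":0,"ty":0,"tz":0,"spin":0},{"gripper":0.0263,"tx":0,"ty":0,"tz":0,"spin":0},{"gripper":0.0266,"tx":0,"ty":0,"tz":0,"spin":0},{"gripper":0.027,"tx":0,"ty":0,"tz":0,"spin":0}]' 20
python3 -m inch '[{"gripper":0.028,"tx":0,"ty":0,"tz":0.0,"spin":0},{"gripper":0.03,"tx":0,"ty":0,"tz":0.0,"spin":0},{"gripper":0.033,"tx":0,"ty":0,"tz":0,"spin":0},{"gripper":0.036,"tx":0,"ty":0,"tz":0,"spin":0},{"gripper":0.036,"tx":0,"ty":0,"tz":0,"spin":0},{"gripper":0.036,"tx":0,"ty":0,"tz":-0.01,"spin":0},{"gripper":0.036,"tx":0,"ty":0,"tz":-0.02,"spin":0},{"gripper":0.036,"tx":0,"ty":0,"tz":-0.03,"spin":0}]' 20
python3 -m inch '[{"gripper":0.036,"tx":0,"ty":0,"tz":-0.01,"spin":0},{"gripper":0.02,"tx":-0.04,"ty":0,"tz":0.0,"spin":0},{"gripper":0.0,"tx":-0.05,"ty":0,"tz":0,"spin":0},{"gripper":0.0,"tx":-0.05,"ty":0,"tz":0,"spin":0},{"gripper":0.0,"tx":-0.05,"ty":-0.03,"tz":0,"spin":0},{"gripper":0.0,"tx":-0.03,"ty":-0.04,"tz":0,"spin":0},{"gripper":0.0,"tx":0,"ty":-0.04,"tz":0,"spin":0},{"gripper":0.0,"tx":0,"ty":-0.04,"tz":0,"spin":0}]' 40
python3 look.py x
```

```text
clock: 56.1
eef_pos: [586.9, -253.3, 241.7]
tcp_rot: [3.142, -0.0, -0.528]
contact_force: [1.1, 0.1, -0.9]
opening: 0.315
clock: 56.9
eef_pos: [586.0, -252.9, 301.5]
tcp_rot: [3.141, 0.003, -0.528]
contact_force: [0.7, 0.0, 0.0]
opening: 0.424
clock: 57.7
eef_pos: [476.1, -18.5, 312.5]
tcp_rot: [-3.141, -0.002, -0.528]
contact_force: [0.7, 0.3, 0.4]
opening: 0.003
t 57.8 rack xy [-233.6  170.6] z 312.1 yaw err deg 0.17 open 0.002 F [-0.  -0.2  0.2]
```

View pics/x_side.png

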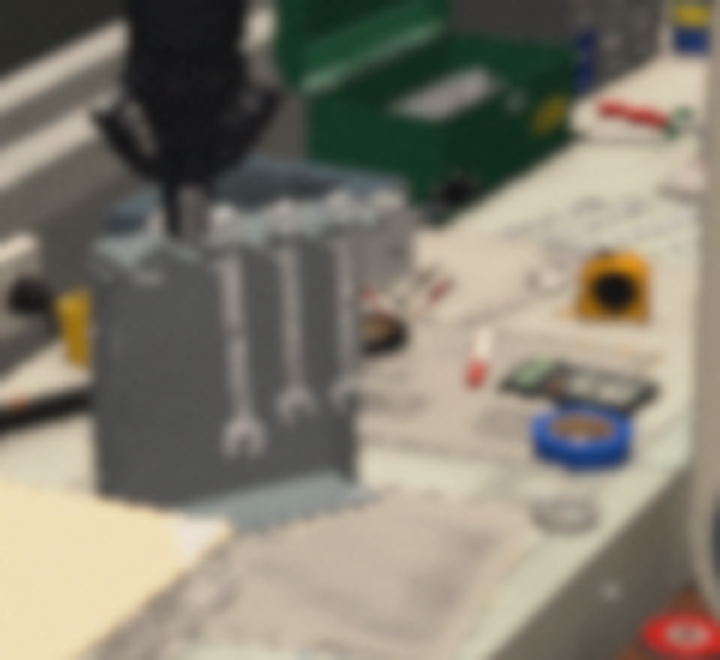

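View pics/x_top.png

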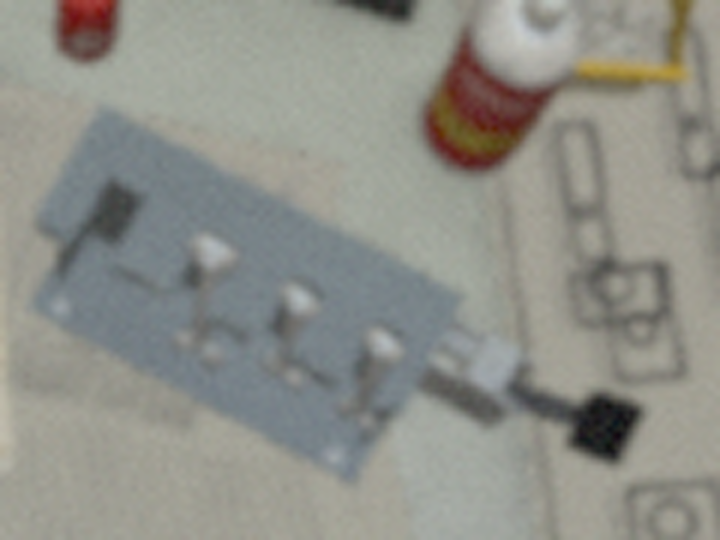

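```bash
python3 - <<'E'
from look import *
f=grab("top")
q=(np.array([(212,250),(296,300),(381,346)])+.5)/6+[280,130]-.5
P=onz(f,q,243);c,s=np.cos(r[2]),np.sin(r[2])
d=P[:,:2]-r[:2];print(np.round(np.c_[c*d[:,0]+s*d[:,1],-s*d[:,0]+c*d[:,1]],1))
P=onz(f,((np.array([(605,427)])+.5)/6+[280,130]-.5),232);d=P[:,:2]-r[:2];print(P,np.c_[c*d[:,0]+s*d[:,1],-s*d[:,0]+c*d[:,1]])
for lx in (-15,-10,0): print(lx,W(r,[(lx,-196,233)]))
for m in masks_of("top","lever_pad")[:3]:
    print(m["conf"],m["centre"],m["pixels"].sum())
E
```

```text
[[-19.2  22.4]
 [-21.6 -27.2]
 [-22.  -75.9]]
[[ 495.00054741 -449.67536001  232.        ]] [[  -0.96106437 -194.95030424]]
-15 [[ 482.34102464 -443.51662168  233.        ]]
-10 [[ 486.66158407 -446.03312047  233.        ]]
0 [[ 495.30270294 -451.06611806  233.        ]]
0.61 [199.9, 378.1] 176
```

```bash

python3 -m inch '[{"gripper":0,"tx":0,"ty":0.046,"tz":0.0,"spin":0},{"gripper":0,"tx":0,"ty":0.046,"tz":0.0,"spin":0},{"gripper":0,"tx":0,"ty":0.046,"tz":0,"spin":0},{"gripper":0,"tx":0,"ty":0.046,"tz":0,"spin":0},{"gripper":0,"tx":0,"ty":0.046,"tz":0,"spin":0},{"gripper":0,"tx":0,"ty":0.046,"tz":0,"spin":0},{"gripper":0,"tx":0,"ty":0.046,"tz":0,"spin":0},{"gripper":0,"tx":0,"ty":0.046,"tz":0,"spin":0}]' 40
python3 -m inch '[{"gripper":0,"tx":0.04,"ty":0,"tz":0.0,"spin":0},{"gripper":0,"tx":0.04,"ty":0,"tz":0.0,"spin":0},{"gripper":0,"tx":0.04,"ty":0,"tz":0,"spin":0},{"gripper":0,"tx":0.04,"ty":0,"tz":0,"spin":0},{"gripper":0,"tx":0.04,"ty":0,"tz":0,"spin":0},{"gripper":0,"tx":0.03,"ty":0,"tz":0,"spin":0},{"gripper":0,"tx":0,"ty":0,"tz":0,"spin":0},{"gripper":0,"tx":0,"ty":0,"tz":0,"spin":0}]' 40
python3 -c "
from look import *
inrack(); P=W(r,[(0,-198,250)])[0]; plan(P[0],P[1],250)"
```

```text
clock: 58.7
eef_pos: [288.2, -339.9, 311.9]
tcp_rot: [3.141, -0.0, -0.53]
contact_force: [1.1, -0.7, 0.0]
opening: 0.001
clock: 59.5
eef_pos: [488.2, -454.4, 310.9]
tcp_rot: [-3.142, 0.002, -0.529]
contact_force: [-0.7, 0.2, 0.1]
opening: -0.003
t 59.5 rack xy [  -4.5 -202.4] z 310.9 yaw err deg -0.08 open -0.003 F [-0.7  0.2  0.1]
t 59.5 tcp [ 488.2 -454.4  310.9] yaw -30.3 rpy [-3.142e+00  2.000e-03 -5.290e-01] open -0.003 F [-0.7  0.2  0.1]
spin 0 shift before spin [4.5, -4.4, 60.9] after spin [4.5, -4.4, 60.9]
```

```bash

python3 -m inch '[{"gripper":0,"tx":0.004,"ty":-0.004,"tz":0.0,"spin":0},{"gripper":0,"tx":0,"ty":0,"tz":0.02,"spin":0},{"gripper":0,"tx":0,"ty":0,"tz":0.02,"spin":0},{"gripper":0,"tx":0,"ty":0,"tz":0.015,"spin":0},{"gripper":0,"tx":0,"ty":0,"tz":0.005,"spin":0},{"gripper":0,"tx":0,"ty":0,"tz":0,"spin":0},{"gripper":0,"tx":0,"ty":0,"tz":0,"spin":0},{"gripper":0,"tx":0,"ty":0,"tz":0,"spin":0}]' 40
python3 - <<'E'
from look import *
inrack()
for n,o,w,h in(("top",(340,170),70,55),("side",(280,140),70,60)):
    f=grab(n); im=f["pixels"][o[1]:o[1]+h,o[0]:o[0]+w,::-1]
    cv2.imwrite(f"pics/y_{n}.png",cv2.convertScaleAbs(cv2.resize(im,None,fx=9,fy=9,interpolation=cv2.INTER_CUBIC),alpha=1.4))
E
```

```text
clock: 60.3
eef_pos: [495.4, -452.8, 252.8]
tcp_rot: [3.141, -0.002, -0.528]
contact_force: [0.1, 0.7, 0.3]
opening: -0.004
t 60.3 rack xy [   0.9 -197.4] z 252.8 yaw err deg -0.03 open -0.004 F [0.1 0.7 0.3]
```

View pics/y_side.png

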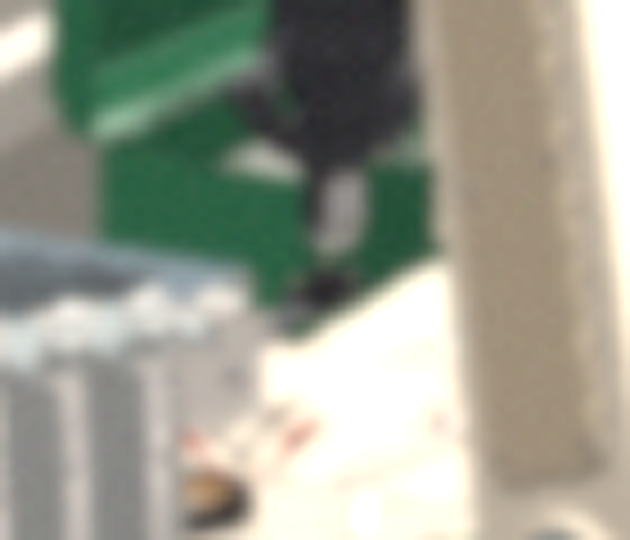

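View pics/y_top.png

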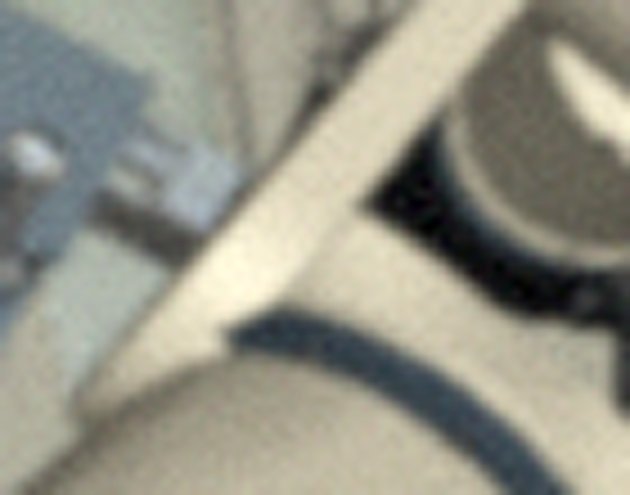

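```bash

python3 -m inch '[{"gripper":0,"tx":0,"ty":0,"tz":0.008,"spin":0},{"gripper":0,"tx":0,"ty":0,"tz":0.008,"spin":0},{"gripper":0,"tx":0,"ty":0,"tz":0.007,"spin":0},{"gripper":0,"tx":0,"ty":0,"tz":0.007,"spin":0},{"gripper":0,"tx":0,"ty":0,"tz":0.007,"spin":0},{"gripper":0,"tx":0,"ty":0,"tz":0.006,"spin":0},{"gripper":0,"tx":0,"ty":0,"tz":0,"spin":0},{"gripper":0,"tx":0,"ty":0,"tz":0,"spin":0}]' 40
python3 -c "
from look import *
inrack()"
```

```text
clock: 61.2
eef_pos: [494.9, -452.2, 208.1]
tcp_rot: [-3.141, 0.001, -0.528]
contact_force: [0.0, -0.6, -1.3]
opening: 0.0
t 61.2 rack xy [   0.2 -197.2] z 208.1 yaw err deg -0.04 open 0.0 F [ 0.  -0.6 -1.3]
```

```bash

python3 - <<'E'
from look import *
for _ in range(3): print(np.round(sense()["contact_force"],1))
for n,o,w,h in(("side",(290,145),50,45),):
    f=grab(n); im=f["pixels"][o[1]:o[1]+h,o[0]:o[0]+w,::-1]
    cv2.imwrite(f"pics/y2_{n}.png",cv2.convertScaleAbs(cv2.resize(im,None,fx=12,fy=12,interpolation=cv2.INTER_CUBIC),alpha=1.4))
print(sense()["contact_force"],(proj(f,W(r,[(0,-198,208),(0,-198,233)]))-[290,145])*12)
E
```

```text
[ 0.  -0.6 -1.3]
[ 0.  -0.6 -1.3]
[ 0.  -0.6 -1.3]
[ 0.71126225 -0.18823112  0.79260992] [[310.47398415 365.94082674]
 [312.40438097 304.24190113]]
```

View pics/y2_side.png

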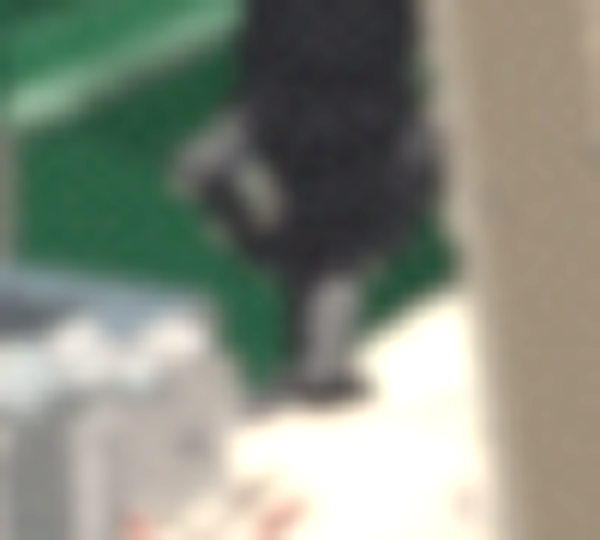

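```bash

python3 -m inch '[{"gripper":0,"tx":0,"ty":0,"tz":0.005,"spin":0},{"gripper":0,"tx":0,"ty":0,"tz":0.004,"spin":0},{"gripper":0,"tx":0,"ty":0,"tz":0.004,"spin":0},{"gripper":0,"tx":0,"ty":0,"tz":0.003,"spin":0},{"gripper":0,"tx":0,"ty":0,"tz":0,"spin":0},{"gripper":0,"tx":0,"ty":0,"tz":0,"spin":0},{"gripper":0,"tx":0,"ty":0,"tz":0,"spin":0},{"gripper":0,"tx":0,"ty":0,"tz":0,"spin":0}]' 40
python3 -c "
from look import *
inrack()"
```

```text
clock: 62.05
eef_pos: [495.2, -452.2, 192.6]
tcp_rot: [-3.141, 0.0, -0.528]
contact_force: [-0.6, -1.1, 0.9]
opening: 0.004
t 62.05 rack xy [   0.5 -197.1] z 192.6 yaw err deg -0.02 open 0.004 F [-0.6 -1.1  0.9]
```

```bash

python3 -m inch '[{"gripper":0,"tx":0,"ty":0,"tz":0.001,"spin":0},{"gripper":0,"tx":0,"ty":0,"tz":0.001,"spin":0},{"gripper":0,"tx":0,"ty":0,"tz":0.001,"spin":0},{"gripper":0,"tx":0,"ty":0,"tz":0,"spin":0},{"gripper":0,"tx":0,"ty":0,"tz":0,"spin":0},{"gripper":0,"tx":0,"ty":0,"tz":0,"spin":0},{"gripper":0,"tx":0,"ty":0,"tz":0,"spin":0},{"gripper":0,"tx":0,"ty":0,"tz":0,"spin":0}]' 40
python3 - <<'E'
from look import *
inrack()
for n,o,w,h in(("side",(290,145),50,45),):
    f=grab(n); im=f["pixels"][o[1]:o[1]+h,o[0]:o[0]+w,::-1]
    cv2.imwrite(f"pics/y3_{n}.png",cv2.convertScaleAbs(cv2.resize(im,None,fx=12,fy=12,interpolation=cv2.INTER_CUBIC),alpha=1.4))
E
```

```text
clock: 62.85
eef_pos: [495.4, -452.4, 191.7]
tcp_rot: [-3.142, -0.001, -0.528]
contact_force: [-4.9, 2.5, 14.4]
opening: 0.002
t 62.85 rack xy [   0.7 -197.1] z 191.7 yaw err deg -0.02 open 0.002 F [-4.9  2.5 14.4]
```

View pics/y3_side.png

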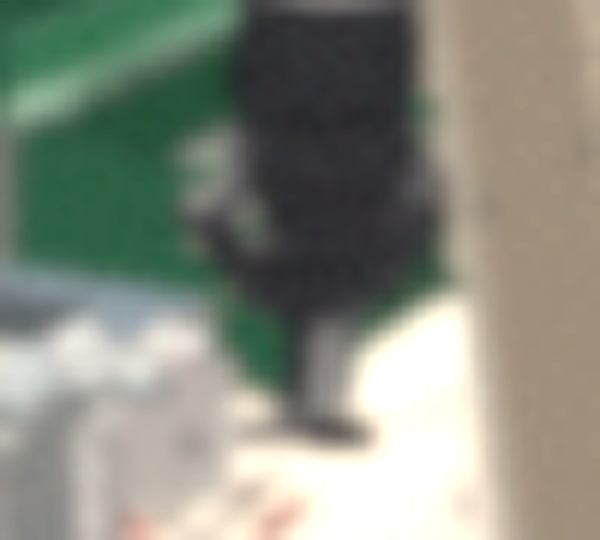

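```bash

python3 -m inch '[{"gripper":0,"tx":0,"ty":0,"tz":0,"spin":0},{"gripper":0,"tx":0,"ty":0,"tz":-0.003,"spin":0},{"gripper":0,"tx":0,"ty":0,"tz":-0.01,"spin":0},{"gripper":0,"tx":0,"ty":0,"tz":-0.02,"spin":0},{"gripper":0,"tx":0,"ty":0,"tz":-0.03,"spin":0},{"gripper":0,"tx":0,"ty":0,"tz":-0.04,"spin":0},{"gripper":0,"tx":0,"ty":0.03,"tz":-0.02,"spin":0},{"gripper":0,"tx":-0.02,"ty":0.03,"tz":0,"spin":0}]' 40
python3 -m inch '[{"gripper":0,"tx":-0.04,"ty":0.02,"tz":0,"spin":0},{"gripper":0,"tx":-0.04,"ty":0.02,"tz":0,"spin":0},{"gripper":0,"tx":-0.04,"ty":0.02,"tz":0,"spin":0},{"gripper":0,"tx":-0.04,"ty":0.02,"tz":0,"spin":0},{"gripper":0,"tx":-0.04,"ty":0.02,"tz":0,"spin":0},{"gripper":0,"tx":0,"ty":0.02,"tz":0,"spin":0},{"gripper":0,"tx":0,"ty":0,"tz":0,"spin":0},{"gripper":0,"tx":0,"ty":0,"tz":0,"spin":0}]' 40
python3 look.py z9
```

```text
clock: 63.7
eef_pos: [450.0, -495.8, 316.9]
tcp_rot: [3.14, -0.007, -0.526]
contact_force: [0.7, -0.6, 0.2]
opening: -0.001
clock: 64.5
eef_pos: [214.5, -497.0, 312.8]
tcp_rot: [-3.141, -0.0, -0.529]
contact_force: [-0.3, 0.0, -1.0]
opening: 0.0
t 64.6 rack xy [-219.1 -376.4] z 312.6 yaw err deg 0.01 open 0.001 F [-0.1  0.5  0.1]
```

View pics/z9_side.png

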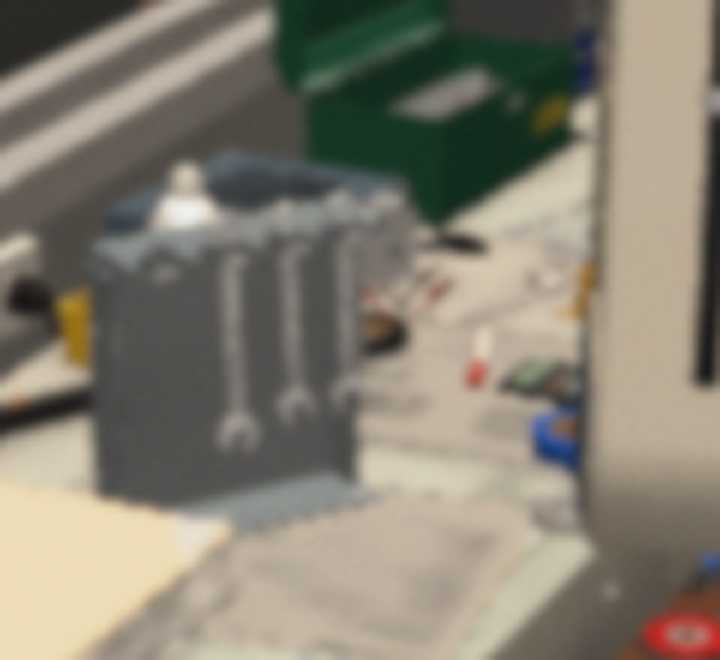

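View pics/z9_top.png

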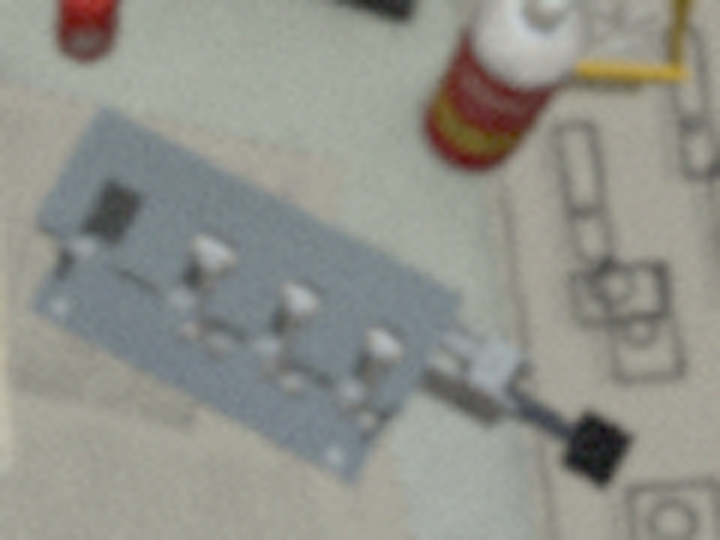

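```bash
python3 -c "
from rig import *
print(sign_off())"
```

```text
the job is handed in; nothing more can be done
None
```

All three spanners that were out now hang in the rack by their ring ends, jaw down. The lock lever is down on its detent, and the job was handed in at about 65 s. The two small ones are in the right-hand slots and the medium one is in the second slot. The large spanner was not out.

**Last checks, after backing the arm away:**
- **Spanners:** the top view put the ring centres within about 3 mm of their slot points. The side view showed all the shanks close to vertical.
- **Lever:** the press ended against its stop (14 N on the tool, tip at z 191.7 mm). After I lifted off, the pad stayed down and the lock plate showed across the slot mouths.
- **Bystanders:** the bearing, the tape and the calculator looked undisturbed in the side views. I did not measure them.

**What differed from expected:**
- The left small spanner was knocked aside during the run; I found its new position and picked it up from there.
- The gripper read about 3 mm less than the ring's real width when closed on it.
- The wrist force stayed near zero for most of the lever's travel, where 4 to 8 N was expected, so the pictures and the final stop are what confirm it.

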